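# Refit the fuse carriers in the underfloor fuse box

### The arm

A 6-joint arm with a two-finger parallel gripper is mounted at the origin on the work surface. World frame = base frame: x ahead of the robot, y to its left, z up, the work surface at z = 0. Lengths are in mm, angles in rad, forces in N, time in s.
With the tool pointing down it reaches from about 350 to 775 mm from the base axis. Payload 7.3 kg.
Tool frame: the origin (TCP) lies at the very end of the fingers, on their centre line; the grasp point (between the pads) lies bot.grip_point_offset behind it (bot.grip_point_offset is the distance from the TCP to the grasp point, in mm); z points along the fingers, y is the line along which they close (so a half turn about z gives the same grasp; the last joint's range is limited). The gripper opens to 92 mm and grips with 3 to 60 N. Pads are 19 mm wide; open, the fingers measure 130 mm over their backs; the gripper's body (75 mm by 190 mm) begins 47 mm behind the grasp point.
Start: joints at [-1.345, 0.342, 1.524, -0, 1.275, -0.146], TCP at [190.752, -489.141, 226.741] pointing down, gripper open.
Joint ranges: [-2.53, 2.53], [-0.77, 2.02], [0.04, 2.7], [-1, 4.14], [0.28, 2.66], [-3.11, 3.11]. Speed limits (rad/s): [2.57, 2.57, 3.14, 3.14, 3.14, 3.14].

### API

Orientations are given as [roll, pitch, yaw] about the fixed x, y, z axes, in that order (R = Rz(yaw) Ry(pitch) Rx(roll)).
In Python, from plant import bot gives the robot as it stands. The module is installed in compiled form; this text tells all that it offers.
- The arm moves only by the tool carry_out, never from a script. Its argument "plan" is a list of rows, each an object of numbers: "tx", "ty", "tz": the shift along the world's x, y, z in mm; "rx", "ry", "rz": the turn, a rotation vector about the world's x, y, z in rad. A call has 1 to 12 rows; each row shifts and turns the commanded pose from where the row before left it; what a row does not reach is not made up. A row lasts 1/10 s, in which the tool goes at most 50 mm and 8.59 degrees, less where a joint would pass 70% of its speed; a pose out of reach is approached as far as the arm can. A call with a gripper value outside its range is refused whole. "gripper" is the closure, from 0 (fully open) to 1 (shut), set as the call begins (left out, the last holds). The fingers move at their own pace and stop on an object; the grip force is fixed at half the most. Time passes only in rows, so rows that do not move let the fingers close. It gives the time, the measured TCP pose, the force, the opening and the grip force at its end, in the units of the state.
- bot.get_obs(): the state, without advancing time (a new reading comes with each control period).
- bot.capture(name): name is "side" or "top" or "wrist"; returns the picture (420x560x3 uint8, red, green, blue); there is no depth.
- bot.camera_model(name): a dict with "camera_matrix" (3x3 intrinsics, pixels), "R" (3x3) and "t" (3): a world point X has camera coordinates R X + t. Camera axes: x right, y down, z forward; pixel columns grow to the right and rows downward; lengths in mm; the calibration is good to about 2 mm. A picture is of the moment at which its call begins: read the wrist's pose just before it. camera_model takes no time and is no camera call; for the wrist camera it gives the pose at the moment of the call.
- bot.close_job(): hands the job in; it is judged then, once.
The state is a dict: "time": time; "joint_positions": joint angles; "dq": joint speeds; "tau": joint torques, N m; "tool_pos": TCP position; "tcp_rot": TCP orientation; "contact_force": force on the tool from outside, world axes, zero at the start; "moment": the same for the moment, N m; "grip_width": finger opening in mm; "finger_force": force on a finger pad.
Only numpy, scipy, OpenCV 4.12 (cv2) and the standard library are available. Lean on these libraries where they do the work, as an engineer would, in place of code of your own. Each camera call takes 0.05 s, during which the arm holds its last target. There are 200 camera calls.

### The job

Put every fuse carrier from the white tray back into the fuse box under the hatch of the practice floor: flip up the hatch's recessed ring pull and swing the hatch open by it until it stands back past upright, lever up the fuse box cover by its tab with the screwdriver blade and swing it upright, then stand each carrier, grip up, in a fuse way of its own. When all are in, shut the box cover, then shut the hatch flush and fold the ring pull flat into its recess, with the screwdriver laid back in the tray. Leave the multimeter, the tape roll and the outlet box where they are.

Things in the scene. Friction and masses are not known exactly. Their poses are not given: they have to be found in the camera images.
- floor_rig: Fixed practice section of raised floor: beige deck, top 115 mm above the bench, spanning x -172 to 172, y -180 to 185 mm about the origin (on the bench). Its pit, x -122 to 122, y -130 to 127 mm, is covered by the hatch and holds a grey fuse box, x -102 to 102, y -43 to 55 mm, rim 88 mm above the bench. x runs along both hinges; +y to the hinge side; z up.
- hatch (a joint): Angle of the floor hatch, rad: 0 shut and flush, 1.9 fully open on its stop, leaning back past upright. Panel 241 x 253 mm, 18 mm thick, 0.9 kg; hinge axis along the rig's x through hatch_hinge, panel from there to -y when shut. A damped hinge: let go below about 1.5 it sinks slowly shut; beyond 1.65 it stays.
- hatch_hinge (a point): Middle of the hatch's hinge axis, level with the deck top. Axes as the rig.
- ring_pull (a joint): Angle of the steel ring pull in the hatch, rad: 0 folded flat in its recess (its top 1.5 mm below the hatch's surface), 1.57 standing square to the hatch, 2.0 its stop, leaning to the hatch's free edge. A light friction pivot: it stays where it is left.
- ring_pivot (a point): Middle of the ring pull's pivot axis, along the rig's x, 203 mm from the hatch hinge towards the free edge and 5 mm below the hatch's top face. Axes as the hatch panel (as the rig when shut).
- ring_bar (a point): Middle of the ring pull's cross bar, 40 mm from its pivot; folded, it lies on the hinge side (+y) of the pivot. Round steel 7 mm thick, straight for 31 mm; the ring is 54 mm wide, 40 mm inside. The recess is 68 mm (x) x 85 mm (y), 14 mm deep, with 33 mm free between bar and pivot and 32 mm beyond the bar for a finger.
- cover (a joint): Angle of the fuse box cover, rad: 0 shut, 1.75 fully open (just past upright) against its stop. A grey steel plate 204 x 98 mm, 4 mm thick, 0.16 kg, lying on the rim; hinge axis along the rig's x through point cover_hinge, plate to -y. A stiff hinge (0.12 N m): it stays where it is left and must be pushed shut.
- cover_hinge (a point): Middle of the cover's hinge axis at rim height (the cover's underside), 88 mm above the bench. Axes as the rig.
- cover_tab (a point): Middle of the outer lower edge of the cover's pry tab: 44 mm wide, 4 mm thick, standing 12 mm out from the cover's free edge, 110 mm from the hinge. A ledge of the box lies 12 mm below it, as far out as the tab, so only a thin blade goes under. 75 mm from the tab to the pit's edge. y axis points along the plate to the hinge.
- box_floor (a point): Middle of the fuse box's inner floor, 31 mm above the bench, 57 mm below the rim. Axes as the rig. Inside 196 (x) x 90 (y) mm, walls 4 mm. Five barriers, 5 mm thick and 16 mm high, part it across x into four fuse ways 39 mm wide.
- way1 (a point): Middle of the floor of a fuse way (44 mm apart along the rig's x); a carrier stands in it with its long side along the rig's y.
- way2 (a point): Middle of the floor of a fuse way (44 mm apart along the rig's x); a carrier stands in it with its long side along the rig's y.
- way3 (a point): Middle of the floor of a fuse way (44 mm apart along the rig's x); a carrier stands in it with its long side along the rig's y.
- way4 (a point): Middle of the floor of a fuse way (44 mm apart along the rig's x); a carrier stands in it with its long side along the rig's y.
- tray: Fixed white plastic tray 300 x 240 mm, walls 4 mm thick and 14 mm high, floor 4 mm above the bench. Origin under its middle, x along its 300 mm side.
- driver_grip (a point): Middle of the screwdriver's amber handle (100 mm long, 26 x 26 mm square with rounded edges); screwdriver 210 mm long, 0.12 kg, lying loose in the tray. x points along the tool to the tip, z out of the flat of the blade, up as it lies.
- driver_tip (a point): End of the screwdriver's flat blade, 160 mm from driver_grip: 9 mm wide (y), 2.5 mm thick (z), 14 mm long, on a shaft 8 mm thick that leaves the handle 110 mm before the tip. Axes as driver_grip.
- carrier1_grip (a point): Middle of the grip fin of a black fuse carrier: fin 44 mm (x) x 12 mm (y) and 26 mm high on a body 66 x 30 x 20 mm with copper contacts that make it 76 mm long (x); 46 mm high in all, 0.09 kg. The point is 33 mm above its underside. Two to four carriers are there; absent ones read None.
- carrier2_grip (a point): Middle of the grip fin of a black fuse carrier: fin 44 mm (x) x 12 mm (y) and 26 mm high on a body 66 x 30 x 20 mm with copper contacts that make it 76 mm long (x); 46 mm high in all, 0.09 kg. The point is 33 mm above its underside. Two to four carriers are there; absent ones read None.
- carrier3_grip (a point): Middle of the grip fin of a black fuse carrier: fin 44 mm (x) x 12 mm (y) and 26 mm high on a body 66 x 30 x 20 mm with copper contacts that make it 76 mm long (x); 46 mm high in all, 0.09 kg. The point is 33 mm above its underside. Two to four carriers are there; absent ones read None.
- carrier4_grip (a point): Middle of the grip fin of a black fuse carrier: fin 44 mm (x) x 12 mm (y) and 26 mm high on a body 66 x 30 x 20 mm with copper contacts that make it 76 mm long (x); 46 mm high in all, 0.09 kg. The point is 33 mm above its underside. Two to four carriers are there; absent ones read None.
- multimeter: Bystander: yellow and black multimeter 85 x 170 x 36 mm lying on the bench beside the rig. Origin under its middle.
- tape_roll: Bystander: roll of black tape, 68 mm across, 19 mm high. Origin under its middle.
- outlet_box: Bystander: open steel outlet box 100 x 55 x 50 mm. Origin under its middle.
Things that resemble listed ones, but are neither listed nor needed, are in the scene too. Leave any green or pink look-alike of the part that bears carrier4_grip alone. Leave any red look-alike of the part that bears carrier3_grip alone.

How it is judged (in metres and radians):
On the way, in this order (a step that is already met when the one before it is completed fails the run):
1. the ring pull is flipped up out of its recess (value of joint ring_pull above 1 rad), for 0.1 s.
2. the hatch stands open past upright (value of joint hatch above 1.65 rad), for 0.3 s.
3. the screwdriver blade levers the box cover up (value of joint cover between 0.1 and 0.9 rad and contact force between screwdriver and cover above 0.2 N), for 0.05 s.
4. the box cover stands open (value of joint cover above 1.35 rad), for 0.2 s.
5. every carrier stands in a way of the box, with hatch and cover open (x of carrier1_grip in the frame of box_floor between -0.09 and 0.09 m and y of carrier1_grip in the frame of box_floor between -0.02 and 0.02 m and z of carrier1_grip in the frame of box_floor between 0.02 and 0.04 m and angle between each of carrier1_grip, carrier2_grip, carrier3_grip, carrier4_grip's own z axis and vertical below 0.2 rad and x of carrier2_grip in the frame of box_floor between -0.09 and 0.09 m and y of carrier2_grip in the frame of box_floor between -0.02 and 0.02 m and z of carrier2_grip in the frame of box_floor between 0.02 and 0.04 m and x of carrier3_grip in the frame of box_floor between -0.09 and 0.09 m and y of carrier3_grip in the frame of box_floor between -0.02 and 0.02 m and z of carrier3_grip in the frame of box_floor between 0.02 and 0.04 m and x of carrier4_grip in the frame of box_floor between -0.09 and 0.09 m and y of carrier4_grip in the frame of box_floor between -0.02 and 0.02 m and z of carrier4_grip in the frame of box_floor between 0.02 and 0.04 m and value of joint cover above 1 rad and value of joint hatch above 1.2 rad), for 0.3 s.
6. the box cover is shut over the carriers (x of carrier1_grip in the frame of box_floor between -0.09 and 0.09 m and y of carrier1_grip in the frame of box_floor between -0.02 and 0.02 m and z of carrier1_grip in the frame of box_floor between 0.02 and 0.04 m and angle between each of carrier1_grip, carrier2_grip, carrier3_grip, carrier4_grip's own z axis and vertical below 0.2 rad and x of carrier2_grip in the frame of box_floor between -0.09 and 0.09 m and y of carrier2_grip in the frame of box_floor between -0.02 and 0.02 m and z of carrier2_grip in the frame of box_floor between 0.02 and 0.04 m and x of carrier3_grip in the frame of box_floor between -0.09 and 0.09 m and y of carrier3_grip in the frame of box_floor between -0.02 and 0.02 m and z of carrier3_grip in the frame of box_floor between 0.02 and 0.04 m and x of carrier4_grip in the frame of box_floor between -0.09 and 0.09 m and y of carrier4_grip in the frame of box_floor between -0.02 and 0.02 m and z of carrier4_grip in the frame of box_floor between 0.02 and 0.04 m and value of joint cover below 0.06 rad), for 0.2 s.
7. the hatch is shut flush (value of joint hatch below 0.03 rad and value of joint cover below 0.06 rad), for 0.2 s.
At the end, for the whole second after the job is handed in: Every carrier stands upright (within 0.2 rad) on the floor of a fuse way in the box, the box cover is shut (below 0.06 rad), the hatch is shut flush (below 0.03 rad), the ring pull is folded into its recess (below 0.2 rad) and the screwdriver lies in the tray (all of step 7 and x of carrier1_grip in the frame of box_floor between -0.09 and 0.09 m and y of carrier1_grip in the frame of box_floor between -0.02 and 0.02 m and z of carrier1_grip in the frame of box_floor between 0.02 and 0.04 m and angle between each of carrier1_grip, carrier2_grip, carrier3_grip, carrier4_grip's own z axis and vertical below 0.2 rad and x of carrier2_grip in the frame of box_floor between -0.09 and 0.09 m and y of carrier2_grip in the frame of box_floor between -0.02 and 0.02 m and z of carrier2_grip in the frame of box_floor between 0.02 and 0.04 m and x of carrier3_grip in the frame of box_floor between -0.09 and 0.09 m and y of carrier3_grip in the frame of box_floor between -0.02 and 0.02 m and z of carrier3_grip in the frame of box_floor between 0.02 and 0.04 m and x of carrier4_grip in the frame of box_floor between -0.09 and 0.09 m and y of carrier4_grip in the frame of box_floor between -0.02 and 0.02 m and z of carrier4_grip in the frame of box_floor between 0.02 and 0.04 m and value of joint ring_pull below 0.2 rad and x of driver_grip in the frame of tray between -0.15 and 0.15 m and y of driver_grip in the frame of tray between -0.12 and 0.12 m and z of driver_grip in the frame of tray below 0.03 m and x of driver_tip in the frame of tray between -0.165 and 0.165 m and y of driver_tip in the frame of tray between -0.135 and 0.135 m and z of driver_tip in the frame of tray below 0.035 m); the robot touches nothing.
It fails at once if the multimeter is pushed aside by more than 30 mm (distance of multimeter from where it was at the start of the episode above 0.03 m).
It fails at once if the tape roll is pushed aside by more than 30 mm (distance of tape_roll from where it was at the start of the episode above 0.03 m).
It fails at once if the outlet box is pushed aside by more than 30 mm (distance of outlet_box from where it was at the start of the episode above 0.03 m).
Of carrier1, carrier2, carrier3, carrier4 only 2 to 4 are there at a start; the rules pass over those that are not, and their reading is None.
At some moment in a run one of carrier1, carrier2, carrier3, carrier4, screwdriver may be knocked a few centimetres aside while the robot is not near it.
Once in a run the grip may slacken for a moment while it holds something.
It also fails if it takes over 210 s, if anything falls off the work surface, if the arm or the gripper's body presses on something with over 40 N, if the wrist force passes 120 N, or if a joint passes its speed limit or range.

## Working session

There is one attempt and no reset: what is moved stays moved. The work goes in short steps, Python scripts to look and compute and a tool call to move; the robot and the scene stay as the last step left them, time stands still between calls to the robot, and variables do not carry over. Pictures are saved under pics/ and viewed, at most 14 in all, crops included, and the job is handed in when it is done.

Besides the shell and the picture viewer there is one more tool, called after "Request:" as name([rows], argument=value, ...), one row to a line, values as JSON. carry_out: Moves the arm, as the interface text tells. Its arguments: {"type":"object","properties":{"plan":{"type":"array"},"gripper":{"type":"number"}},"required":["plan"]}

```bash
mkdir -p pics; cat > h.py <<'E'
import numpy as np, cv2
from plant import bot
from scipy.spatial.transform import Rotation as Rn
def snap(n,f):
    m=bot.camera_model(n); im=bot.capture(n)[:,:,::-1].copy(); cv2.imwrite('pics/'+f,im); return im,m
def ray(m,u,v,z):
    K,R,t=[np.array(m[k],float) for k in('camera_matrix','R','t')]
    d=R.T@np.linalg.inv(K)@[u,v,1]; c=-R.T@t
    return c+d*(z-c[2])/d[2]
def proj(m,X):
    K,R,t=[np.array(m[k],float) for k in('camera_matrix','R','t')]
    p=K@(R@np.array(X,float)+t); return p[:2]/p[2]
E
python3 - <<'E'
from h import *
a,m=snap('top','t0.png'); b,n=snap('side','s0.png')
for q in(m,n):
    R=np.array(q['R']);print(np.round(-R.T@q['t']),np.round(R,2).tolist(),np.array(q['camera_matrix'])[0])
o=bot.get_obs();print(o,bot.grip_point_offset)
E
```

```text
[ 447.   -4. 1487.] [[-0.01, -1.0, 0.02], [-1.0, 0.01, -0.08], [0.08, -0.02, -1.0]] [413.93653638   0.         274.70097284]
[  276. -1086.  1221.] [[0.96, -0.27, -0.02], [-0.2, -0.67, -0.71], [0.18, 0.69, -0.7]] [540.40869628   0.         274.01845344]
{'time': 0.1, 'joint_positions': array([-1.34501902e+00,  3.42668045e-01,  1.52492013e+00,  3.55872548e-06,
        1.27543145e+00, -1.46018575e-01]), 'dq': array([-0.00246499, -0.00320336, -0.003748  ,  0.00036446,  0.00114623,
       -0.00037085]), 'tau': array([ 2.29640857e-03, -4.32004917e+01, -2.44694602e+01,  7.19193416e-02,
        5.26302145e-02, -4.62736273e-05]), 'tool_pos': array([ 190.6552151 , -488.75822357,  226.10716478]), 'tcp_rot': array([-3.14018136e+00, -2.10991807e-04,  3.71794698e-01]), 'contact_force': array([ 0.05635953, -0.40440495, -0.22696462]), 'moment': array([ 0.00632804, -0.0556342 ,  0.01234496]), 'finger_force': 0.0, 'grip_width': 91.77982665127608} 18.8
```

View pics/t0.png

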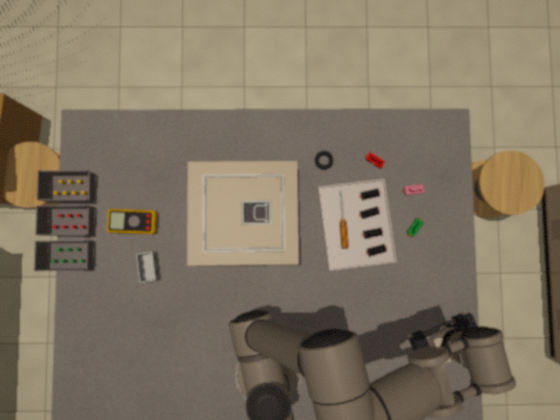

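View pics/s0.png

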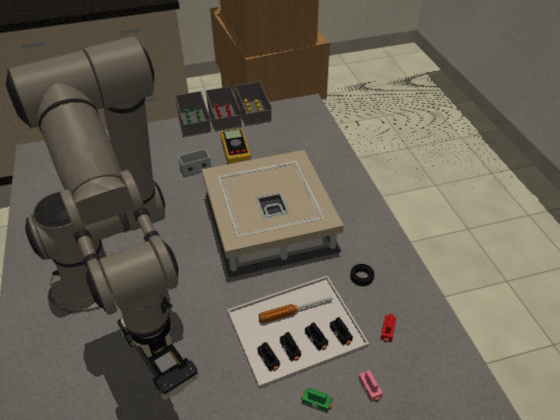

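The top view (image up = +x, right = −y) shows the deck at (243,213), with the ring recess at (256,212) on the right, so the hinge is on the left at world +y. The screwdriver handle is at (344,235) and its blade points up to (341,192).

Four things could be the carriers meant: the black ones in the tray at (370,195), (370,212), (373,233) and (376,250). They fit the description. The red (375,160), pink (415,189) and green (415,227) ones outside the tray are look-alikes. I'll confirm this in an enlarged crop.

```bash
python3 - <<'E'
from h import *
im=cv2.imread('pics/t0.png'); m=bot.camera_model('top')
hsv=cv2.cvtColor(im,cv2.COLOR_BGR2HSV)
def rect(mask,z,name,lo=15,roi=None,hi=1e9):
    M=mask.astype(np.uint8)*255
    if roi: 
        k=np.zeros_like(M); x0,y0,x1,y1=roi; k[y0:y1,x0:x1]=255; M&=k
    for c in cv2.findContours(M,cv2.RETR_EXTERNAL,cv2.CHAIN_APPROX_NONE)[0]:
        if not lo<cv2.contourArea(c)<hi: continue
        P=np.array([ray(m,*p[0],z)[:2] for p in c],np.float32)
        r=cv2.minAreaRect(P); px=c.mean((0,1))
        print(name,px.round(1),np.round(r[0],1),np.round(r[1],1),round(r[2],1))
H,S,V=[hsv[:,:,i].astype(int) for i in range(3)]
print(im[213,195],im[250,330],im[213,230],im[195,370])
rect((H<25)&(S>40)&(V>140),115,'deck',3000,(150,140,315,290))
rect((S<30)&(V>150),14,'tray',1000,(310,170,410,280))
rect((V<70),45,'car',15,(330,182,392,262))
rect((H<20)&(S>150),15,'drv',15,(330,182,392,262))
rect((V<110),110,'ring',15,(235,195,280,230))
c1=cv2.resize(im[150:285,180:305],None,fx=4.4,fy=4.4,interpolation=cv2.INTER_CUBIC)[:,:400]
a=cv2.resize(im[155:275,180:260+40],(400,400),interpolation=cv2.INTER_CUBIC)
b=cv2.resize(im[150:275,310:435],(400,400),interpolation=cv2.INTER_CUBIC)
a=cv2.resize(im[195:230,235:275],(400,350),interpolation=cv2.INTER_CUBIC)
a=cv2.copyMakeBorder(a,0,50,0,0,0)
cv2.imwrite('pics/c0.png',np.hstack([a,b]))
E
```

```text
[134 162 181] [157 172 186] [136 164 183] [19 20 20]
deck [241.8 212.9] [556.7  81.7] [368.1 346. ] 89.8
car [376.5 249.8] [ 428.5 -381.9] [22.6 59.5] 13.5
car [372.3 232.8] [ 488.5 -369.8] [21.2 58.7] 10.8
car [369.3 212.4] [ 560.2 -360.4] [21.  58.3] 18.0
car [370.  193.9] [ 625.2 -363.4] [21.4 59.5] 13.7
drv [343.6 233.7] [ 487.5 -273.5] [96.7 19.7] 3.3
ring [260.1 212.1] [558.3  22. ] [33.4 33.5] 89.7
ring [252.4 211.8] [558.5  43.7] [63.4 60.2] 89.7
```

View pics/c0.png

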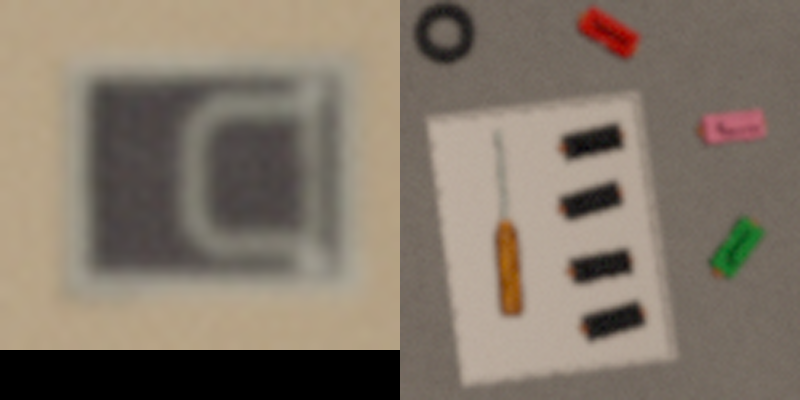

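The enlarged crop confirms it: only the four black carriers lie in the tray, and the red, pink and green ones lie outside. The ring bar is on the hinge side (left), with its pivot on the right. Next I move above the ring with the fingers closing along y.

Request:
carry_out([
  {"tx": 23,"ty": 33,"rz": -0.031},
  {"tx": 23,"ty": 33,"rz": -0.031},
  {"tx": 23,"ty": 33,"rz": -0.031},
  {"tx": 23,"ty": 33,"rz": -0.031},
  {"tx": 23,"ty": 33,"rz": -0.031},
  {"tx": 23,"ty": 33,"rz": -0.031},
  {"tx": 23,"ty": 33,"rz": -0.031},
  {"tx": 23,"ty": 33,"rz": -0.031},
  {"tx": 23,"ty": 33,"rz": -0.031},
  {"tx": 23,"ty": 33,"rz": -0.031},
  {"tx": 23,"ty": 33,"rz": -0.031},
  {"tx": 23,"ty": 33,"rz": -0.031},
])

```text
invalid input at $.plan[0]: expected keys tx, ty, tz, rx, ry, rz
```

Request:
carry_out([
  {"tx": 23,"ty": 33},
  {"tx": 23,"ty": 33},
  {"tx": 23,"ty": 33},
  {"tx": 23,"ty": 35},
  {},
  {},
  {},
])

```text
invalid input at $.plan[0]: expected keys tx, ty, tz, rx, ry, rz
```

```bash
python3 - <<'E'
from h import *
a,m=snap('wrist','w1.png')
R=np.array(m['R']);print(np.round(-R.T@m['t']),np.round(R,2).tolist(),np.array(m['camera_matrix'])[0])
o=bot.get_obs();print(o['tool_pos'],o['tcp_rot'])
print(proj(m,[558,43,113]),proj(m,[558,3,113]))
E
```

```text
[ 257. -463.  384.] [[0.36, -0.93, -0.0], [-0.9, -0.35, 0.27], [-0.25, -0.1, -0.96]] [322.10352813   0.         279.91412743]
[ 190.69202022 -488.82953303  226.21705022] [-3.14047113e+00 -1.45609082e-04  3.71861405e-01]
[ -566.95977267 -1009.42650268] [-459.11788407 -944.46351024]
```

View pics/w1.png

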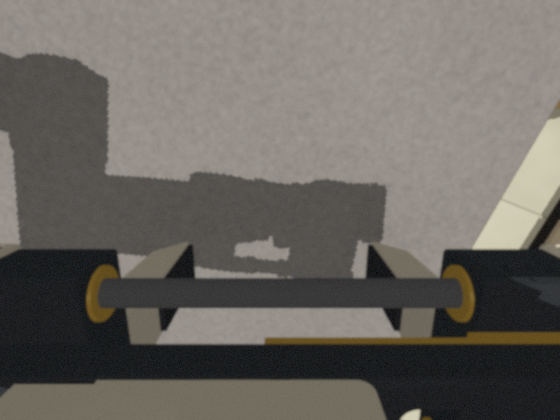

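The move was refused because every row needs all six keys. The wrist view shows the empty bench, with the fingers at rows 250–340. I'll resend the move with full rows.

Request:
carry_out([
  {"tx": 23,"ty": 33,"tz": 0,"rx": 0,"ry": 0,"rz": -0.031},
  {"tx": 23,"ty": 33,"tz": 0,"rx": 0,"ry": 0,"rz": -0.031},
  {"tx": 23,"ty": 33,"tz": 0,"rx": 0,"ry": 0,"rz": -0.031},
  {"tx": 23,"ty": 33,"tz": 0,"rx": 0,"ry": 0,"rz": -0.031},
  {"tx": 23,"ty": 33,"tz": 0,"rx": 0,"ry": 0,"rz": -0.031},
  {"tx": 23,"ty": 33,"tz": 0,"rx": 0,"ry": 0,"rz": -0.031},
  {"tx": 23,"ty": 33,"tz": 0,"rx": 0,"ry": 0,"rz": -0.031},
  {"tx": 23,"ty": 33,"tz": 0,"rx": 0,"ry": 0,"rz": -0.031},
  {"tx": 23,"ty": 33,"tz": 0,"rx": 0,"ry": 0,"rz": -0.031},
  {"tx": 23,"ty": 33,"tz": 0,"rx": 0,"ry": 0,"rz": -0.031},
  {"tx": 23,"ty": 33,"tz": 0,"rx": 0,"ry": 0,"rz": -0.031},
  {"tx": 23,"ty": 33,"tz": 0,"rx": 0,"ry": 0,"rz": -0.031},
])

```text
time: 1.35
tool_pos: [467.3, -91.6, 226.6]
tcp_rot: [3.141, 0.0, -0.001]
contact_force: [0.7, -0.7, 0.2]
grip_width: 91.4
finger_force: 0.0
```

Request:
carry_out([
  {"tx": 23,"ty": 33,"tz": 0,"rx": 0,"ry": 0,"rz": 0},
  {"tx": 23,"ty": 33,"tz": 0,"rx": 0,"ry": 0,"rz": 0},
  {"tx": 23,"ty": 33,"tz": 0,"rx": 0,"ry": 0,"rz": 0},
  {"tx": 23,"ty": 37,"tz": 0,"rx": 0,"ry": 0,"rz": 0},
  {"tx": 0,"ty": 0,"tz": 0,"rx": 0,"ry": 0,"rz": 0},
  {"tx": 0,"ty": 0,"tz": 0,"rx": 0,"ry": 0,"rz": 0},
  {"tx": 0,"ty": 0,"tz": 0,"rx": 0,"ry": 0,"rz": 0},
])

```text
time: 2.05
tool_pos: [558.2, 42.3, 226.5]
tcp_rot: [3.141, 0.001, -0.001]
contact_force: [-0.1, 0.3, -0.2]
grip_width: 91.7
finger_force: 0.0
```

```bash
python3 - <<'E'
from h import *
a,m=snap('wrist','w2.png')
R=np.array(m['R']);print(np.round(-R.T@m['t']),np.round(R,2).tolist())
o=bot.get_obs();print(o['tool_pos'],o['tcp_rot'])
print(proj(m,[558,43,113]),proj(m,[558,3,113]))
E
```

```text
[630.  42. 384.] [[0.0, -1.0, -0.0], [-0.96, -0.0, 0.27], [-0.27, 0.0, -0.96]]
[558.24758824  41.93025323 226.66897433] [ 3.14124846e+00  5.92578927e-04 -1.32177888e-03]
[278.85599437 205.26262513] [324.77268812 205.27182084]
```

View pics/w2.png

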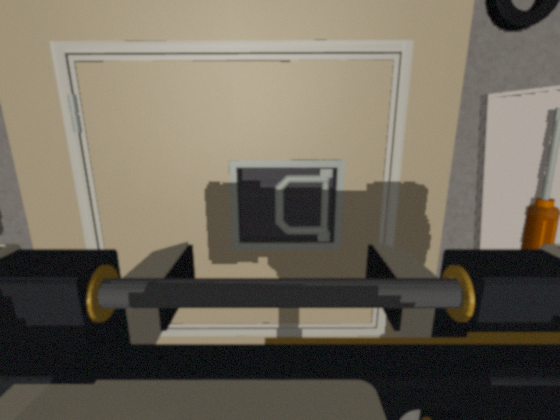

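The bar is at column 281, row 205, so y≈41, close to the prediction. I narrow the fingers to about 24 mm, descend into the recess and grip the bar.

Request:
carry_out([
  {"tx": 0,"ty": 0,"tz": -12,"rx": 0,"ry": 0,"rz": 0},
  {"tx": 0,"ty": 0,"tz": -12,"rx": 0,"ry": 0,"rz": 0},
  {"tx": 0,"ty": 0,"tz": -12,"rx": 0,"ry": 0,"rz": 0},
  {"tx": 0,"ty": 0,"tz": -12,"rx": 0,"ry": 0,"rz": 0},
  {"tx": 0,"ty": 0,"tz": -12,"rx": 0,"ry": 0,"rz": 0},
  {"tx": 0,"ty": 0,"tz": -12,"rx": 0,"ry": 0,"rz": 0},
  {"tx": 0,"ty": 0,"tz": -12,"rx": 0,"ry": 0,"rz": 0},
  {"tx": 0,"ty": 0,"tz": -12,"rx": 0,"ry": 0,"rz": 0},
  {"tx": 0,"ty": 0,"tz": -10,"rx": 0,"ry": 0,"rz": 0},
  {"tx": 0,"ty": 0,"tz": 0,"rx": 0,"ry": 0,"rz": 0},
], gripper=0.74)

```text
time: 3.1
tool_pos: [557.9, 42.9, 119.1]
tcp_rot: [-3.142, 0.003, -0.0]
contact_force: [-0.4, 0.9, 0.6]
grip_width: 24.4
finger_force: 0.0
```

Request:
carry_out([
  {"tx": 0,"ty": 0,"tz": -8,"rx": 0,"ry": 0,"rz": 0},
  {"tx": 0,"ty": 0,"tz": -7,"rx": 0,"ry": 0,"rz": 0},
  {"tx": 0,"ty": 0,"tz": 0,"rx": 0,"ry": 0,"rz": 0},
  {"tx": 0,"ty": 0,"tz": 0,"rx": 0,"ry": 0,"rz": 0},
])

```text
time: 3.5
tool_pos: [558.8, 42.9, 105.7]
tcp_rot: [3.142, 0.0, -0.0]
contact_force: [1.2, -0.2, 0.3]
grip_width: 23.6
finger_force: 0.0
```

Request:
carry_out([
  {"tx": 0,"ty": 0,"tz": 0,"rx": 0,"ry": 0,"rz": 0},
  {"tx": 0,"ty": 0,"tz": 0,"rx": 0,"ry": 0,"rz": 0},
  {"tx": 0,"ty": 0,"tz": 0,"rx": 0,"ry": 0,"rz": 0},
  {"tx": 0,"ty": 0,"tz": 0,"rx": 0,"ry": 0,"rz": 0},
  {"tx": 0,"ty": 0,"tz": 0,"rx": 0,"ry": 0,"rz": 0},
], gripper=1.0)

```text
time: 4.0
tool_pos: [558.9, 43.1, 106.0]
tcp_rot: [-3.141, -0.001, -0.0]
contact_force: [0.8, 2.5, 1.5]
grip_width: 5.5
finger_force: 30.0
```

Request:
carry_out([
  {"tx": 0,"ty": -1,"tz": 10,"rx": 0,"ry": 0,"rz": 0},
  {"tx": 0,"ty": -4,"tz": 9,"rx": 0,"ry": 0,"rz": 0},
  {"tx": 0,"ty": -6,"tz": 8,"rx": 0,"ry": 0,"rz": 0},
  {"tx": 0,"ty": -8,"tz": 6.5,"rx": 0,"ry": 0,"rz": 0},
  {"tx": 0,"ty": -9,"tz": 4.5,"rx": 0,"ry": 0,"rz": 0},
  {"tx": 0,"ty": -9,"tz": 2,"rx": 0,"ry": 0,"rz": 0},
  {"tx": 0,"ty": 0,"tz": 0,"rx": 0,"ry": 0,"rz": 0},
  {"tx": 0,"ty": 0,"tz": 0,"rx": 0,"ry": 0,"rz": 0},
])

```text
time: 4.8
tool_pos: [559.3, 6.1, 149.3]
tcp_rot: [-3.141, -0.004, -0.0]
contact_force: [-5.2, 3.2, 18.0]
grip_width: 5.4
finger_force: 30.0
```

```bash
python3 - <<'E'
from h import *
a,m=snap('side','s1.png')
print(bot.get_obs()['grip_width'])
def crop(a,m,X,r,f):
    u,v=proj(m,X).astype(int); c=a[max(v-r,0):v+r,max(u-r,0):u+r]; cv2.imwrite('pics/'+f,cv2.resize(c,(560,560),interpolation=cv2.INTER_CUBIC))
crop(a,m,[558,10,140],50,'s1c.png')
E
```

```text
5.238245718381147
```

View pics/s1c.png

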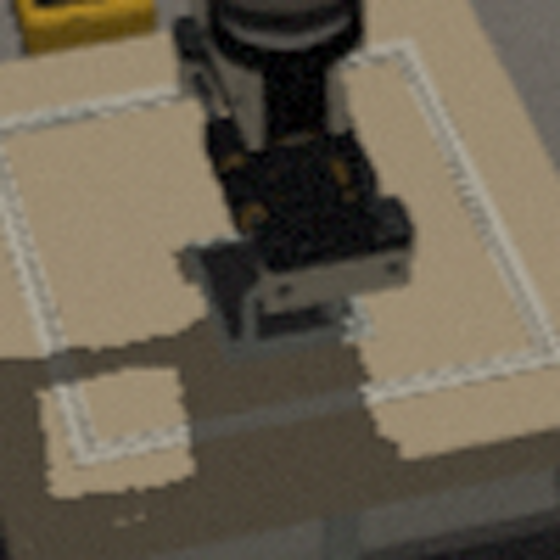

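The ring stands up in the grip, with the bar between the pads. Next I work out the hatch-opening path, tilting the tool at half the hatch angle.

```bash
python3 - <<'E'
import numpy as np
def tcp(a):
    t=a/2; b=np.array([206,115])+203*np.array([-np.cos(a),np.sin(a)])+35*np.array([np.sin(a),np.cos(a)])
    return b+4*np.array([-np.sin(t),-np.cos(t)])
A=np.linspace(0,1.8,37); P=np.array([tcp(a) for a in A]); print(P[0],P[-1])
print(np.round(np.diff(P,axis=0),1).tolist())
E
```

```text
[  3. 146.] [283.07338466 302.25255588]
[[1.9, 10.1], [2.4, 10.0], [2.9, 9.9], [3.4, 9.7], [3.9, 9.5], [4.3, 9.3], [4.8, 9.1], [5.2, 8.8], [5.7, 8.5], [6.1, 8.2], [6.5, 7.9], [6.9, 7.6], [7.3, 7.2], [7.6, 6.9], [7.9, 6.5], [8.3, 6.1], [8.6, 5.6], [8.8, 5.2], [9.1, 4.8], [9.3, 4.3], [9.5, 3.8], [9.7, 3.3], [9.8, 2.9], [10.0, 2.4], [10.1, 1.9], [10.1, 1.3], [10.2, 0.8], [10.2, 0.3], [10.2, -0.2], [10.2, -0.7], [10.1, -1.2], [10.1, -1.7], [10.0, -2.2], [9.8, -2.7], [9.7, -3.2], [9.5, -3.7]]
```

Request:
carry_out([
  {"tx": 0,"ty": 1.9,"tz": 10.1,"rx": -0.025,"ry": 0,"rz": 0},
  {"tx": 0,"ty": 2.4,"tz": 10,"rx": -0.025,"ry": 0,"rz": 0},
  {"tx": 0,"ty": 2.9,"tz": 9.9,"rx": -0.025,"ry": 0,"rz": 0},
  {"tx": 0,"ty": 3.4,"tz": 9.7,"rx": -0.025,"ry": 0,"rz": 0},
  {"tx": 0,"ty": 3.9,"tz": 9.5,"rx": -0.025,"ry": 0,"rz": 0},
  {"tx": 0,"ty": 4.3,"tz": 9.3,"rx": -0.025,"ry": 0,"rz": 0},
])

```text
time: 5.45
tool_pos: [558.9, 24.3, 204.6]
tcp_rot: [2.988, 0.0, -0.0]
contact_force: [4.4, -3.3, -8.0]
grip_width: 5.4
finger_force: 30.0
```

Tracking well with 8 N of pull, so I continue.

Request:
carry_out([
  {"tx": 0,"ty": 4.8,"tz": 9.1,"rx": -0.025,"ry": 0,"rz": 0},
  {"tx": 0,"ty": 5.2,"tz": 8.8,"rx": -0.025,"ry": 0,"rz": 0},
  {"tx": 0,"ty": 5.7,"tz": 8.5,"rx": -0.025,"ry": 0,"rz": 0},
  {"tx": 0,"ty": 6.1,"tz": 8.2,"rx": -0.025,"ry": 0,"rz": 0},
  {"tx": 0,"ty": 6.5,"tz": 7.9,"rx": -0.025,"ry": 0,"rz": 0},
  {"tx": 0,"ty": 6.9,"tz": 7.6,"rx": -0.025,"ry": 0,"rz": 0},
  {"tx": 0,"ty": 7.3,"tz": 7.2,"rx": -0.025,"ry": 0,"rz": 0},
  {"tx": 0,"ty": 7.6,"tz": 6.9,"rx": -0.025,"ry": 0,"rz": 0},
  {"tx": 0,"ty": 7.9,"tz": 6.5,"rx": -0.025,"ry": 0,"rz": 0},
  {"tx": 0,"ty": 8.3,"tz": 6.1,"rx": -0.025,"ry": 0,"rz": 0},
  {"tx": 0,"ty": 8.6,"tz": 5.6,"rx": -0.025,"ry": 0,"rz": 0},
  {"tx": 0,"ty": 8.8,"tz": 5.2,"rx": -0.025,"ry": 0,"rz": 0},
])

```text
time: 6.65
tool_pos: [558.7, 107.4, 292.9]
tcp_rot: [2.686, -0.001, -0.002]
contact_force: [3.4, -5.8, -3.6]
grip_width: 4.0
finger_force: 25.9
```

Request:
carry_out([
  {"tx": 0,"ty": 9.1,"tz": 4.8,"rx": -0.025,"ry": 0,"rz": 0},
  {"tx": 0,"ty": 9.3,"tz": 4.3,"rx": -0.025,"ry": 0,"rz": 0},
  {"tx": 0,"ty": 9.5,"tz": 3.8,"rx": -0.025,"ry": 0,"rz": 0},
  {"tx": 0,"ty": 9.7,"tz": 3.3,"rx": -0.025,"ry": 0,"rz": 0},
  {"tx": 0,"ty": 9.8,"tz": 2.9,"rx": -0.025,"ry": 0,"rz": 0},
  {"tx": 0,"ty": 10,"tz": 2.4,"rx": -0.025,"ry": 0,"rz": 0},
])

```text
time: 7.25
tool_pos: [558.6, 166.7, 313.6]
tcp_rot: [2.539, -0.0, -0.0]
contact_force: [-0.7, -0.2, -0.5]
grip_width: 0.8
finger_force: 0.0
```

The bar was lost from the grip, so I look at once.

```bash
python3 - <<'E'
from h import *
a,m=snap('side','s2.png'); snap('wrist','w3.png')
o=bot.get_obs();print(o['tool_pos'],o['grip_width'],o['finger_force'],o['contact_force'])
b=cv2.imread('pics/w3.png'); u,v=proj(m,[558,130,280]).astype(int); c=cv2.resize(a[v-90:v+90,u-90:u+90],(400,400),interpolation=cv2.INTER_CUBIC)
cv2.imwrite('pics/v2.png',np.hstack([c,cv2.copyMakeBorder(cv2.resize(b,(400,300)),0,100,0,0,0)]))
E
```

```text
[558.61439927 167.6953578  312.71515022] 0.31772302625331145 0.0 [ 0.71340056 -0.50006777 -0.66292603]
```

View pics/v2.png

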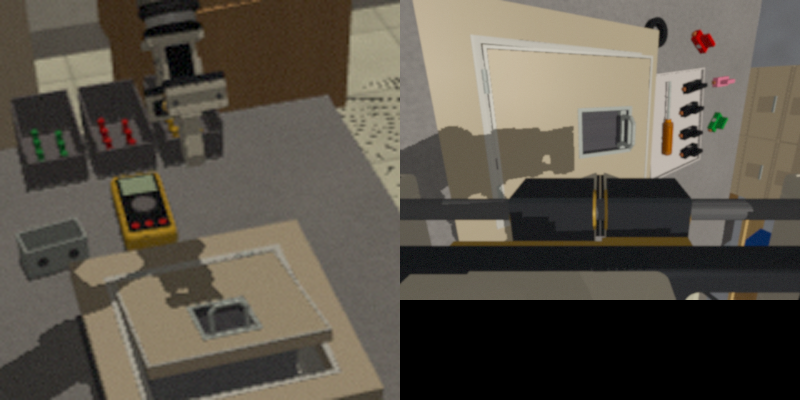

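The side crop shows the hatch sinking (about 0.3 rad) with the ring still standing. The bar had been held only at the fingertips and slipped out. I go back above it and take a deeper grip this time.

Request:
carry_out([
  {"tx": 0,"ty": -13.5,"tz": -4,"rx": 0.05,"ry": 0,"rz": 0},
  {"tx": 0,"ty": -13.5,"tz": -4,"rx": 0.05,"ry": 0,"rz": 0},
  {"tx": 0,"ty": -13.5,"tz": -4,"rx": 0.05,"ry": 0,"rz": 0},
  {"tx": 0,"ty": -13.5,"tz": -4,"rx": 0.05,"ry": 0,"rz": 0},
  {"tx": 0,"ty": -13.5,"tz": -4,"rx": 0.05,"ry": 0,"rz": 0},
  {"tx": 0,"ty": -13.5,"tz": -4,"rx": 0.05,"ry": 0,"rz": 0},
  {"tx": 0,"ty": -13.5,"tz": -4,"rx": 0.05,"ry": 0,"rz": 0},
  {"tx": 0,"ty": -13.5,"tz": -4,"rx": 0.05,"ry": 0,"rz": 0},
  {"tx": 0,"ty": -13.5,"tz": -4,"rx": 0.05,"ry": 0,"rz": 0},
  {"tx": 0,"ty": -13.5,"tz": -4,"rx": 0.05,"ry": 0,"rz": 0},
  {"tx": 0,"ty": -13.5,"tz": -4,"rx": 0.05,"ry": 0,"rz": 0},
  {"tx": 0,"ty": -13.5,"tz": -4,"rx": 0.05,"ry": 0,"rz": 0},
], gripper=0.5)

```text
time: 8.55
tool_pos: [558.6, 2.8, 265.4]
tcp_rot: [-3.14, -0.0, -0.001]
contact_force: [-0.6, 0.9, 0.1]
grip_width: 45.7
finger_force: 0.0
```

Request:
carry_out([
  {"tx": 0,"ty": 0,"tz": -4,"rx": 0,"ry": 0,"rz": 0},
  {"tx": 0,"ty": 0,"tz": -4,"rx": 0,"ry": 0,"rz": 0},
  {"tx": 0,"ty": 0,"tz": -4,"rx": 0,"ry": 0,"rz": 0},
  {"tx": 0,"ty": 0,"tz": -4,"rx": 0,"ry": 0,"rz": 0},
  {"tx": 0,"ty": 0,"tz": -4,"rx": 0,"ry": 0,"rz": 0},
  {"tx": 0,"ty": 0,"tz": -4,"rx": 0,"ry": 0,"rz": 0},
  {"tx": 0,"ty": 0,"tz": 0,"rx": 0,"ry": 0,"rz": 0},
  {"tx": 0,"ty": 0,"tz": 0,"rx": 0,"ry": 0,"rz": 0},
])

```text
time: 9.35
tool_pos: [558.8, 3.9, 241.3]
tcp_rot: [3.141, 0.0, 0.0]
contact_force: [-0.7, -0.1, -0.1]
grip_width: 45.7
finger_force: 0.0
```

```bash
python3 - <<'E'
from h import *
a,m=snap('side','s3.png'); b,w=snap('wrist','w4.png')
o=bot.get_obs();print(o['tool_pos'],o['tcp_rot'],o['grip_width'])
u,v=proj(m,[558,10,130]).astype(int); c=cv2.resize(a[v-50:v+50,u-50:u+50],(400,400),interpolation=cv2.INTER_CUBIC)
print('side crop origin',u-50,v-50)
for y,z in((3,110),(43,110),(3,150),(17,147),(-10,148)): print(y,z,proj(w,[558,y,z]).round(),((proj(m,[558,y,z])-[u-50,v-50])*4).round())
cv2.imwrite('pics/v3.png',np.hstack([c,cv2.copyMakeBorder(cv2.resize(b,(400,300)),0,100,0,0,0)]))
E
```

```text
[558.86992266   3.79948306 241.567797  ] [ 3.14143763e+00 -4.34003802e-04 -1.37954017e-04] 46.18440843827
side crop origin 224 157
3 110 [281. 201.] [203. 228.]
43 110 [237. 201.] [189. 192.]
3 150 [281. 213.] [202. 188.]
17 147 [264. 212.] [197. 178.]
-10 148 [297. 212.] [207. 202.]
```

View pics/v3.png

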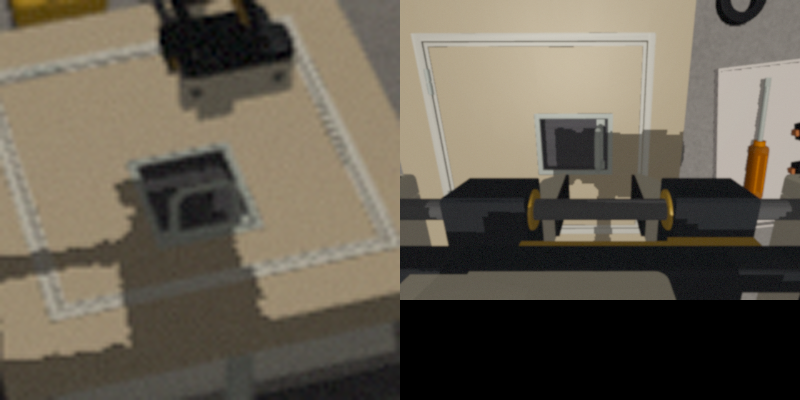

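The hatch is shut again and the ring stands square: in the wrist view the ring is at column ~281, so y≈3. I descend so that the bar sits at the pad middle, then close.

Request:
carry_out([
  {"tx": 0,"ty": 0,"tz": -20,"rx": 0,"ry": 0,"rz": 0},
  {"tx": 0,"ty": 0,"tz": -20,"rx": 0,"ry": 0,"rz": 0},
  {"tx": 0,"ty": 0,"tz": -20,"rx": 0,"ry": 0,"rz": 0},
  {"tx": 0,"ty": 0,"tz": -20,"rx": 0,"ry": 0,"rz": 0},
  {"tx": 0,"ty": 0,"tz": -15,"rx": 0,"ry": 0,"rz": 0},
  {"tx": 0,"ty": 0,"tz": -15,"rx": 0,"ry": 0,"rz": 0},
  {"tx": 0,"ty": 0,"tz": 0,"rx": 0,"ry": 0,"rz": 0},
  {"tx": 0,"ty": 0,"tz": 0,"rx": 0,"ry": 0,"rz": 0},
])

```text
time: 10.25
tool_pos: [559.0, 3.7, 131.8]
tcp_rot: [3.141, -0.0, -0.0]
contact_force: [0.6, -1.1, -0.2]
grip_width: 46.0
finger_force: 0.0
```

Request:
carry_out([
  {"tx": 0,"ty": 0,"tz": 0,"rx": 0,"ry": 0,"rz": 0},
  {"tx": 0,"ty": 0,"tz": 0,"rx": 0,"ry": 0,"rz": 0},
  {"tx": 0,"ty": 0,"tz": 0,"rx": 0,"ry": 0,"rz": 0},
  {"tx": 0,"ty": 0,"tz": 0,"rx": 0,"ry": 0,"rz": 0},
  {"tx": 0,"ty": 0,"tz": 0,"rx": 0,"ry": 0,"rz": 0},
  {"tx": 0,"ty": 0,"tz": 0,"rx": 0,"ry": 0,"rz": 0},
], gripper=1.0)

```text
time: 10.85
tool_pos: [558.8, 3.9, 131.5]
tcp_rot: [-3.141, -0.0, -0.0]
contact_force: [-0.7, 0.7, 1.9]
grip_width: 6.3
finger_force: 30.0
```

```bash
python3 - <<'E'
import numpy as np
def tcp(a):
    t=a/2; b=np.array([206,115])+203*np.array([-np.cos(a),np.sin(a)])+35*np.array([np.sin(a),np.cos(a)])
    return b+19*np.array([-np.sin(t),-np.cos(t)])
A=np.linspace(0,1.8,37); P=np.array([tcp(a) for a in A]); print(P[0],P[-1])
print(np.round(np.diff(P,axis=0),1).tolist())
E
```

```text
[  3. 131.] [271.32348102 292.92840636]
[[1.5, 10.1], [2.0, 10.0], [2.5, 9.9], [3.0, 9.7], [3.5, 9.6], [4.0, 9.4], [4.4, 9.1], [4.9, 8.9], [5.3, 8.6], [5.7, 8.3], [6.1, 8.0], [6.5, 7.7], [6.9, 7.4], [7.3, 7.0], [7.6, 6.6], [7.9, 6.2], [8.2, 5.8], [8.5, 5.4], [8.7, 4.9], [9.0, 4.5], [9.2, 4.0], [9.4, 3.5], [9.5, 3.1], [9.6, 2.6], [9.8, 2.1], [9.8, 1.6], [9.9, 1.1], [9.9, 0.6], [9.9, 0.1], [9.9, -0.5], [9.9, -1.0], [9.8, -1.5], [9.7, -2.0], [9.6, -2.4], [9.5, -2.9], [9.3, -3.4]]
```

Request:
carry_out([
  {"tx": 0,"ty": 1.5,"tz": 10.1,"rx": -0.025,"ry": 0,"rz": 0},
  {"tx": 0,"ty": 2,"tz": 10,"rx": -0.025,"ry": 0,"rz": 0},
  {"tx": 0,"ty": 2.5,"tz": 9.9,"rx": -0.025,"ry": 0,"rz": 0},
  {"tx": 0,"ty": 3,"tz": 9.7,"rx": -0.025,"ry": 0,"rz": 0},
  {"tx": 0,"ty": 3.5,"tz": 9.6,"rx": -0.025,"ry": 0,"rz": 0},
  {"tx": 0,"ty": 4,"tz": 9.4,"rx": -0.025,"ry": 0,"rz": 0},
  {"tx": 0,"ty": 4.4,"tz": 9.1,"rx": -0.025,"ry": 0,"rz": 0},
  {"tx": 0,"ty": 4.9,"tz": 8.9,"rx": -0.025,"ry": 0,"rz": 0},
  {"tx": 0,"ty": 5.3,"tz": 8.6,"rx": -0.025,"ry": 0,"rz": 0},
  {"tx": 0,"ty": 5.7,"tz": 8.3,"rx": -0.025,"ry": 0,"rz": 0},
  {"tx": 0,"ty": 6.1,"tz": 8,"rx": -0.025,"ry": 0,"rz": 0},
  {"tx": 0,"ty": 6.5,"tz": 7.7,"rx": -0.025,"ry": 0,"rz": 0},
])

```text
time: 12.05
tool_pos: [558.7, 53.8, 241.4]
tcp_rot: [2.84, -0.0, -0.0]
contact_force: [-0.9, 0.3, -0.3]
grip_width: 0.5
finger_force: 0.0
```

Request:
carry_out([
  {"tx": 0,"ty": 6.9,"tz": 7.4,"rx": -0.025,"ry": 0,"rz": 0},
  {"tx": 0,"ty": 7.3,"tz": 7,"rx": -0.025,"ry": 0,"rz": 0},
  {"tx": 0,"ty": 7.6,"tz": 6.6,"rx": -0.025,"ry": 0,"rz": 0},
  {"tx": 0,"ty": 7.9,"tz": 6.2,"rx": -0.025,"ry": 0,"rz": 0},
  {"tx": 0,"ty": 8.2,"tz": 5.8,"rx": -0.025,"ry": 0,"rz": 0},
  {"tx": 0,"ty": 8.5,"tz": 5.4,"rx": -0.025,"ry": 0,"rz": 0},
])

```text
time: 12.65
tool_pos: [558.8, 100.3, 279.5]
tcp_rot: [2.689, -0.0, -0.0]
contact_force: [-0.3, 0.2, 0.7]
grip_width: 0.5
finger_force: 0.0
```

It slipped again, so friction pulling along the fingers isn't dependable here. I'll re-centre on the ring, then tilt the hand so the inner finger hooks under the bar. That finger then carries the pull by shape.

Request:
carry_out([
  {"tx": 0,"ty": -8,"tz": -1,"rx": 0.0375,"ry": 0,"rz": 0},
  {"tx": 0,"ty": -8,"tz": -1,"rx": 0.0375,"ry": 0,"rz": 0},
  {"tx": 0,"ty": -8,"tz": -1,"rx": 0.0375,"ry": 0,"rz": 0},
  {"tx": 0,"ty": -8,"tz": -1,"rx": 0.0375,"ry": 0,"rz": 0},
  {"tx": 0,"ty": -8,"tz": -1,"rx": 0.0375,"ry": 0,"rz": 0},
  {"tx": 0,"ty": -8,"tz": -1,"rx": 0.0375,"ry": 0,"rz": 0},
  {"tx": 0,"ty": -8,"tz": -1,"rx": 0.0375,"ry": 0,"rz": 0},
  {"tx": 0,"ty": -8,"tz": -1,"rx": 0.0375,"ry": 0,"rz": 0},
  {"tx": 0,"ty": -8,"tz": -1,"rx": 0.0375,"ry": 0,"rz": 0},
  {"tx": 0,"ty": -8,"tz": -1,"rx": 0.0375,"ry": 0,"rz": 0},
  {"tx": 0,"ty": -8,"tz": -1,"rx": 0.0375,"ry": 0,"rz": 0},
  {"tx": 0,"ty": -8,"tz": -1,"rx": 0.0375,"ry": 0,"rz": 0},
], gripper=0.3)

```text
time: 13.85
tool_pos: [558.7, 3.6, 267.1]
tcp_rot: [-3.141, 0.001, 0.0]
contact_force: [0.2, -0.0, -0.1]
grip_width: 64.1
finger_force: 0.0
```

Request:
carry_out([
  {"tx": 0,"ty": 0,"tz": 0,"rx": 0,"ry": 0,"rz": 0},
  {"tx": 0,"ty": 0,"tz": 0,"rx": 0,"ry": 0,"rz": 0},
  {"tx": 0,"ty": 0,"tz": 0,"rx": 0,"ry": 0,"rz": 0},
  {"tx": 0,"ty": 0,"tz": -20,"rx": 0,"ry": 0,"rz": 0},
  {"tx": 0,"ty": 0,"tz": -20,"rx": 0,"ry": 0,"rz": 0},
  {"tx": 0,"ty": 0,"tz": -20,"rx": 0,"ry": 0,"rz": 0},
  {"tx": 0,"ty": 0,"tz": -20,"rx": 0,"ry": 0,"rz": 0},
  {"tx": 0,"ty": 0,"tz": -20,"rx": 0,"ry": 0,"rz": 0},
  {"tx": 0,"ty": 0,"tz": -20,"rx": 0,"ry": 0,"rz": 0},
  {"tx": 0,"ty": 0,"tz": -10,"rx": 0,"ry": 0,"rz": 0},
  {"tx": 0,"ty": 0,"tz": 0,"rx": 0,"ry": 0,"rz": 0},
])

```text
time: 14.95
tool_pos: [558.0, 4.3, 135.9]
tcp_rot: [-3.142, 0.003, 0.001]
contact_force: [0.4, -0.1, 0.3]
grip_width: 64.3
finger_force: 0.0
```

Request:
carry_out([
  {"tx": 0,"ty": 0,"tz": 0,"rx": 0,"ry": 0,"rz": 0},
  {"tx": 0,"ty": 0,"tz": 0,"rx": 0,"ry": 0,"rz": 0},
  {"tx": 0,"ty": 0,"tz": 0,"rx": 0,"ry": 0,"rz": 0},
  {"tx": 0,"ty": 0,"tz": 0,"rx": 0,"ry": 0,"rz": 0},
  {"tx": 0,"ty": 0,"tz": 0,"rx": 0,"ry": 0,"rz": 0},
  {"tx": 0,"ty": 0,"tz": 0,"rx": 0,"ry": 0,"rz": 0},
], gripper=1.0)

```text
time: 15.55
tool_pos: [558.8, 3.5, 137.2]
tcp_rot: [3.141, -0.0, -0.0]
contact_force: [-0.2, 0.2, 0.3]
grip_width: 21.1
finger_force: 0.0
```

Request:
carry_out([
  {"tx": 0,"ty": 0,"tz": 0,"rx": 0,"ry": 0,"rz": 0},
  {"tx": 0,"ty": 0,"tz": 0,"rx": 0,"ry": 0,"rz": 0},
  {"tx": 0,"ty": 0,"tz": 0,"rx": 0,"ry": 0,"rz": 0},
  {"tx": 0,"ty": 0,"tz": 0,"rx": 0,"ry": 0,"rz": 0},
])

```text
time: 15.95
tool_pos: [558.8, 3.7, 137.1]
tcp_rot: [-3.141, -0.0, -0.0]
contact_force: [0.3, 1.2, 1.6]
grip_width: 5.5
finger_force: 30.0
```

Request:
carry_out([
  {"tx": 0,"ty": 1,"tz": 0.1,"rx": 0.0875,"ry": 0,"rz": 0},
  {"tx": 0,"ty": 1,"tz": 0.1,"rx": 0.0875,"ry": 0,"rz": 0},
  {"tx": 0,"ty": 1,"tz": 0.2,"rx": 0.0875,"ry": 0,"rz": 0},
  {"tx": 0,"ty": 1,"tz": 0.3,"rx": 0.0875,"ry": 0,"rz": 0},
  {"tx": 0,"ty": 1,"tz": 0.4,"rx": 0.0875,"ry": 0,"rz": 0},
  {"tx": 0,"ty": 0.9,"tz": 0.5,"rx": 0.0875,"ry": 0,"rz": 0},
  {"tx": 0,"ty": 0.9,"tz": 0.6,"rx": 0.0875,"ry": 0,"rz": 0},
  {"tx": 0,"ty": 0.9,"tz": 0.6,"rx": 0.0875,"ry": 0,"rz": 0},
  {"tx": 0,"ty": 0,"tz": 0,"rx": 0,"ry": 0,"rz": 0},
])

```text
time: 16.85
tool_pos: [559.2, 9.5, 139.8]
tcp_rot: [-2.438, 0.0, -0.003]
contact_force: [-0.9, -1.4, 4.9]
grip_width: 5.9
finger_force: 30.0
```

```bash
python3 - <<'E'
from h import *
o=bot.get_obs();print(o['tool_pos'],o['tcp_rot'],o['contact_force'],o['grip_width'])
def tcp(a):
    r=0.7-0.7*a; b=np.array([206,115])+203*np.array([-np.cos(a),np.sin(a)])+35*np.array([np.sin(a),np.cos(a)])
    return b+13*np.array([np.sin(r),-np.cos(r)])
A=np.linspace(0,1.8,46); P=np.array([tcp(a) for a in A]); print(P[0],P[-1])
print(np.round(np.diff(P,axis=0),1).tolist())
E
```

```text
[559.18897083   9.53127672 139.772354  ] [-2.43814691e+00  3.30863324e-04 -3.42994347e-03] [-0.85738542 -1.41150249  4.85482662] 5.943389023933812
[ 11.37482993 140.05705157] [279.30127173 293.72467931]
[[1.3, 7.9], [1.6, 7.8], [1.9, 7.7], [2.2, 7.6], [2.5, 7.5], [2.8, 7.4], [3.1, 7.3], [3.4, 7.2], [3.7, 7.0], [4.0, 6.9], [4.3, 6.7], [4.5, 6.5], [4.8, 6.3], [5.0, 6.1], [5.3, 5.9], [5.5, 5.7], [5.7, 5.5], [5.9, 5.2], [6.2, 5.0], [6.3, 4.7], [6.5, 4.5], [6.7, 4.2], [6.9, 3.9], [7.0, 3.6], [7.2, 3.4], [7.3, 3.1], [7.4, 2.8], [7.5, 2.5], [7.6, 2.2], [7.7, 1.8], [7.7, 1.5], [7.8, 1.2], [7.8, 0.9], [7.9, 0.6], [7.9, 0.3], [7.9, -0.1], [7.9, -0.4], [7.9, -0.7], [7.8, -1.0], [7.8, -1.3], [7.7, -1.6], [7.6, -2.0], [7.6, -2.3], [7.5, -2.6], [7.3, -2.9]]
```

Request:
carry_out([
  {"tx": 0,"ty": 1.3,"tz": 7.9,"rx": -0.02,"ry": 0,"rz": 0},
  {"tx": 0,"ty": 1.6,"tz": 7.8,"rx": -0.02,"ry": 0,"rz": 0},
  {"tx": 0,"ty": 1.9,"tz": 7.7,"rx": -0.02,"ry": 0,"rz": 0},
  {"tx": 0,"ty": 2.2,"tz": 7.6,"rx": -0.02,"ry": 0,"rz": 0},
  {"tx": 0,"ty": 2.5,"tz": 7.5,"rx": -0.02,"ry": 0,"rz": 0},
  {"tx": 0,"ty": 2.8,"tz": 7.4,"rx": -0.02,"ry": 0,"rz": 0},
  {"tx": 0,"ty": 3.1,"tz": 7.3,"rx": -0.02,"ry": 0,"rz": 0},
  {"tx": 0,"ty": 3.4,"tz": 7.2,"rx": -0.02,"ry": 0,"rz": 0},
])

```text
time: 17.65
tool_pos: [559.0, 29.8, 200.9]
tcp_rot: [-2.607, -0.002, 0.0]
contact_force: [4.1, -5.6, -6.7]
grip_width: 5.7
finger_force: 30.0
```

Request:
carry_out([
  {"tx": 0,"ty": 3.7,"tz": 7.0,"rx": -0.028,"ry": 0,"rz": 0},
  {"tx": 0,"ty": 4.0,"tz": 6.9,"rx": -0.028,"ry": 0,"rz": 0},
  {"tx": 0,"ty": 4.3,"tz": 6.7,"rx": -0.028,"ry": 0,"rz": 0},
  {"tx": 0,"ty": 4.5,"tz": 6.5,"rx": -0.028,"ry": 0,"rz": 0},
  {"tx": 0,"ty": 4.8,"tz": 6.3,"rx": -0.028,"ry": 0,"rz": 0},
  {"tx": 0,"ty": 5.0,"tz": 6.1,"rx": -0.028,"ry": 0,"rz": 0},
  {"tx": 0,"ty": 5.3,"tz": 5.9,"rx": -0.028,"ry": 0,"rz": 0},
  {"tx": 0,"ty": 5.5,"tz": 5.7,"rx": -0.028,"ry": 0,"rz": 0},
  {"tx": 0,"ty": 5.7,"tz": 5.5,"rx": -0.028,"ry": 0,"rz": 0},
  {"tx": 0,"ty": 5.9,"tz": 5.2,"rx": -0.028,"ry": 0,"rz": 0},
  {"tx": 0,"ty": 6.2,"tz": 5.0,"rx": -0.028,"ry": 0,"rz": 0},
])

```text
time: 18.75
tool_pos: [558.9, 84.3, 268.4]
tcp_rot: [-2.915, -0.003, -0.0]
contact_force: [4.5, -6.2, -3.6]
grip_width: 5.7
finger_force: 30.0
```

Request:
carry_out([
  {"tx": 0,"ty": 6.3,"tz": 4.7,"rx": -0.028,"ry": 0,"rz": 0},
  {"tx": 0,"ty": 6.5,"tz": 4.5,"rx": -0.028,"ry": 0,"rz": 0},
  {"tx": 0,"ty": 6.7,"tz": 4.2,"rx": -0.028,"ry": 0,"rz": 0},
  {"tx": 0,"ty": 6.9,"tz": 3.9,"rx": -0.028,"ry": 0,"rz": 0},
  {"tx": 0,"ty": 7.0,"tz": 3.6,"rx": -0.028,"ry": 0,"rz": 0},
  {"tx": 0,"ty": 7.2,"tz": 3.4,"rx": -0.028,"ry": 0,"rz": 0},
  {"tx": 0,"ty": 7.3,"tz": 3.1,"rx": -0.028,"ry": 0,"rz": 0},
  {"tx": 0,"ty": 7.4,"tz": 2.8,"rx": -0.028,"ry": 0,"rz": 0},
])

```text
time: 19.55
tool_pos: [558.7, 139.7, 299.2]
tcp_rot: [-3.138, -0.004, -0.001]
contact_force: [3.3, -6.3, 0.5]
grip_width: 5.7
finger_force: 30.0
```

The hook holds, so I continue to 1.8 rad.

Request:
carry_out([
  {"tx": 0,"ty": 7.5,"tz": 2.5,"rx": -0.028,"ry": 0,"rz": 0},
  {"tx": 0,"ty": 7.6,"tz": 2.2,"rx": -0.028,"ry": 0,"rz": 0},
  {"tx": 0,"ty": 7.7,"tz": 1.8,"rx": -0.028,"ry": 0,"rz": 0},
  {"tx": 0,"ty": 7.7,"tz": 1.5,"rx": -0.028,"ry": 0,"rz": 0},
  {"tx": 0,"ty": 7.8,"tz": 1.2,"rx": -0.028,"ry": 0,"rz": 0},
  {"tx": 0,"ty": 7.8,"tz": 0.9,"rx": -0.028,"ry": 0,"rz": 0},
  {"tx": 0,"ty": 7.9,"tz": 0.6,"rx": -0.028,"ry": 0,"rz": 0},
  {"tx": 0,"ty": 7.9,"tz": 0.3,"rx": -0.028,"ry": 0,"rz": 0},
  {"tx": 0,"ty": 7.9,"tz": -0.1,"rx": -0.028,"ry": 0,"rz": 0},
])

```text
time: 20.45
tool_pos: [558.5, 210.0, 310.9]
tcp_rot: [2.895, -0.005, -0.001]
contact_force: [3.4, -4.5, 2.8]
grip_width: 5.9
finger_force: 30.0
```

Request:
carry_out([
  {"tx": 0,"ty": 7.9,"tz": -0.4,"rx": -0.028,"ry": 0,"rz": 0},
  {"tx": 0,"ty": 7.9,"tz": -0.7,"rx": -0.028,"ry": 0,"rz": 0},
  {"tx": 0,"ty": 7.8,"tz": -1.0,"rx": -0.028,"ry": 0,"rz": 0},
  {"tx": 0,"ty": 7.8,"tz": -1.3,"rx": -0.028,"ry": 0,"rz": 0},
  {"tx": 0,"ty": 7.7,"tz": -1.6,"rx": -0.028,"ry": 0,"rz": 0},
  {"tx": 0,"ty": 7.6,"tz": -2.0,"rx": -0.028,"ry": 0,"rz": 0},
  {"tx": 0,"ty": 7.6,"tz": -2.3,"rx": -0.028,"ry": 0,"rz": 0},
  {"tx": 0,"ty": 7.5,"tz": -2.6,"rx": -0.028,"ry": 0,"rz": 0},
  {"tx": 0,"ty": 7.3,"tz": -2.9,"rx": -0.028,"ry": 0,"rz": 0},
  {"tx": 0,"ty": 0,"tz": 0,"rx": 0,"ry": 0,"rz": 0},
  {"tx": 0,"ty": 0,"tz": 0,"rx": 0,"ry": 0,"rz": 0},
  {"tx": 0,"ty": 0,"tz": 0,"rx": 0,"ry": 0,"rz": 0},
])

```text
time: 21.65
tool_pos: [558.5, 279.2, 292.9]
tcp_rot: [2.646, 0.001, -0.0]
contact_force: [-0.1, 0.8, -0.2]
grip_width: 5.8
finger_force: 30.0
```

```bash
python3 - <<'E'
from h import *
a,m=snap('side','s4.png'); t,n=snap('top','t4.png')
o=bot.get_obs();print(o['tool_pos'],o['tcp_rot'],o['contact_force'],o['grip_width'])
c=cv2.resize(a[60:270,150:360],(400,400),interpolation=cv2.INTER_CUBIC); d=cv2.resize(t[130:290,160:320],(400,400),interpolation=cv2.INTER_CUBIC)
cv2.imwrite('pics/v4.png',np.hstack([c,d]))
E
```

```text
[558.4828371  278.81668154 293.28107506] [ 2.64583949e+00  9.20800054e-04 -8.63797000e-04] [-1.6374579   1.76299849 -0.4335709 ] 5.720343373289053
```

View pics/v4.png

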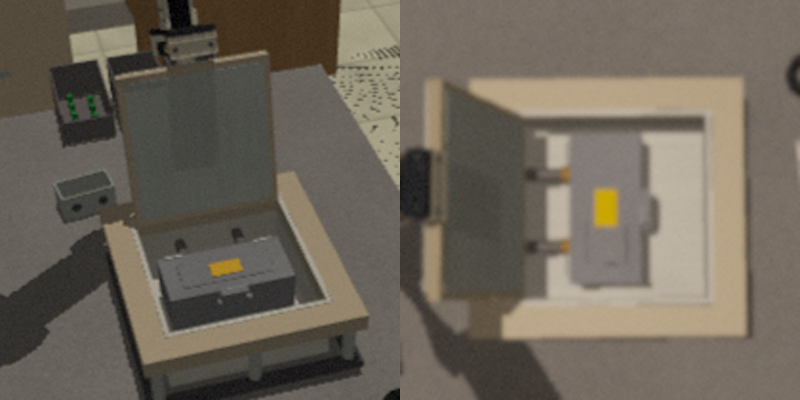

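The hatch stands open at about 1.8 rad. In the top crop the fuse box is visible with its tab at (648,213), i.e. top pixel (259,215). I release the ring, back off, cross over the hatch and head for the screwdriver.

Request:
carry_out([
  {"tx": 0,"ty": 0,"tz": 0,"rx": 0,"ry": 0,"rz": 0},
  {"tx": 0,"ty": 0,"tz": 0,"rx": 0,"ry": 0,"rz": 0},
  {"tx": 0,"ty": 0,"tz": 0,"rx": 0,"ry": 0,"rz": 0},
  {"tx": 0,"ty": 7,"tz": 13,"rx": 0,"ry": 0,"rz": 0},
  {"tx": 0,"ty": 7,"tz": 13,"rx": 0,"ry": 0,"rz": 0},
  {"tx": 0,"ty": 7,"tz": 13,"rx": 0,"ry": 0,"rz": 0},
  {"tx": 0,"ty": 7,"tz": 13,"rx": 0,"ry": 0,"rz": 0},
  {"tx": 0,"ty": 5,"tz": 20,"rx": 0,"ry": 0,"rz": 0},
  {"tx": 0,"ty": 0,"tz": 20,"rx": 0,"ry": 0,"rz": 0},
  {"tx": 0,"ty": 0,"tz": 25,"rx": 0,"ry": 0,"rz": 0},
  {"tx": 0,"ty": 0,"tz": 25,"rx": 0,"ry": 0,"rz": 0},
  {"tx": 0,"ty": 0,"tz": 10,"rx": 0,"ry": 0,"rz": 0},
], gripper=0.74)

```text
time: 22.95
tool_pos: [558.5, 311.8, 448.1]
tcp_rot: [2.648, -0.004, -0.001]
contact_force: [-0.2, 0.3, 0.1]
grip_width: 23.8
finger_force: 0.0
```

```bash
python3 - <<'E'
from h import *
o=bot.get_obs();print(o['tool_pos'],o['tcp_rot'],o['contact_force'],o['grip_width'],o['joint_positions'].round(2))
t=cv2.imread('pics/t4.png'); m=bot.camera_model('top'); print('tab',ray(m,259.2,215.2,90),'stripe',ray(m,160+205*.4,130+208*.4,92))
g=t[213,220:300].astype(int).sum(1)//3; print(g.tolist())
for c in(232,240): print(c,(t[170:260,c].astype(int).sum(1)//3).tolist())
print([ray(m,u,v,92)[:2].round() for u,v in((228,184),(228,244),(257,184),(257,244))])
a,_=snap('side','s5.png'); cv2.imwrite('pics/v5.png',cv2.resize(a[40:250,150:360],(500,500)))
E
```

```text
[558.49320071 311.80137935 448.09316935] [ 2.64790229e+00 -3.88664661e-03 -1.07526980e-03] [-0.20703582  0.2656291   0.05714956] 23.7790322408169 [ 0.59  0.84  0.16 -0.58  2.34  1.79]
tab [549.07224591  25.15199525  90.        ] stripe [556.02495272  83.10930297  92.        ]
[172, 177, 178, 177, 179, 175, 173, 159, 138, 127, 122, 123, 125, 125, 123, 123, 126, 133, 136, 128, 122, 123, 122, 122, 123, 119, 130, 129, 124, 124, 126, 124, 120, 124, 124, 127, 132, 129, 125, 119, 104, 96, 99, 127, 158, 173, 176, 178, 177, 176, 176, 178, 175, 176, 175, 176, 176, 174, 174, 171, 167, 152, 151, 165, 173, 167, 162, 160, 159, 158, 159, 161, 159, 160, 159, 157, 150, 127, 93, 83]
232 [161, 163, 163, 168, 172, 165, 136, 96, 78, 76, 79, 88, 100, 115, 121, 126, 121, 126, 124, 125, 124, 125, 123, 124, 123, 127, 124, 124, 125, 122, 123, 124, 124, 123, 125, 124, 125, 124, 123, 123, 124, 125, 123, 125, 124, 122, 125, 124, 122, 123, 124, 121, 124, 124, 123, 122, 122, 123, 123, 124, 123, 124, 121, 124, 124, 126, 126, 126, 125, 126, 128, 125, 123, 125, 140, 158, 173, 177, 176, 170, 168, 168, 165, 164, 166, 164, 166, 163, 164, 166]
240 [161, 161, 162, 168, 172, 165, 137, 97, 78, 79, 83, 91, 102, 114, 121, 123, 124, 125, 124, 126, 125, 125, 124, 126, 125, 127, 126, 125, 127, 127, 123, 125, 124, 124, 127, 134, 135, 125, 122, 121, 124, 123, 122, 122, 122, 122, 122, 124, 121, 131, 132, 127, 123, 124, 124, 124, 124, 124, 123, 121, 126, 124, 125, 124, 123, 125, 125, 124, 123, 124, 126, 124, 119, 108, 118, 147, 168, 178, 175, 173, 171, 169, 163, 164, 164, 164, 164, 163, 162, 164]
[array([656., 130.]), array([453., 130.]), array([655.,  32.]), array([452.,  33.])]
```

Request:
carry_out([
  {"tx": -3,"ty": -35,"tz": 0,"rx": 0.041,"ry": 0,"rz": 0},
  {"tx": -3,"ty": -40,"tz": 0,"rx": 0.041,"ry": 0,"rz": 0},
  {"tx": -3,"ty": -40,"tz": 0,"rx": 0.041,"ry": 0,"rz": 0},
  {"tx": -3,"ty": -40,"tz": 0,"rx": 0.041,"ry": 0,"rz": 0},
  {"tx": -3,"ty": -40,"tz": 0,"rx": 0.041,"ry": 0,"rz": 0},
  {"tx": -3,"ty": -40,"tz": 0,"rx": 0.041,"ry": 0,"rz": 0},
  {"tx": -3,"ty": -40,"tz": 0,"rx": 0.041,"ry": 0,"rz": 0},
  {"tx": -3,"ty": -40,"tz": -20,"rx": 0.041,"ry": 0,"rz": 0},
  {"tx": -3,"ty": -40,"tz": -20,"rx": 0.041,"ry": 0,"rz": 0},
  {"tx": -3,"ty": -40,"tz": -20,"rx": 0.041,"ry": 0,"rz": 0},
  {"tx": -3,"ty": -40,"tz": -20,"rx": 0.041,"ry": 0,"rz": 0},
  {"tx": -3,"ty": -40,"tz": -20,"rx": 0.044,"ry": 0,"rz": 0},
], gripper=0.3)

```text
time: 24.2
tool_pos: [522.8, -160.3, 344.8]
tcp_rot: [3.137, -0.001, -0.001]
contact_force: [1.0, 0.5, 0.8]
grip_width: 64.6
finger_force: 0.0
```

Request:
carry_out([
  {"tx": 0,"ty": -35,"tz": -30,"rx": 0,"ry": 0,"rz": 0},
  {"tx": 0,"ty": -35,"tz": -30,"rx": 0,"ry": 0,"rz": 0},
  {"tx": 0,"ty": -35,"tz": -30,"rx": 0,"ry": 0,"rz": 0},
  {"tx": 0,"ty": 0,"tz": -35,"rx": 0,"ry": 0,"rz": 0},
  {"tx": 0,"ty": 0,"tz": -35,"rx": 0,"ry": 0,"rz": 0},
  {"tx": 0,"ty": 0,"tz": 0,"rx": 0,"ry": 0,"rz": 0},
  {"tx": 0,"ty": 0,"tz": 0,"rx": 0,"ry": 0,"rz": 0},
])

```text
time: 24.9
tool_pos: [523.7, -263.9, 186.2]
tcp_rot: [3.136, -0.0, -0.0]
contact_force: [0.8, -0.4, -0.1]
grip_width: 63.9
finger_force: 0.0
```

```bash
cat >> h.py <<'E'
def find(im,m,mask,z,lo=40,roi=None):
    M=mask.astype(np.uint8)*255; out=[]
    for c in cv2.findContours(M,cv2.RETR_EXTERNAL,cv2.CHAIN_APPROX_NONE)[0]:
        if cv2.contourArea(c)<lo: continue
        P=np.array([ray(m,*p[0],z)[:2] for p in c],np.float32); r=cv2.minAreaRect(P)
        out.append((np.round(c.mean((0,1))),np.round(r[0],1),np.round(r[1],1),round(r[2],1)))
    return out
def hsv(im): 
    h=cv2.cvtColor(im,cv2.COLOR_BGR2HSV).astype(int); return h[:,:,0],h[:,:,1],h[:,:,2]
E
python3 - <<'E'
from h import *
o=bot.get_obs();print(o['tool_pos'],o['tcp_rot'])
b,w=snap('wrist','w6.png'); H,S,V=hsv(b)
for f in find(b,w,(H<22)&(S>140)&(V>60),30,100): print('drv',*f)
t,m=snap('top','t6.png'); H,S,V=hsv(t); k=np.zeros(H.shape,bool);k[170:270,325:395]=1
for f in find(t,m,(H<20)&(S>150)&k,17,15): print('drvtop',*f)
for f in find(t,m,(V<70)&k,45,15): print('car',*f)
E
```

```text
[ 523.67364459 -263.90974455  186.17433454] [ 3.13571449e+00 -2.09034510e-05 -1.20973740e-04]
drv [375. 340.] [ 355.6 -375.2] [384.7  16. ] 89.8
drv [409. 293.] [ 412.3 -404.9] [70.7 23.5] 8.5
drv [151. 293.] [ 412.3 -125.7] [23.3 71.4] 81.4
drv [286. 224.] [ 490.3 -271.2] [104.3  23.7] 3.2
drvtop [345. 240.] [ 466.2 -276. ] [17.8 53.2] 88.8
car [374. 252.] [ 416.  -371.7] [49.6 40.2] 18.8
car [386. 239.] [ 465.7 -417.5] [30.4 17.1] 66.4
car [335. 221.] [ 528.9 -240. ] [59.4 94.6] 89.7
car [358. 216.] [ 549.4 -319.5] [174.   94.5] 16.8
```

View pics/w6.png

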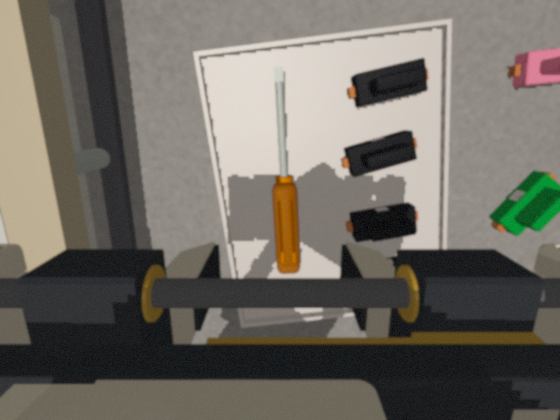

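The wrist view shows the screwdriver handle at (287,224) with its tip up at (279,75). Three carriers (black fins) are at (388,83), (380,152) and (383,222). I grasp the handle 30 mm ahead of its middle.

Request:
carry_out([
  {"tx": -3.5,"ty": -5.5,"tz": -15,"rx": 0,"ry": 0,"rz": 0.056},
  {"tx": 0,"ty": 0,"tz": -25,"rx": 0,"ry": 0,"rz": 0},
  {"tx": 0,"ty": 0,"tz": -25,"rx": 0,"ry": 0,"rz": 0},
  {"tx": 0,"ty": 0,"tz": -25,"rx": 0,"ry": 0,"rz": 0},
  {"tx": 0,"ty": 0,"tz": -25,"rx": 0,"ry": 0,"rz": 0},
  {"tx": 0,"ty": 0,"tz": -25,"rx": 0,"ry": 0,"rz": 0},
  {"tx": 0,"ty": 0,"tz": -20,"rx": 0,"ry": 0,"rz": 0},
  {"tx": 0,"ty": 0,"tz": -10,"rx": 0,"ry": 0,"rz": 0},
  {"tx": 0,"ty": 0,"tz": -9,"rx": 0,"ry": 0,"rz": 0},
  {"tx": 0,"ty": 0,"tz": 0,"rx": 0,"ry": 0,"rz": 0},
], gripper=0.52)

```text
time: 26.0
tool_pos: [520.6, -269.7, 7.0]
tcp_rot: [3.135, -0.001, 0.057]
contact_force: [-1.0, 0.1, -0.1]
grip_width: 44.3
finger_force: 0.0
```

Request:
carry_out([
  {"tx": 0,"ty": 0,"tz": 0,"rx": 0,"ry": 0,"rz": 0},
  {"tx": 0,"ty": 0,"tz": 0,"rx": 0,"ry": 0,"rz": 0},
  {"tx": 0,"ty": 0,"tz": 0,"rx": 0,"ry": 0,"rz": 0},
  {"tx": 0,"ty": 0,"tz": 0,"rx": 0,"ry": 0,"rz": 0},
  {"tx": 0,"ty": 0,"tz": 0,"rx": 0,"ry": 0,"rz": 0},
], gripper=1.0)

```text
time: 26.5
tool_pos: [520.8, -269.9, 7.7]
tcp_rot: [3.134, -0.002, 0.056]
contact_force: [-1.0, 0.0, 6.0]
grip_width: 25.8
finger_force: 30.0
```

```bash
python3 - <<'E'
from h import *
o=bot.get_obs();print(o['tool_pos'],o['tcp_rot'],o['grip_width'],o['finger_force'],o['joint_positions'].round(2))
w=cv2.imread('pics/w6.png')
E
```

```text
[ 520.84536959 -269.90298421    7.72737607] [ 3.13422768e+00 -1.72564376e-03  5.64345560e-02] 25.8175647013373 29.988456666469574 [-0.61  0.7   1.59 -0.01  0.85  0.91]
```

Request:
carry_out([
  {"tx": 0,"ty": 0,"tz": 10,"rx": 0,"ry": 0,"rz": 0},
  {"tx": 0,"ty": 0,"tz": 20,"rx": 0,"ry": 0,"rz": 0},
  {"tx": 0,"ty": 0,"tz": 30,"rx": 0,"ry": 0,"rz": 0},
  {"tx": 0,"ty": 0,"tz": 30,"rx": 0,"ry": 0,"rz": 0},
  {"tx": 0,"ty": 0,"tz": 30,"rx": 0,"ry": 0,"rz": 0},
  {"tx": 0,"ty": 0,"tz": 30,"rx": 0,"ry": 0,"rz": 0},
  {"tx": 0,"ty": 0,"tz": 30,"rx": 0,"ry": 0,"rz": 0},
  {"tx": 0,"ty": 0,"tz": 22,"rx": 0,"ry": 0,"rz": 0},
])

```text
time: 27.3
tool_pos: [520.4, -269.7, 211.3]
tcp_rot: [3.134, -0.002, 0.056]
contact_force: [0.9, -1.0, -1.6]
grip_width: 25.8
finger_force: 30.0
```

Request:
carry_out([
  {"tx": 0,"ty": 0,"tz": 0,"rx": 0,"ry": 0,"rz": 0.126},
  {"tx": 0,"ty": 0,"tz": 0,"rx": 0,"ry": 0,"rz": 0.126},
  {"tx": 0,"ty": 0,"tz": 0,"rx": 0,"ry": 0,"rz": 0.126},
  {"tx": 0,"ty": 0,"tz": 0,"rx": 0,"ry": 0,"rz": 0.126},
  {"tx": 0,"ty": 0,"tz": 0,"rx": 0,"ry": 0,"rz": 0.126},
  {"tx": 0,"ty": 0,"tz": 0,"rx": 0,"ry": 0,"rz": 0.126},
  {"tx": 0,"ty": 0,"tz": 0,"rx": 0,"ry": 0,"rz": 0.126},
  {"tx": 0,"ty": 0,"tz": 0,"rx": 0,"ry": 0,"rz": 0.126},
  {"tx": 0,"ty": 0,"tz": 0,"rx": 0,"ry": 0,"rz": 0.126},
  {"tx": 0,"ty": 0,"tz": 0,"rx": 0,"ry": 0,"rz": 0.126},
  {"tx": 0,"ty": 0,"tz": 0,"rx": 0,"ry": 0,"rz": 0.126},
  {"tx": 0,"ty": 0,"tz": 0,"rx": 0,"ry": 0,"rz": 0.128},
])

```text
time: 28.5
tool_pos: [520.0, -269.4, 209.0]
tcp_rot: [3.136, -0.001, 1.576]
contact_force: [-1.0, -0.0, -1.2]
grip_width: 26.0
finger_force: 30.0
```

```bash
python3 - <<'E'
from h import *
o=bot.get_obs();print(o['tool_pos'],o['tcp_rot'],o['grip_width'],o['finger_force'],o['joint_positions'].round(2))
# tip in w6: camera then at TCP (523.7,-263.9,186.2), yaw 0 : rebuild by offset from the present model
m=bot.camera_model('wrist'); Rt=Rn.from_euler('xyz',o['tcp_rot']).as_matrix()
Rc=np.array(m['R'])@Rt; c=Rt.T@(-np.array(m['R']).T@m['t']-o['tool_pos'])
R6=Rn.from_euler('xyz',[3.1357,0,0]).as_matrix(); p6=np.array([523.7,-263.9,186.2])
M={'camera_matrix':m['camera_matrix'],'R':Rc@R6.T,'t':-(Rc@R6.T)@(p6+R6@c)}
print('tip w6',ray(M,279,67,17),ray(M,289,271,17),ray(M,285,177,17))
w,_=snap('wrist','w7.png'); s,_=snap('side','s7.png')
cv2.imwrite('pics/v7.png',np.hstack([cv2.resize(w,(400,300)),cv2.resize(s[150:390,130:450],(400,300))]))
E
```

```text
[ 519.97767183 -269.37661966  208.98296066] [ 3.13579141e+00 -9.00674782e-04  1.57566529e+00] 26.04997397340987 29.972048699855804 [-0.61  0.46  1.38  0.    1.29 -0.62]
tip w6 [ 643.86407203 -263.2066855    17.        ] [ 434.08370498 -274.30999985   17.        ] [ 539.67079939 -269.34462072   17.        ]
```

View pics/v7.png

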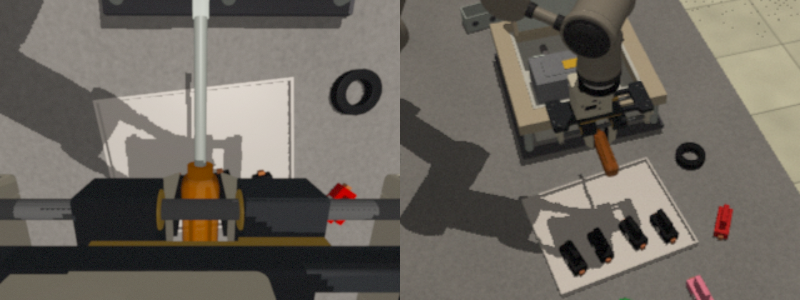

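The driver is held straight and its tip lies 124 mm ahead of the TCP. I tilt it 0.5 rad nose-down, line it up on the insertion axis and check.

Request:
carry_out([
  {"tx": 4,"ty": 16.8,"tz": -3,"rx": -0.0625,"ry": 0,"rz": 0},
  {"tx": 4,"ty": 16.8,"tz": -3,"rx": -0.0625,"ry": 0,"rz": 0},
  {"tx": 4,"ty": 16.8,"tz": -3,"rx": -0.0625,"ry": 0,"rz": 0},
  {"tx": 4,"ty": 16.8,"tz": -3,"rx": -0.0625,"ry": 0,"rz": 0},
  {"tx": 4,"ty": 16.8,"tz": -3,"rx": -0.0625,"ry": 0,"rz": 0},
  {"tx": 4,"ty": 16.8,"tz": -3,"rx": -0.0625,"ry": 0,"rz": 0},
  {"tx": 4,"ty": 16.8,"tz": -3,"rx": -0.0625,"ry": 0,"rz": 0},
  {"tx": 4,"ty": 16.8,"tz": -28,"rx": -0.0625,"ry": 0,"rz": 0},
  {"tx": 0,"ty": 0,"tz": 0,"rx": 0,"ry": 0,"rz": 0},
  {"tx": 0,"ty": 0,"tz": 0,"rx": 0,"ry": 0,"rz": 0},
])

```text
time: 29.6
tool_pos: [552.2, -134.7, 159.5]
tcp_rot: [3.136, 0.499, 1.57]
contact_force: [0.6, 0.7, -0.0]
grip_width: 25.4
finger_force: 30.0
```

```bash
python3 - <<'E'
from h import *
o=bot.get_obs();print(o['tool_pos'],o['tcp_rot'],o['grip_width'],o['finger_force'],o['contact_force'])
w,m=snap('wrist','w8.png'); s,n=snap('side','s8.png')
p=o['tool_pos']; tip=p+[-.6,113.3,-51.2]; print('tip est',tip,proj(m,tip),proj(n,tip))
for X in((551,24,88),(529,24,88),(573,24,88)): print(X,proj(m,X),proj(n,X))
u,v=proj(n,tip).astype(int)
cv2.imwrite('pics/v8.png',np.hstack([cv2.resize(w,(533,400)),cv2.resize(s[v-33:v+33,u-22:u+22],(267,400),interpolation=cv2.INTER_CUBIC)]));print(u,v)
E
```

```text
[ 552.17760772 -134.66215626  159.49830464] [3.1358449  0.49883938 1.57037584] 25.439472003222576 29.973599016666412 [ 0.63563916  0.68021588 -0.02080385]
tip est [551.57760772 -21.36215626 108.29830464] [280.3522302  -14.17674758] [274.91391679 220.48047452]
(551, 24, 88) [ 278.8709736  -182.19229608] [270.76390718 214.92649662]
(529, 24, 88) [ 215.63699075 -182.5405522 ] [263.62364799 216.41522024]
(573, 24, 88) [ 341.96902493 -181.8447886 ] [277.8696136  213.44497715]
274 220
```

View pics/v8.png

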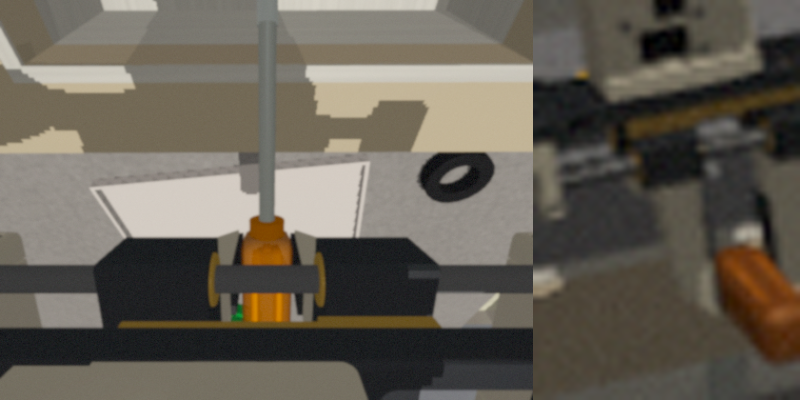

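The driver is well aligned: the shaft centre stays on the tool line, and the tab is predicted at side pixel (271,215). I insert along the axis, watching the force.

Request:
carry_out([
  {"tx": 0,"ty": 8.8,"tz": -4.8,"rx": 0,"ry": 0,"rz": 0},
  {"tx": 0,"ty": 8.8,"tz": -4.8,"rx": 0,"ry": 0,"rz": 0},
  {"tx": 0,"ty": 8.8,"tz": -4.8,"rx": 0,"ry": 0,"rz": 0},
  {"tx": 0,"ty": 8.8,"tz": -4.8,"rx": 0,"ry": 0,"rz": 0},
  {"tx": 0,"ty": 4.4,"tz": -2.4,"rx": 0,"ry": 0,"rz": 0},
  {"tx": 0,"ty": 4.4,"tz": -2.4,"rx": 0,"ry": 0,"rz": 0},
  {"tx": 0,"ty": 4.4,"tz": -2.4,"rx": 0,"ry": 0,"rz": 0},
  {"tx": 0,"ty": 4.4,"tz": -2.4,"rx": 0,"ry": 0,"rz": 0},
  {"tx": 0,"ty": 0,"tz": 0,"rx": 0,"ry": 0,"rz": 0},
])

```text
time: 30.6
tool_pos: [552.3, -81.9, 130.7]
tcp_rot: [3.136, 0.499, 1.571]
contact_force: [0.0, 0.5, -1.4]
grip_width: 25.7
finger_force: 30.0
```

Request:
carry_out([
  {"tx": 0,"ty": 0,"tz": 3,"rx": 0,"ry": 0,"rz": 0},
  {"tx": 0,"ty": 0,"tz": 3,"rx": 0,"ry": 0,"rz": 0},
  {"tx": 0,"ty": 0,"tz": 4,"rx": 0,"ry": 0,"rz": 0},
  {"tx": 0,"ty": 0,"tz": 4,"rx": 0,"ry": 0,"rz": 0},
  {"tx": 0,"ty": 0,"tz": 0,"rx": 0,"ry": 0,"rz": 0},
])

```text
time: 31.1
tool_pos: [552.5, -82.6, 145.8]
tcp_rot: [3.134, 0.5, 1.57]
contact_force: [0.6, -0.7, -2.8]
grip_width: 26.2
finger_force: 30.0
```

```bash
python3 - <<'E'
from h import *
o=bot.get_obs();print(o['tool_pos'],o['contact_force'],o['moment'])
s,n=snap('side','s9.png'); a=cv2.imread('pics/s4.png')
d=cv2.absdiff(s,a).sum(2); ys,xs=np.where(d[190:235,225:310]>60); print(len(xs))
s,n=snap('top','t9.png');H,S,V=hsv(s);k=np.zeros(H.shape,bool);k[190:240,215:260]=1
for f in find(s,n,(H>18)&(H<32)&(S>120)&k,92,5): print('stripe',*f)
a=cv2.imread('pics/t4.png');H,S,V=hsv(a)
for f in find(s,n,(H>18)&(H<32)&(S>120)&k,92,5): print('stripe before',*f)
E
```

```text
[552.5106624  -82.63088562 145.8487222 ] [ 0.59358133 -0.69849841 -2.77395142] [ 3.09620975e-01  6.35457096e-05 -7.53813332e-03]
2013
stripe before [242. 213.] [556.7  83.1] [27.  47.5] 89.9
```

The tool reads about 2.8 N downward and the moment fits, so the blade is lifting the tab. I follow the cover's arc.

Request:
carry_out([
  {"tx": 0,"ty": 4.3,"tz": 9.1,"rx": 0,"ry": 0,"rz": 0},
  {"tx": 0,"ty": 2.5,"tz": 10.8,"rx": 0,"ry": 0,"rz": 0},
  {"tx": 0,"ty": 3.5,"tz": 10.4,"rx": 0,"ry": 0,"rz": 0},
  {"tx": 0,"ty": 3.8,"tz": 10.4,"rx": 0,"ry": 0,"rz": 0},
  {"tx": 0,"ty": 5.6,"tz": 8.4,"rx": 0,"ry": 0,"rz": 0},
  {"tx": 0,"ty": 5.6,"tz": 8.4,"rx": 0,"ry": 0,"rz": 0},
])

```text
time: 31.8
tool_pos: [552.5, -56.6, 203.6]
tcp_rot: [3.134, 0.5, 1.57]
contact_force: [0.2, -1.0, -3.0]
grip_width: 25.5
finger_force: 30.0
```

Request:
carry_out([
  {"tx": 0,"ty": 7.1,"tz": 7.1,"rx": 0,"ry": 0,"rz": 0},
  {"tx": 0,"ty": 7.1,"tz": 7.1,"rx": 0,"ry": 0,"rz": 0},
  {"tx": 0,"ty": 8.4,"tz": 5.6,"rx": 0,"ry": 0,"rz": 0},
  {"tx": 0,"ty": 8.4,"tz": 5.6,"rx": 0,"ry": 0,"rz": 0},
  {"tx": 0,"ty": 9.4,"tz": 3.8,"rx": 0,"ry": 0,"rz": 0},
])

```text
time: 32.3
tool_pos: [552.5, -16.0, 232.3]
tcp_rot: [3.134, 0.5, 1.57]
contact_force: [0.3, -2.2, -0.5]
grip_width: 25.5
finger_force: 30.0
```

Request:
carry_out([
  {"tx": 0,"ty": 9.4,"tz": 3.8,"rx": 0,"ry": 0,"rz": 0},
  {"tx": 0,"ty": 9.9,"tz": 1.9,"rx": 0,"ry": 0,"rz": 0},
  {"tx": 0,"ty": 9.9,"tz": 1.9,"rx": 0,"ry": 0,"rz": 0},
  {"tx": 0,"ty": 10,"tz": 0,"rx": 0,"ry": 0,"rz": 0},
  {"tx": 0,"ty": 10,"tz": 0,"rx": 0,"ry": 0,"rz": 0},
  {"tx": 0,"ty": 0,"tz": 0,"rx": 0,"ry": 0,"rz": 0},
])

```text
time: 32.9
tool_pos: [552.3, 34.1, 238.9]
tcp_rot: [3.135, 0.499, 1.572]
contact_force: [0.1, -0.2, -1.1]
grip_width: 26.0
finger_force: 30.0
```

```bash
python3 - <<'E'
from h import *
o=bot.get_obs();print(o['tool_pos'],o['contact_force'],o['moment'],o['grip_width'])
s,n=snap('side','s10.png');t,n=snap('top','t10.png')
cv2.imwrite('pics/v10.png',np.hstack([cv2.resize(s[60:270,150:360],(400,400),interpolation=cv2.INTER_CUBIC),cv2.resize(t[130:290,160:320],(400,400),interpolation=cv2.INTER_CUBIC)]))
E
```

```text
[552.34154921  34.10629369 238.93839304] [ 0.0564973  -0.15826817 -1.13065916] [ 0.38792954 -0.13643022 -0.02679807] 25.96026356632507
```

The pushing forces match the arc all the way to about 1.7 rad. I retreat, untilt and take the driver back to its place in the tray.

Request:
carry_out([
  {"tx": 0,"ty": -20,"tz": 2,"rx": 0,"ry": 0,"rz": 0},
  {"tx": 0,"ty": -31,"tz": 2,"rx": 0.05,"ry": 0,"rz": 0},
  {"tx": 0,"ty": -31,"tz": 2,"rx": 0.05,"ry": 0,"rz": 0},
  {"tx": 0,"ty": -31,"tz": 2,"rx": 0.05,"ry": 0,"rz": 0},
  {"tx": 0,"ty": -31,"tz": 2,"rx": 0.05,"ry": 0,"rz": 0},
  {"tx": 0,"ty": -31,"tz": 2,"rx": 0.05,"ry": 0,"rz": 0},
  {"tx": 0,"ty": -31,"tz": 2,"rx": 0.05,"ry": 0,"rz": 0},
  {"tx": 0,"ty": -31,"tz": 2,"rx": 0.05,"ry": 0,"rz": 0},
  {"tx": 0,"ty": -31,"tz": 2,"rx": 0.05,"ry": 0,"rz": 0},
  {"tx": 0,"ty": -31,"tz": 2,"rx": 0.05,"ry": 0,"rz": 0},
  {"tx": 0,"ty": -5,"tz": 2,"rx": 0.05,"ry": 0,"rz": 0},
])

```text
time: 34.1
tool_pos: [551.4, -275.4, 261.1]
tcp_rot: [3.135, -0.001, 1.567]
contact_force: [0.4, -0.1, -2.1]
grip_width: 25.7
finger_force: 30.0
```

Request:
carry_out([
  {"tx": -2.6,"ty": 0,"tz": -5,"rx": 0,"ry": 0,"rz": -0.126},
  {"tx": -2.6,"ty": 0,"tz": -5,"rx": 0,"ry": 0,"rz": -0.126},
  {"tx": -2.6,"ty": 0,"tz": -5,"rx": 0,"ry": 0,"rz": -0.126},
  {"tx": -2.6,"ty": 0,"tz": -5,"rx": 0,"ry": 0,"rz": -0.126},
  {"tx": -2.6,"ty": 0,"tz": -5,"rx": 0,"ry": 0,"rz": -0.126},
  {"tx": -2.6,"ty": 0,"tz": -5,"rx": 0,"ry": 0,"rz": -0.126},
  {"tx": -2.6,"ty": 0,"tz": -5,"rx": 0,"ry": 0,"rz": -0.126},
  {"tx": -2.6,"ty": 0,"tz": -5,"rx": 0,"ry": 0,"rz": -0.126},
  {"tx": -2.6,"ty": 0,"tz": -5,"rx": 0,"ry": 0,"rz": -0.126},
  {"tx": -2.6,"ty": 0,"tz": -5,"rx": 0,"ry": 0,"rz": -0.126},
  {"tx": -2.6,"ty": 0,"tz": -5,"rx": 0,"ry": 0,"rz": -0.126},
  {"tx": -2.6,"ty": 0,"tz": -5,"rx": 0,"ry": 0,"rz": -0.128},
])

```text
time: 35.3
tool_pos: [520.7, -271.8, 201.0]
tcp_rot: [3.135, -0.0, 0.051]
contact_force: [0.4, 0.0, -1.3]
grip_width: 25.9
finger_force: 30.0
```

```bash
python3 - <<'E'
from h import *
o=bot.get_obs();print(o['tool_pos'],o['tcp_rot'],o['contact_force'],o['grip_width'])
s,n=snap('side','s11.png');t,n=snap('top','t11.png'); w,m=snap('wrist','w11.png')
cv2.imwrite('pics/v11.png',np.vstack([np.hstack([cv2.resize(s[60:270,150:360],(400,300),interpolation=cv2.INTER_CUBIC),cv2.resize(t[130:290,160:320],(400,300),interpolation=cv2.INTER_CUBIC)]),np.hstack([cv2.resize(w,(400,300)),cv2.resize(t[150:270,310:430],(400,300),interpolation=cv2.INTER_CUBIC)])]))
E
```

```text
[ 520.6848959  -271.84402112  201.04223138] [ 3.13512485e+00 -1.66867571e-04  5.06902373e-02] [ 0.37562325  0.04864543 -1.30713323] 25.85489925465216
```

View pics/v11.png

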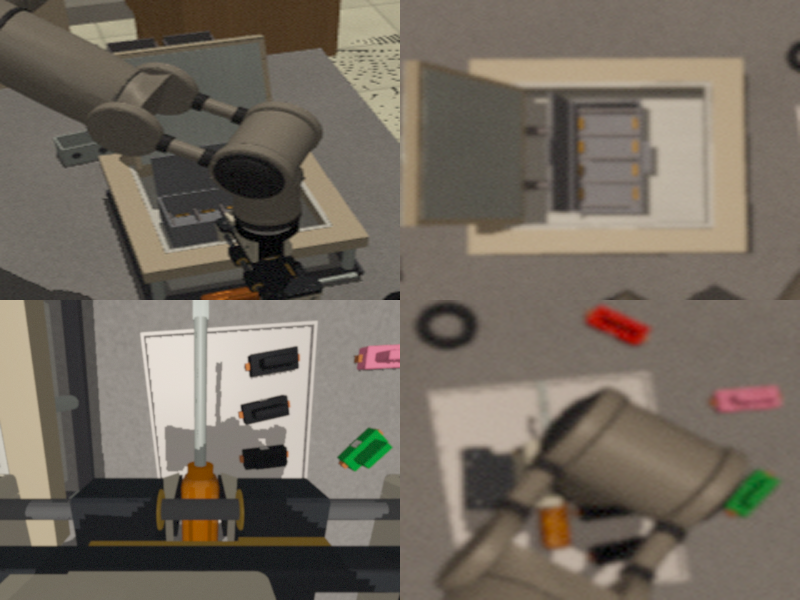

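The top crop shows the cover standing upright and the four fuse ways uncovered. The driver is still straight in the grip and the carriers are undisturbed. I lay the driver down.

Request:
carry_out([
  {"tx": 0,"ty": 2,"tz": -27,"rx": 0,"ry": 0,"rz": 0.005},
  {"tx": 0,"ty": 0,"tz": -27,"rx": 0,"ry": 0,"rz": 0},
  {"tx": 0,"ty": 0,"tz": -27,"rx": 0,"ry": 0,"rz": 0},
  {"tx": 0,"ty": 0,"tz": -27,"rx": 0,"ry": 0,"rz": 0},
  {"tx": 0,"ty": 0,"tz": -27,"rx": 0,"ry": 0,"rz": 0},
  {"tx": 0,"ty": 0,"tz": -27,"rx": 0,"ry": 0,"rz": 0},
  {"tx": 0,"ty": 0,"tz": -15,"rx": 0,"ry": 0,"rz": 0},
  {"tx": 0,"ty": 0,"tz": -10,"rx": 0,"ry": 0,"rz": 0},
  {"tx": 0,"ty": 0,"tz": -5.5,"rx": 0,"ry": 0,"rz": 0},
  {"tx": 0,"ty": 0,"tz": 0,"rx": 0,"ry": 0,"rz": 0},
  {"tx": 0,"ty": 0,"tz": 0,"rx": 0,"ry": 0,"rz": 0},
])

```text
time: 36.55
tool_pos: [521.7, -269.9, 9.7]
tcp_rot: [3.134, -0.002, 0.062]
contact_force: [-0.4, 0.2, -1.3]
grip_width: 25.6
finger_force: 30.0
```

Request:
carry_out([
  {"tx": 0,"ty": 0,"tz": 0,"rx": 0,"ry": 0,"rz": 0},
  {"tx": 0,"ty": 0,"tz": 0,"rx": 0,"ry": 0,"rz": 0},
  {"tx": 0,"ty": 0,"tz": 0,"rx": 0,"ry": 0,"rz": 0},
  {"tx": 0,"ty": 0,"tz": 0,"rx": 0,"ry": 0,"rz": 0},
  {"tx": 0,"ty": 0,"tz": 10,"rx": 0,"ry": 0,"rz": 0},
  {"tx": 0,"ty": 0,"tz": 25,"rx": 0,"ry": 0,"rz": 0},
  {"tx": 0,"ty": 0,"tz": 35,"rx": 0,"ry": 0,"rz": 0},
  {"tx": -10,"ty": -15,"tz": 35,"rx": 0,"ry": 0,"rz": 0},
  {"tx": -40,"ty": -40,"tz": 35,"rx": 0,"ry": 0,"rz": 0},
  {"tx": -40,"ty": -40,"tz": 35,"rx": 0,"ry": 0,"rz": 0},
  {"tx": -10,"ty": -10,"tz": 0,"rx": 0,"ry": 0,"rz": 0},
  {"tx": 0,"ty": 0,"tz": 0,"rx": 0,"ry": 0,"rz": 0},
], gripper=0.52)

```text
time: 37.75
tool_pos: [440.0, -356.0, 167.4]
tcp_rot: [3.134, -0.001, 0.058]
contact_force: [0.3, 0.7, -1.6]
grip_width: 44.2
finger_force: 0.0
```

```bash
python3 - <<'E'
from h import *
o=bot.get_obs();print(o['tool_pos'],o['tcp_rot'],o['contact_force'],o['grip_width'])
w,m=snap('wrist','w12.png'); H,S,V=hsv(w); k=np.zeros(H.shape,bool);k[:250]=1
for f in find(w,m,(V<60)&k,24,100): print('car',*f)
for f in find(w,m,(H<22)&(S>140)&(V>60)&k,17,20): print('orange',*f)
E
```

```text
[ 439.95560062 -356.01480099  167.36222341] [ 3.13388665e+00 -1.49383552e-03  5.82029042e-02] [ 0.33562745  0.69075358 -1.61497234] 44.15493119309546
car [310. 208.] [ 431.  -386.6] [32.1 64.4] 14.9
car [302. 145.] [ 490.1 -375.1] [26.8 62.1] 10.4
car [292.  63.] [ 561.2 -365.9] [29.1 62.5] 16.6
car [ 10. 126.] [ 488.8 -118. ] [ 33.3 203.2] 80.4
orange [275. 214.] [ 421.6 -353.3] [9.5 3.5] 14.1
orange [434. 161.] [ 481.8 -502.7] [13.   5.7] 52.1
orange [266. 150.] [ 484.  -341.4] [6.5 3.8] 2.8
orange [191. 138.] [ 488.  -271.7] [106.1  26.6] 3.4
orange [260.  71.] [ 552. -333.] [9.  4.4] 14.8
orange [337.  52.] [ 571.7 -399.1] [8.1 2.6] 6.1
```

The driver lies in the tray at (488,−272). Carriers seen at (431,−387), (490,−375) and (561,−366), with the fourth near (626,−369). I turn the hand to close across the fins and take the second carrier first.

Request:
carry_out([
  {"tx": 4.2,"ty": -1.6,"tz": -3,"rx": 0,"ry": 0,"rz": 0.141},
  {"tx": 4.2,"ty": -1.6,"tz": -3,"rx": 0,"ry": 0,"rz": 0.141},
  {"tx": 4.2,"ty": -1.6,"tz": -3,"rx": 0,"ry": 0,"rz": 0.141},
  {"tx": 4.2,"ty": -1.6,"tz": -3,"rx": 0,"ry": 0,"rz": 0.141},
  {"tx": 4.2,"ty": -1.6,"tz": -3,"rx": 0,"ry": 0,"rz": 0.141},
  {"tx": 4.2,"ty": -1.6,"tz": -3,"rx": 0,"ry": 0,"rz": 0.141},
  {"tx": 4.2,"ty": -1.6,"tz": -3,"rx": 0,"ry": 0,"rz": 0.141},
  {"tx": 4.2,"ty": -1.6,"tz": -3,"rx": 0,"ry": 0,"rz": 0.141},
  {"tx": 4.2,"ty": -1.6,"tz": -3,"rx": 0,"ry": 0,"rz": 0.141},
  {"tx": 4.2,"ty": -1.6,"tz": -3,"rx": 0,"ry": 0,"rz": 0.141},
  {"tx": 4.2,"ty": -1.6,"tz": -3,"rx": 0,"ry": 0,"rz": 0.141},
  {"tx": 4.2,"ty": -1.6,"tz": -3,"rx": 0,"ry": 0,"rz": 0.143},
], gripper=0.65)

```text
time: 39.0
tool_pos: [492.4, -371.5, 128.6]
tcp_rot: [3.136, -0.004, 1.763]
contact_force: [-0.7, -0.1, 0.5]
grip_width: 32.2
finger_force: 0.0
```

Request:
carry_out([
  {"tx": 0,"ty": 0,"tz": -20,"rx": 0,"ry": 0,"rz": 0},
  {"tx": 0,"ty": 0,"tz": -20,"rx": 0,"ry": 0,"rz": 0},
  {"tx": 0,"ty": 0,"tz": -20,"rx": 0,"ry": 0,"rz": 0},
  {"tx": 0,"ty": 0,"tz": -20,"rx": 0,"ry": 0,"rz": 0},
  {"tx": 0,"ty": 0,"tz": -12,"rx": 0,"ry": 0,"rz": 0},
  {"tx": 0,"ty": 0,"tz": -8.5,"rx": 0,"ry": 0,"rz": 0},
  {"tx": 0,"ty": 0,"tz": 0,"rx": 0,"ry": 0,"rz": 0},
  {"tx": 0,"ty": 0,"tz": 0,"rx": 0,"ry": 0,"rz": 0},
])

```text
time: 39.8
tool_pos: [491.9, -373.8, 30.3]
tcp_rot: [3.135, -0.0, 1.756]
contact_force: [-0.3, -0.9, 0.3]
grip_width: 32.3
finger_force: 0.0
```

Request:
carry_out([
  {"tx": 0,"ty": 0,"tz": 0,"rx": 0,"ry": 0,"rz": 0},
  {"tx": 0,"ty": 0,"tz": 0,"rx": 0,"ry": 0,"rz": 0},
  {"tx": 0,"ty": 0,"tz": 0,"rx": 0,"ry": 0,"rz": 0},
  {"tx": 0,"ty": 0,"tz": 0,"rx": 0,"ry": 0,"rz": 0},
  {"tx": 0,"ty": 0,"tz": 0,"rx": 0,"ry": 0,"rz": 0},
], gripper=1.0)

```text
time: 40.3
tool_pos: [491.5, -374.0, 30.3]
tcp_rot: [3.135, -0.0, 1.755]
contact_force: [-0.0, 0.2, 1.5]
grip_width: 11.4
finger_force: 30.0
```

Request:
carry_out([
  {"tx": 0,"ty": 0,"tz": 10,"rx": 0,"ry": 0,"rz": 0},
  {"tx": 0,"ty": 0,"tz": 25,"rx": 0,"ry": 0,"rz": 0},
  {"tx": 0,"ty": 0,"tz": 30,"rx": 0,"ry": 0,"rz": 0},
  {"tx": 0,"ty": 0,"tz": 30,"rx": 0,"ry": 0,"rz": 0},
  {"tx": 0,"ty": 0,"tz": 30,"rx": 0,"ry": 0,"rz": 0},
  {"tx": 0,"ty": 0,"tz": 30,"rx": 0,"ry": 0,"rz": 0},
  {"tx": 0,"ty": 0,"tz": 25,"rx": 0,"ry": 0,"rz": 0},
])

```text
time: 41.0
tool_pos: [491.5, -373.9, 212.5]
tcp_rot: [3.134, 0.001, 1.755]
contact_force: [0.1, -0.3, -0.9]
grip_width: 11.8
finger_force: 30.0
```

Request:
carry_out([
  {"tx": 5.5,"ty": 32,"tz": 2,"rx": 0,"ry": 0,"rz": -0.0153},
  {"tx": 5.5,"ty": 32,"tz": 2,"rx": 0,"ry": 0,"rz": -0.0153},
  {"tx": 5.5,"ty": 32,"tz": 2,"rx": 0,"ry": 0,"rz": -0.0153},
  {"tx": 5.5,"ty": 32,"tz": 2,"rx": 0,"ry": 0,"rz": -0.0153},
  {"tx": 5.5,"ty": 32,"tz": 2,"rx": 0,"ry": 0,"rz": -0.0153},
  {"tx": 5.5,"ty": 32,"tz": 2,"rx": 0,"ry": 0,"rz": -0.0153},
  {"tx": 5.5,"ty": 32,"tz": 2,"rx": 0,"ry": 0,"rz": -0.0153},
  {"tx": 5.5,"ty": 32,"tz": 2,"rx": 0,"ry": 0,"rz": -0.0153},
  {"tx": 5.5,"ty": 32,"tz": 2,"rx": 0,"ry": 0,"rz": -0.0153},
  {"tx": 5.5,"ty": 32,"tz": 2,"rx": 0,"ry": 0,"rz": -0.0153},
  {"tx": 5.5,"ty": 32,"tz": 2,"rx": 0,"ry": 0,"rz": -0.0153},
  {"tx": 5.5,"ty": 26,"tz": 2,"rx": 0,"ry": 0,"rz": -0.0157},
])

```text
time: 42.2
tool_pos: [557.3, 6.0, 234.7]
tcp_rot: [3.135, -0.001, 1.572]
contact_force: [-0.2, -1.5, -0.3]
grip_width: 11.7
finger_force: 30.0
```

```bash
python3 - <<'E'
from h import *
o=bot.get_obs();print(o['tool_pos'],o['tcp_rot'],o['contact_force'],o['grip_width'])
w,m=snap('wrist','w13.png')
# rectify box plane at z=47 (barrier tops) into a metric map and list profile along x at several y
H,S,V=hsv(w)
for X in((452,36,88),(660,36,88),(557,85,47),(557,130,88)): print(X,proj(m,X).round())
for f in find(w,m,(H<25)&(S>120)&(V>80),35,8): print('cop',*f)
for y,z in((60,88),(80,47),(100,47)):
    xs=np.arange(440,680,2); g=[]
    for x in xs:
        u,v=proj(m,[x,y,z]); g.append(int(V[int(round(v)),int(round(u))]) if 0<=v<420 and 0<=u<560 else -1)
    print(y,z,list(zip(xs.tolist(),g)) if 0 else g)
E
```

```text
[557.27718244   5.99200062 234.72555974] [ 3.13473156e+00 -7.11484883e-04  1.57155226e+00] [-0.2012987  -1.53237078 -0.3128378 ] 11.727529355576483
(452, 36, 88) [168. 166.]
(660, 36, 88) [388. 166.]
(557, 85, 47) [279. 113.]
(557, 130, 88) [280.  58.]
cop [418. 418.] [ 752.9 -324.7] [ 5.3 11.5] 89.7
cop [265. 340.] [ 538.3 -192.7] [ 16.7 436.9] 89.8
cop [310. 293.] [ 595.1 -129.5] [ 8.2 77.9] 2.6
cop [250. 293.] [ 521.1 -129.3] [77.8  8.3] 87.5
cop [280. 191.] [557.9   2. ] [13.9 22.7] 90.0
cop [300. 149.] [579.8  47.3] [19.8  3.2] 0.0
cop [260. 150.] [535.4  47.3] [20.8  3.2] 0.0
cop [220. 150.] [492.2  47.2] [19.8  3.2] 0.0
cop [340. 149.] [623.1  47.9] [21.   4.3] 0.0
cop [343.  75.] [622.9 122.8] [20.9  4.8] 0.1
cop [301.  76.] [579.5 122.7] [20.7  4.8] 0.1
cop [259.  76.] [536.1 122.6] [20.7  4.8] 0.1
cop [216.  76.] [491.7 122.5] [20.8  4.8] 0.1
60 88 [122, 120, 121, 122, 118, 118, 121, 122, 141, 153, 102, 80, 82, 76, 80, 84, 84, 113, 151, 151, 148, 125, 96, 149, 152, 155, 156, 155, 155, 154, 154, 157, 156, 158, 156, 153, 157, 154, 157, 156, 149, 135, 156, 157, 160, 157, 159, 
[... 829 characters left out ...]
164, 166, 165, 156, 103, 69, 76, 138, 157, 137, 94, 79, 77, 75, 74, 77, 76, 74, 73, 111, 140, 158, 140, 114, 111]
100 47 [119, 143, 154, 136, 86, 80, 77, 82, 81, 79, 84, 90, 143, 155, 150, 153, 130, 80, 123, 159, 160, 158, 158, 157, 157, 161, 162, 161, 160, 160, 158, 158, 160, 159, 161, 161, 161, 160, 131, 138, 160, 160, 161, 162, 162, 161, 163, 163, 164, 163, 166, 162, 163, 163, 164, 164, 164, 143, 151, 168, 168, 166, 168, 171, 171, 171, 168, 169, 167, 164, 167, 168, 168, 170, 167, 168, 167, 155, 103, 110, 162, 168, 168, 170, 168, 167, 168, 168, 165, 166, 169, 165, 167, 165, 166, 166, 167, 165, 165, 135, 73, 96, 155, 158, 125, 86, 79, 74, 70, 72, 74, 77, 76, 76, 89, 143, 158, 134, 115, 109]
```

The wrist view gives the four way contact pairs at x = 492, 536, 580 and 623, with y middle 85. Now I check where the held carrier sits relative to the TCP along y.

```bash
cat >> h.py <<'E'
def heldoff(f):
    w,m=snap('wrist',f); o=bot.get_obs(); H,S,V=hsv(w)
    M=((H<25)&(S>120)&(V>60)).astype(np.uint8); n,l,st,ce=cv2.connectedComponentsWithStats(M)
    for i in range(1,n):
        if st[i,4]>60 and 240<ce[i,0]<320 and 150<ce[i,1]<240:
            x,y,ww,h=st[i,:4]
            for z in(-16,-11,-6): print('blob',st[i],'z',z,'front y-TCP',(ray(m,ce[i,0],y,o['tool_pos'][2]+z)-o['tool_pos']).round(1)[:2],'rear',(ray(m,ce[i,0],y+h,o['tool_pos'][2]+z)-o['tool_pos']).round(1)[1])
    M=(V<60).astype(np.uint8); print('blackrows at col280',[(r,int(V[r,280])) for r in range(150,240,4)])
E
python3 -c "
from h import *
heldoff('w14.png')"
```

```text
blob [250 151  19   5  94] z -16 front y-TCP [-11.6  58.3] rear 55.6
blob [250 151  19   5  94] z -11 front y-TCP [-11.3  58.7] rear 56.1
blob [250 151  19   5  94] z -6 front y-TCP [-11.   59.2] rear 56.7
blob [290 151  19   5  88] z -16 front y-TCP [ 9.6 58.3] rear 55.7
blob [290 151  19   5  88] z -11 front y-TCP [ 9.3 58.8] rear 56.2
blob [290 151  19   5  88] z -6 front y-TCP [ 8.9 59.2] rear 56.7
blob [270 184  21  14 224] z -16 front y-TCP [-0.7 40.4] rear 32.5
blob [270 184  21  14 224] z -11 front y-TCP [-0.7 41.3] rear 33.7
blob [270 184  21  14 224] z -6 front y-TCP [-0.8 42.3] rear 34.9
blackrows at col280 [(150, 159), (154, 159), (158, 149), (162, 91), (166, 138), (170, 161), (174, 159), (178, 158), (182, 208), (186, 165), (190, 207), (194, 196), (198, 22), (202, 41), (206, 46), (210, 41), (214, 43), (218, 31), (222, 22), (226, 24), (230, 23), (234, 21), (238, 12)]
```

The held carrier's centre is about 1.5 mm ahead of the TCP. I place it in the way at x=536.

Request:
carry_out([
  {"tx": -4.3,"ty": 15.5,"tz": 0,"rx": 0,"ry": 0,"rz": 0},
  {"tx": -4.3,"ty": 15.5,"tz": 0,"rx": 0,"ry": 0,"rz": 0},
  {"tx": -4.3,"ty": 15.5,"tz": 0,"rx": 0,"ry": 0,"rz": 0},
  {"tx": -4.3,"ty": 15.5,"tz": -20,"rx": 0,"ry": 0,"rz": 0},
  {"tx": -4,"ty": 15.5,"tz": -20,"rx": 0,"ry": 0,"rz": 0},
  {"tx": 0,"ty": 0,"tz": -25,"rx": 0,"ry": 0,"rz": 0},
  {"tx": 0,"ty": 0,"tz": -25,"rx": 0,"ry": 0,"rz": 0},
  {"tx": 0,"ty": 0,"tz": -25,"rx": 0,"ry": 0,"rz": 0},
  {"tx": 0,"ty": 0,"tz": -20,"rx": 0,"ry": 0,"rz": 0},
  {"tx": 0,"ty": 0,"tz": -20,"rx": 0,"ry": 0,"rz": 0},
  {"tx": 0,"ty": 0,"tz": 0,"rx": 0,"ry": 0,"rz": 0},
])

```text
time: 43.4
tool_pos: [534.0, 82.1, 76.7]
tcp_rot: [3.141, -0.0, 1.571]
contact_force: [-0.3, -0.7, -1.3]
grip_width: 11.7
finger_force: 30.0
```

Request:
carry_out([
  {"tx": 0,"ty": 0,"tz": -8,"rx": 0,"ry": 0,"rz": 0},
  {"tx": 0,"ty": 0,"tz": -7,"rx": 0,"ry": 0,"rz": 0},
  {"tx": 0,"ty": 0,"tz": -4,"rx": 0,"ry": 0,"rz": 0},
  {"tx": 0,"ty": 0,"tz": 0,"rx": 0,"ry": 0,"rz": 0},
  {"tx": 0,"ty": 0,"tz": 0,"rx": 0,"ry": 0,"rz": 0},
])

```text
time: 43.9
tool_pos: [536.4, 81.6, 60.3]
tcp_rot: [3.135, -0.0, 1.571]
contact_force: [-0.0, -0.4, -1.9]
grip_width: 11.6
finger_force: 30.0
```

Request:
carry_out([
  {"tx": 0,"ty": 1,"tz": -1.5,"rx": 0,"ry": 0,"rz": 0},
  {"tx": 0,"ty": 0,"tz": -1,"rx": 0,"ry": 0,"rz": 0},
  {"tx": 0,"ty": 0,"tz": 0,"rx": 0,"ry": 0,"rz": 0},
])

```text
time: 44.2
tool_pos: [536.2, 82.7, 57.4]
tcp_rot: [3.135, -0.0, 1.571]
contact_force: [0.1, -0.0, -0.7]
grip_width: 11.9
finger_force: 30.0
```

Request:
carry_out([
  {"tx": 0,"ty": 0,"tz": 0,"rx": 0,"ry": 0,"rz": 0},
  {"tx": 0,"ty": 0,"tz": 0,"rx": 0,"ry": 0,"rz": 0},
  {"tx": 0,"ty": 0,"tz": 0,"rx": 0,"ry": 0,"rz": 0},
  {"tx": 0,"ty": 0,"tz": 10,"rx": 0,"ry": 0,"rz": 0},
  {"tx": 0,"ty": 0,"tz": 20,"rx": 0,"ry": 0,"rz": 0},
  {"tx": 0,"ty": 0,"tz": 30,"rx": 0,"ry": 0,"rz": 0},
  {"tx": 0,"ty": 0,"tz": 35,"rx": 0,"ry": 0,"rz": 0},
  {"tx": 0,"ty": 0,"tz": 35,"rx": 0,"ry": 0,"rz": 0},
  {"tx": 0,"ty": 0,"tz": 30,"rx": 0,"ry": 0,"rz": 0},
], gripper=0.76)

```text
time: 45.1
tool_pos: [536.3, 82.7, 220.4]
tcp_rot: [3.133, -0.001, 1.571]
contact_force: [0.2, 0.3, -0.8]
grip_width: 22.0
finger_force: 0.0
```

Request:
carry_out([
  {"tx": -8.5,"ty": -40,"tz": 0,"rx": 0,"ry": 0,"rz": 0},
  {"tx": -8.5,"ty": -40,"tz": 0,"rx": 0,"ry": 0,"rz": 0},
  {"tx": -8.5,"ty": -40,"tz": 0,"rx": 0,"ry": 0,"rz": 0},
  {"tx": -8.5,"ty": -40,"tz": 0,"rx": 0,"ry": 0,"rz": 0},
  {"tx": -8.5,"ty": -40,"tz": 0,"rx": 0,"ry": 0,"rz": 0},
  {"tx": -8.5,"ty": -40,"tz": 0,"rx": 0,"ry": 0,"rz": 0.03},
  {"tx": -8.5,"ty": -40,"tz": 0,"rx": 0,"ry": 0,"rz": 0.05},
  {"tx": -8.5,"ty": -40,"tz": 0,"rx": 0,"ry": 0,"rz": 0.05},
  {"tx": -8.5,"ty": -40,"tz": 0,"rx": 0,"ry": 0,"rz": 0.05},
  {"tx": -8.5,"ty": -40,"tz": 0,"rx": 0,"ry": 0,"rz": 0.05},
  {"tx": -8.5,"ty": -37,"tz": 0,"rx": 0,"ry": 0,"rz": 0.03},
  {"tx": -8.5,"ty": -30,"tz": 0,"rx": 0,"ry": 0,"rz": 0},
], gripper=0.65)

```text
time: 46.3
tool_pos: [433.5, -386.5, 218.3]
tcp_rot: [3.135, 0.001, 1.831]
contact_force: [0.7, 0.4, -0.5]
grip_width: 31.5
finger_force: 0.0
```

```bash
cat >> h.py <<'E'
def look(f):
    o=bot.get_obs();print(o['time'],o['tool_pos'].round(1),o['tcp_rot'].round(3),o['grip_width'])
    t,m=snap('top','T'+f); H,S,V=hsv(t)
    k=np.zeros(H.shape,bool);k[170:270,325:395]=1
    for q in find(t,m,(V<60)&k,45,15): print('tray',*q)
    k[:]=0;k[180:250,220:262]=1
    for q in find(t,m,(V<60)&k,70,10): print('box',*q)
E
python3 -c "
from h import *
look('15.png')
w,m=snap('wrist','w15.png'); H,S,V=hsv(w); k=np.zeros(H.shape,bool);k[:250]=1
for f in find(w,m,(V<60)&k,24,100): print('car',*f)
"
```

```text
46.3 [ 433.5 -386.5  218.3] [3.135e+00 1.000e-03 1.831e+00] 31.503039452012235
tray [377. 250.] [ 429.2 -384. ] [25.1 61.2] 17.8
tray [390. 233.] [ 489.5 -427.3] [35.2 94.6] 88.3
tray [369. 212.] [ 560.2 -360.4] [18.8 56. ] 18.0
tray [370. 194.] [ 624.9 -363.9] [20.5 56.7] 13.7
box [244. 220.] [532.6  77.7] [54.8 24. ] 89.7
box [224. 212.] [564.4 147.8] [196.1  17.1] 0.1
car [449. 210.] [ 627.  -367.1] [42.4 65. ] 12.9
car [396. 193.] [ 559.5 -364.5] [33.9 64.4] 16.2
car [277. 182.] [ 428.5 -386.7] [27.8 64.2] 15.3
```

The first carrier stands in its way. I descend on the nearest carrier at (430,−386.5).

Request:
carry_out([
  {"tx": -3.5,"ty": 0,"tz": -25,"rx": 0,"ry": 0,"rz": 0.005},
  {"tx": 0,"ty": 0,"tz": -30,"rx": 0,"ry": 0,"rz": 0},
  {"tx": 0,"ty": 0,"tz": -30,"rx": 0,"ry": 0,"rz": 0},
  {"tx": 0,"ty": 0,"tz": -30,"rx": 0,"ry": 0,"rz": 0},
  {"tx": 0,"ty": 0,"tz": -25,"rx": 0,"ry": 0,"rz": 0},
  {"tx": 0,"ty": 0,"tz": -20,"rx": 0,"ry": 0,"rz": 0},
  {"tx": 0,"ty": 0,"tz": -15,"rx": 0,"ry": 0,"rz": 0},
  {"tx": 0,"ty": 0,"tz": -8,"rx": 0,"ry": 0,"rz": 0},
  {"tx": 0,"ty": 0,"tz": -5,"rx": 0,"ry": 0,"rz": 0},
  {"tx": 0,"ty": 0,"tz": 0,"rx": 0,"ry": 0,"rz": 0},
])

```text
time: 47.4
tool_pos: [430.9, -384.1, 29.6]
tcp_rot: [3.135, -0.001, 1.837]
contact_force: [0.3, 0.0, -0.2]
grip_width: 32.2
finger_force: 0.0
```

Request:
carry_out([
  {"tx": 0,"ty": 0,"tz": 0,"rx": 0,"ry": 0,"rz": 0},
  {"tx": 0,"ty": 0,"tz": 0,"rx": 0,"ry": 0,"rz": 0},
  {"tx": 0,"ty": 0,"tz": 0,"rx": 0,"ry": 0,"rz": 0},
  {"tx": 0,"ty": 0,"tz": 0,"rx": 0,"ry": 0,"rz": 0},
  {"tx": 0,"ty": 0,"tz": 0,"rx": 0,"ry": 0,"rz": 0},
], gripper=1.0)

```text
time: 47.9
tool_pos: [430.9, -384.5, 29.9]
tcp_rot: [3.135, 0.0, 1.836]
contact_force: [0.2, 0.4, 3.2]
grip_width: 11.4
finger_force: 30.0
```

Request:
carry_out([
  {"tx": 0,"ty": 0,"tz": 10,"rx": 0,"ry": 0,"rz": 0},
  {"tx": 0,"ty": 0,"tz": 25,"rx": 0,"ry": 0,"rz": 0},
  {"tx": 0,"ty": 0,"tz": 30,"rx": 0,"ry": 0,"rz": 0},
  {"tx": 0,"ty": 0,"tz": 30,"rx": 0,"ry": 0,"rz": 0},
  {"tx": 0,"ty": 0,"tz": 30,"rx": 0,"ry": 0,"rz": 0},
  {"tx": 0,"ty": 0,"tz": 30,"rx": 0,"ry": 0,"rz": 0},
  {"tx": 0,"ty": 0,"tz": 33,"rx": 0,"ry": 0,"rz": 0},
])

```text
time: 48.6
tool_pos: [430.3, -383.9, 219.0]
tcp_rot: [3.135, -0.001, 1.836]
contact_force: [1.3, -0.9, -0.9]
grip_width: 12.0
finger_force: 30.0
```

Request:
carry_out([
  {"tx": 5,"ty": 35,"tz": 0,"rx": 0,"ry": 0,"rz": -0.022},
  {"tx": 5,"ty": 35,"tz": 0,"rx": 0,"ry": 0,"rz": -0.022},
  {"tx": 5,"ty": 35,"tz": 0,"rx": 0,"ry": 0,"rz": -0.022},
  {"tx": 5,"ty": 35,"tz": 0,"rx": 0,"ry": 0,"rz": -0.022},
  {"tx": 5,"ty": 35,"tz": 0,"rx": 0,"ry": 0,"rz": -0.022},
  {"tx": 5,"ty": 35,"tz": 0,"rx": 0,"ry": 0,"rz": -0.022},
  {"tx": 5,"ty": 35,"tz": 0,"rx": 0,"ry": 0,"rz": -0.022},
  {"tx": 5,"ty": 35,"tz": 0,"rx": 0,"ry": 0,"rz": -0.022},
  {"tx": 5,"ty": 35,"tz": 0,"rx": 0,"ry": 0,"rz": -0.022},
  {"tx": 5,"ty": 35,"tz": 0,"rx": 0,"ry": 0,"rz": -0.022},
  {"tx": 6,"ty": 35,"tz": 0,"rx": 0,"ry": 0,"rz": -0.022},
  {"tx": 6,"ty": 20,"tz": 0,"rx": 0,"ry": 0,"rz": -0.022},
])

```text
time: 49.8
tool_pos: [492.4, 23.1, 218.1]
tcp_rot: [3.135, -0.001, 1.573]
contact_force: [-0.5, -1.4, -1.7]
grip_width: 11.7
finger_force: 30.0
```

```bash
python3 -c "
from h import *
o=bot.get_obs();print(o['time'],o['tool_pos'].round(1),o['tcp_rot'].round(3))
heldoff('w16.png')"
```

```text
49.8 [492.4  23.1 218.1] [ 3.135e+00 -1.000e-03  1.573e+00]
blob [269 165  20   5  95] z -16 front y-TCP [-2.2 46.9] rear 44.2
blob [269 165  20   5  95] z -11 front y-TCP [-2.2 47.6] rear 45.0
blob [269 165  20   5  95] z -6 front y-TCP [-2.2 48.3] rear 45.7
blob [270 187  21  13 235] z -16 front y-TCP [-1.6 34.9] rear 27.5
blob [270 187  21  13 235] z -11 front y-TCP [-1.6 35.9] rear 28.7
blob [270 187  21  13 235] z -6 front y-TCP [-1.6 36.9] rear 30.0
blackrows at col280 [(150, 170), (154, 166), (158, 166), (162, 166), (166, 209), (170, 194), (174, 124), (178, 97), (182, 99), (186, 146), (190, 205), (194, 213), (198, 166), (202, 32), (206, 50), (210, 46), (214, 47), (218, 25), (222, 22), (226, 19), (230, 24), (234, 24), (238, 11)]
```

The second carrier sits about 3 mm behind the TCP. I place it in the way at x=491.6.

Request:
carry_out([
  {"tx": -0.5,"ty": 16,"tz": 0,"rx": 0,"ry": 0,"rz": 0},
  {"tx": 0,"ty": 16,"tz": 0,"rx": 0,"ry": 0,"rz": 0},
  {"tx": 0,"ty": 16,"tz": 0,"rx": 0,"ry": 0,"rz": 0},
  {"tx": 0,"ty": 16,"tz": -15,"rx": 0,"ry": 0,"rz": 0},
  {"tx": 0,"ty": 0,"tz": -25,"rx": 0,"ry": 0,"rz": 0},
  {"tx": 0,"ty": 0,"tz": -25,"rx": 0,"ry": 0,"rz": 0},
  {"tx": 0,"ty": 0,"tz": -25,"rx": 0,"ry": 0,"rz": 0},
  {"tx": 0,"ty": 0,"tz": -25,"rx": 0,"ry": 0,"rz": 0},
  {"tx": 0,"ty": 0,"tz": -20,"rx": 0,"ry": 0,"rz": 0},
  {"tx": 0,"ty": 0,"tz": -10,"rx": 0,"ry": 0,"rz": 0},
  {"tx": 0,"ty": 0,"tz": -10,"rx": 0,"ry": 0,"rz": 0},
  {"tx": 0,"ty": 0,"tz": 0,"rx": 0,"ry": 0,"rz": 0},
])

```text
time: 51.05
tool_pos: [491.9, 84.5, 62.0]
tcp_rot: [3.136, -0.0, 1.572]
contact_force: [0.5, 0.5, -0.7]
grip_width: 11.8
finger_force: 30.0
```

Request:
carry_out([
  {"tx": 0,"ty": 0,"tz": -3,"rx": 0,"ry": 0,"rz": 0},
  {"tx": 0,"ty": 0,"tz": -2,"rx": 0,"ry": 0,"rz": 0},
  {"tx": 0,"ty": 0,"tz": 0,"rx": 0,"ry": 0,"rz": 0},
])

```text
time: 51.35
tool_pos: [492.4, 84.7, 57.8]
tcp_rot: [3.134, -0.001, 1.572]
contact_force: [-0.6, 0.4, -1.2]
grip_width: 11.6
finger_force: 30.0
```

Request:
carry_out([
  {"tx": 0,"ty": 0,"tz": 0,"rx": 0,"ry": 0,"rz": 0},
  {"tx": 0,"ty": 0,"tz": 0,"rx": 0,"ry": 0,"rz": 0},
  {"tx": 0,"ty": 0,"tz": 0,"rx": 0,"ry": 0,"rz": 0},
  {"tx": 0,"ty": 0,"tz": 10,"rx": 0,"ry": 0,"rz": 0},
  {"tx": 0,"ty": 0,"tz": 20,"rx": 0,"ry": 0,"rz": 0},
  {"tx": 0,"ty": 0,"tz": 30,"rx": 0,"ry": 0,"rz": 0},
  {"tx": 0,"ty": 0,"tz": 35,"rx": 0,"ry": 0,"rz": 0},
  {"tx": 0,"ty": 0,"tz": 35,"rx": 0,"ry": 0,"rz": 0},
  {"tx": 0,"ty": 0,"tz": 30,"rx": 0,"ry": 0,"rz": 0},
], gripper=0.8)

```text
time: 52.25
tool_pos: [492.3, 84.7, 220.3]
tcp_rot: [3.133, -0.001, 1.572]
contact_force: [0.7, -0.8, -0.7]
grip_width: 18.9
finger_force: 0.0
```

Request:
carry_out([
  {"tx": 5.6,"ty": -38,"tz": 0,"rx": 0,"ry": 0,"rz": 0},
  {"tx": 5.6,"ty": -38,"tz": 0,"rx": 0,"ry": 0,"rz": 0},
  {"tx": 5.6,"ty": -38,"tz": 0,"rx": 0,"ry": 0,"rz": 0},
  {"tx": 5.6,"ty": -38,"tz": 0,"rx": 0,"ry": 0,"rz": 0.03},
  {"tx": 5.6,"ty": -38,"tz": 0,"rx": 0,"ry": 0,"rz": 0.04},
  {"tx": 5.6,"ty": -38,"tz": 0,"rx": 0,"ry": 0,"rz": 0.04},
  {"tx": 5.6,"ty": -38,"tz": 0,"rx": 0,"ry": 0,"rz": 0.04},
  {"tx": 5.6,"ty": -38,"tz": 0,"rx": 0,"ry": 0,"rz": 0.04},
  {"tx": 5.6,"ty": -38,"tz": 0,"rx": 0,"ry": 0,"rz": 0.04},
  {"tx": 5.6,"ty": -38,"tz": 0,"rx": 0,"ry": 0,"rz": 0.03},
  {"tx": 5.6,"ty": -38,"tz": 0,"rx": 0,"ry": 0,"rz": 0.024},
  {"tx": 5.6,"ty": -30,"tz": 0,"rx": 0,"ry": 0,"rz": 0},
], gripper=0.65)

```text
time: 53.45
tool_pos: [559.1, -365.6, 218.2]
tcp_rot: [3.135, 0.0, 1.856]
contact_force: [-0.0, 0.3, -0.3]
grip_width: 32.2
finger_force: 0.0
```

Request:
carry_out([
  {"tx": 0,"ty": 0,"tz": -20,"rx": 0,"ry": 0,"rz": 0},
  {"tx": 0,"ty": 0,"tz": -20,"rx": 0,"ry": 0,"rz": 0},
  {"tx": 0,"ty": 0,"tz": 0,"rx": 0,"ry": 0,"rz": 0},
  {"tx": 0,"ty": 0,"tz": 0,"rx": 0,"ry": 0,"rz": 0},
])

```text
time: 53.85
tool_pos: [559.5, -363.2, 178.2]
tcp_rot: [3.135, -0.001, 1.857]
contact_force: [0.6, 0.2, -0.1]
grip_width: 32.5
finger_force: 0.0
```

```bash
python3 -c "
from h import *
look('17.png')
w,m=snap('wrist','w17.png'); H,S,V=hsv(w); k=np.zeros(H.shape,bool);k[:250]=1
for f in find(w,m,(V<60)&k,24,100): print('car',*f)
"
```

```text
53.85 [ 559.5 -363.2  178.2] [ 3.135e+00 -1.000e-03  1.857e+00] 32.52153724258159
tray [380. 219.] [ 537.5 -401.8] [138.9  56.1] 55.7
tray [382. 194.] [ 622.7 -392.1] [113.1 148.7] 88.3
box [244. 233.] [491.6  79.4] [51.3 23.9] 89.6
box [244. 220.] [532.6  77.7] [54.8 24. ] 89.7
box [224. 212.] [564.5 147.8] [202.9  17.1] 0.1
car [342. 216.] [ 626.7 -368.3] [29.9 67.4] 13.1
car [281. 197.] [ 562.4 -364.8] [27.1 64.7] 15.9
car [521.  93.] [ 744.9 -209.9] [71.9 63.9] 29.6
```

Request:
carry_out([
  {"tx": 1.5,"ty": -1.5,"tz": -20,"rx": 0,"ry": 0,"rz": -0.008},
  {"tx": 0,"ty": 0,"tz": -30,"rx": 0,"ry": 0,"rz": 0},
  {"tx": 0,"ty": 0,"tz": -30,"rx": 0,"ry": 0,"rz": 0},
  {"tx": 0,"ty": 0,"tz": -25,"rx": 0,"ry": 0,"rz": 0},
  {"tx": 0,"ty": 0,"tz": -20,"rx": 0,"ry": 0,"rz": 0},
  {"tx": 0,"ty": 0,"tz": -15,"rx": 0,"ry": 0,"rz": 0},
  {"tx": 0,"ty": 0,"tz": -8,"rx": 0,"ry": 0,"rz": 0},
  {"tx": 0,"ty": 0,"tz": 0,"rx": 0,"ry": 0,"rz": 0},
])

```text
time: 54.75
tool_pos: [560.9, -364.7, 29.2]
tcp_rot: [3.136, -0.001, 1.849]
contact_force: [-0.1, -0.0, 0.1]
grip_width: 32.0
finger_force: 0.0
```

Request:
carry_out([
  {"tx": 0,"ty": 0,"tz": 0,"rx": 0,"ry": 0,"rz": 0},
  {"tx": 0,"ty": 0,"tz": 0,"rx": 0,"ry": 0,"rz": 0},
  {"tx": 0,"ty": 0,"tz": 0,"rx": 0,"ry": 0,"rz": 0},
  {"tx": 0,"ty": 0,"tz": 0,"rx": 0,"ry": 0,"rz": 0},
  {"tx": 0,"ty": 0,"tz": 0,"rx": 0,"ry": 0,"rz": 0},
], gripper=1.0)

```text
time: 55.25
tool_pos: [561.2, -365.0, 30.1]
tcp_rot: [3.134, 0.0, 1.848]
contact_force: [0.6, 0.8, 2.2]
grip_width: 11.6
finger_force: 30.0
```

Request:
carry_out([
  {"tx": 0,"ty": 0,"tz": 10,"rx": 0,"ry": 0,"rz": 0},
  {"tx": 0,"ty": 0,"tz": 25,"rx": 0,"ry": 0,"rz": 0},
  {"tx": 0,"ty": 0,"tz": 30,"rx": 0,"ry": 0,"rz": 0},
  {"tx": 0,"ty": 0,"tz": 30,"rx": 0,"ry": 0,"rz": 0},
  {"tx": 0,"ty": 0,"tz": 30,"rx": 0,"ry": 0,"rz": 0},
  {"tx": 0,"ty": 0,"tz": 30,"rx": 0,"ry": 0,"rz": 0},
  {"tx": 0,"ty": 0,"tz": 33,"rx": 0,"ry": 0,"rz": 0},
])

```text
time: 55.95
tool_pos: [560.4, -364.5, 218.9]
tcp_rot: [3.136, -0.001, 1.848]
contact_force: [-0.4, -0.6, -0.5]
grip_width: 12.0
finger_force: 30.0
```

Request:
carry_out([
  {"tx": 1.5,"ty": 35,"tz": 0,"rx": 0,"ry": 0,"rz": -0.023},
  {"tx": 1.5,"ty": 35,"tz": 0,"rx": 0,"ry": 0,"rz": -0.023},
  {"tx": 1.5,"ty": 35,"tz": 0,"rx": 0,"ry": 0,"rz": -0.023},
  {"tx": 1.5,"ty": 35,"tz": 0,"rx": 0,"ry": 0,"rz": -0.023},
  {"tx": 1.5,"ty": 35,"tz": 0,"rx": 0,"ry": 0,"rz": -0.023},
  {"tx": 1.5,"ty": 35,"tz": 0,"rx": 0,"ry": 0,"rz": -0.023},
  {"tx": 1.5,"ty": 35,"tz": 0,"rx": 0,"ry": 0,"rz": -0.023},
  {"tx": 1.5,"ty": 35,"tz": 0,"rx": 0,"ry": 0,"rz": -0.023},
  {"tx": 1.5,"ty": 35,"tz": 0,"rx": 0,"ry": 0,"rz": -0.023},
  {"tx": 1.5,"ty": 35,"tz": 0,"rx": 0,"ry": 0,"rz": -0.023},
  {"tx": 1.5,"ty": 25,"tz": 0,"rx": 0,"ry": 0,"rz": -0.023},
  {"tx": 1.5,"ty": 10,"tz": 0,"rx": 0,"ry": 0,"rz": -0.025},
])

```text
time: 57.15
tool_pos: [578.5, 22.7, 218.1]
tcp_rot: [3.135, -0.001, 1.572]
contact_force: [0.1, -0.1, -1.2]
grip_width: 11.8
finger_force: 30.0
```

Request:
carry_out([
  {"tx": 0,"ty": 0,"tz": 0,"rx": 0,"ry": 0,"rz": 0},
  {"tx": 0,"ty": 0,"tz": 0,"rx": 0,"ry": 0,"rz": 0},
  {"tx": 0,"ty": 0,"tz": 0,"rx": 0,"ry": 0,"rz": 0},
])

```text
time: 57.45
tool_pos: [578.8, 19.3, 217.6]
tcp_rot: [3.135, -0.0, 1.57]
contact_force: [0.1, 0.5, -1.1]
grip_width: 11.7
finger_force: 30.0
```

```bash
python3 -c "
from h import *
o=bot.get_obs();print(o['time'],o['tool_pos'].round(1),o['tcp_rot'].round(3))
heldoff('w18.png')
m=bot.camera_model('wrist');w=cv2.imread('pics/w18.png');H,S,V=hsv(w);k=np.zeros(H.shape,bool);k[:180]=1
for f in find(w,m,(V<60)&k,64,60): print('blk',*f)
for f in find(w,m,(H<25)&(S>120)&(V>80)&k,41,8): print('cop',*f)
"
```

```text
57.45 [578.8  19.3 217.6] [ 3.135 -0.     1.57 ]
blob [271 161  19   5  90] z -16 front y-TCP [-0.6 50.9] rear 48.2
blob [271 161  19   5  90] z -11 front y-TCP [-0.7 51.5] rear 48.9
blob [271 161  19   5  90] z -6 front y-TCP [-0.7 52.1] rear 49.6
blob [270 185  21  13 240] z -16 front y-TCP [-0.8 37.8] rear 30.5
blob [270 185  21  13 240] z -11 front y-TCP [-0.8 38.8] rear 31.7
blob [270 185  21  13 240] z -6 front y-TCP [-0.9 39.8] rear 32.8
blackrows at col280 [(150, 175), (154, 174), (158, 174), (162, 213), (166, 201), (170, 133), (174, 96), (178, 116), (182, 161), (186, 153), (190, 219), (194, 218), (198, 50), (202, 43), (206, 48), (210, 50), (214, 43), (218, 46), (222, 25), (226, 28), (230, 22), (234, 20), (238, 31)]
blk [237. 137.] [538.2  79.5] [54.  26.7] 89.9
blk [193. 124.] [496.5  83.1] [30.4 59.2] 0.3
cop [239. 165.] [536.3  46.6] [ 4.1 19.7] 89.9
cop [198. 164.] [493.9  47.7] [ 4.1 19.8] 89.9
cop [322. 163.] [622.3  48.5] [ 4.1 19.8] 89.9
cop [280. 163.] [579.3  48.6] [ 4.1 18.7] 89.9
cop [324.  87.] [622.7 122. ] [20.5  4.6] 0.0
cop [280.  88.] [579.3 122. ] [ 4.6 19.5] 90.0
cop [236.  89.] [536.5 119.7] [19.6  9.2] 0.0
cop [192.  89.] [493.6 119.7] [21.5  9.2] 0.0
```

The offset is about 0. I place it in the way at x=579.6.

Request:
carry_out([
  {"tx": 0.5,"ty": 17,"tz": 0,"rx": 0,"ry": 0,"rz": 0},
  {"tx": 0,"ty": 17,"tz": 0,"rx": 0,"ry": 0,"rz": 0},
  {"tx": 0,"ty": 17,"tz": 0,"rx": 0,"ry": 0,"rz": 0},
  {"tx": 0,"ty": 15,"tz": -15,"rx": 0,"ry": 0,"rz": 0},
  {"tx": 0,"ty": 0,"tz": -25,"rx": 0,"ry": 0,"rz": 0},
  {"tx": 0,"ty": 0,"tz": -25,"rx": 0,"ry": 0,"rz": 0},
  {"tx": 0,"ty": 0,"tz": -25,"rx": 0,"ry": 0,"rz": 0},
  {"tx": 0,"ty": 0,"tz": -25,"rx": 0,"ry": 0,"rz": 0},
  {"tx": 0,"ty": 0,"tz": -20,"rx": 0,"ry": 0,"rz": 0},
  {"tx": 0,"ty": 0,"tz": -10,"rx": 0,"ry": 0,"rz": 0},
  {"tx": 0,"ty": 0,"tz": -10,"rx": 0,"ry": 0,"rz": 0},
  {"tx": 0,"ty": 0,"tz": 0,"rx": 0,"ry": 0,"rz": 0},
])

```text
time: 58.7
tool_pos: [579.0, 86.7, 61.7]
tcp_rot: [3.137, -0.001, 1.571]
contact_force: [-0.4, -0.8, -0.5]
grip_width: 11.4
finger_force: 30.0
```

Request:
carry_out([
  {"tx": 0,"ty": 0,"tz": -3,"rx": 0,"ry": 0,"rz": 0},
  {"tx": 0,"ty": 0,"tz": -1.5,"rx": 0,"ry": 0,"rz": 0},
  {"tx": 0,"ty": 0,"tz": 0,"rx": 0,"ry": 0,"rz": 0},
])

```text
time: 59.0
tool_pos: [579.7, 86.1, 58.4]
tcp_rot: [3.134, -0.0, 1.57]
contact_force: [-0.1, -0.8, -0.1]
grip_width: 11.8
finger_force: 30.0
```

Request:
carry_out([
  {"tx": 0,"ty": 0,"tz": 0,"rx": 0,"ry": 0,"rz": 0},
  {"tx": 0,"ty": 0,"tz": 0,"rx": 0,"ry": 0,"rz": 0},
  {"tx": 0,"ty": 0,"tz": 0,"rx": 0,"ry": 0,"rz": 0},
  {"tx": 0,"ty": 0,"tz": 10,"rx": 0,"ry": 0,"rz": 0},
  {"tx": 0,"ty": 0,"tz": 20,"rx": 0,"ry": 0,"rz": 0},
  {"tx": 0,"ty": 0,"tz": 30,"rx": 0,"ry": 0,"rz": 0},
  {"tx": 0,"ty": 0,"tz": 35,"rx": 0,"ry": 0,"rz": 0},
  {"tx": 0,"ty": 0,"tz": 35,"rx": 0,"ry": 0,"rz": 0},
  {"tx": 0,"ty": 0,"tz": 30,"rx": 0,"ry": 0,"rz": 0},
], gripper=0.8)

```text
time: 59.9
tool_pos: [579.6, 86.2, 220.9]
tcp_rot: [3.133, -0.001, 1.57]
contact_force: [0.7, 0.6, -1.0]
grip_width: 18.5
finger_force: 0.0
```

Request:
carry_out([
  {"tx": 3.8,"ty": -38,"tz": 0,"rx": 0,"ry": 0,"rz": 0},
  {"tx": 3.8,"ty": -38,"tz": 0,"rx": 0,"ry": 0,"rz": 0},
  {"tx": 3.8,"ty": -38,"tz": 0,"rx": 0,"ry": 0,"rz": 0},
  {"tx": 3.8,"ty": -38,"tz": 0,"rx": 0,"ry": 0,"rz": 0.03},
  {"tx": 3.8,"ty": -38,"tz": 0,"rx": 0,"ry": 0,"rz": 0.03},
  {"tx": 3.8,"ty": -38,"tz": 0,"rx": 0,"ry": 0,"rz": 0.03},
  {"tx": 3.8,"ty": -38,"tz": 0,"rx": 0,"ry": 0,"rz": 0.03},
  {"tx": 3.8,"ty": -38,"tz": 0,"rx": 0,"ry": 0,"rz": 0.03},
  {"tx": 3.8,"ty": -38,"tz": 0,"rx": 0,"ry": 0,"rz": 0.03},
  {"tx": 3.8,"ty": -38,"tz": 0,"rx": 0,"ry": 0,"rz": 0.03},
  {"tx": 3.8,"ty": -38,"tz": 0,"rx": 0,"ry": 0,"rz": 0.02},
  {"tx": 3.8,"ty": -34,"tz": 0,"rx": 0,"ry": 0,"rz": 0},
], gripper=0.65)

```text
time: 61.1
tool_pos: [624.7, -367.7, 218.9]
tcp_rot: [3.135, 0.0, 1.8]
contact_force: [0.7, -0.1, -0.1]
grip_width: 32.6
finger_force: 0.0
```

Request:
carry_out([
  {"tx": 0,"ty": 0,"tz": -20,"rx": 0,"ry": 0,"rz": 0},
  {"tx": 0,"ty": 0,"tz": -20,"rx": 0,"ry": 0,"rz": 0},
  {"tx": 0,"ty": 0,"tz": 0,"rx": 0,"ry": 0,"rz": 0},
  {"tx": 0,"ty": 0,"tz": 0,"rx": 0,"ry": 0,"rz": 0},
])

```text
time: 61.5
tool_pos: [625.0, -365.8, 178.8]
tcp_rot: [3.135, -0.0, 1.801]
contact_force: [0.0, 0.3, -0.1]
grip_width: 32.0
finger_force: 0.0
```

```bash
python3 -c "
from h import *
look('19.png')
w,m=snap('wrist','w19.png'); H,S,V=hsv(w); k=np.zeros(H.shape,bool);k[:250]=1
for f in find(w,m,(V<60)&k,24,100): print('car',*f)
"
```

```text
61.5 [ 625.  -365.8  178.8] [ 3.135 -0.     1.801] 32.045628479646666
tray [367. 194.] [ 624.7 -356.2] [23.1 42.6] 22.8
tray [386. 200.] [ 602.9 -417.4] [102.1  32.2] 41.2
tray [387. 179.] [ 677.6 -425.8] [93.2 58.6] 56.4
box [243. 233.] [491.6  79.4] [51.3 23.9] 89.6
box [244. 220.] [532.6  77.7] [54.8 24. ] 89.7
box [243. 208.] [577.3  81. ] [54.9 24.1] 89.7
box [224. 212.] [566.2 147.8] [199.6  17.1] 0.1
car [282. 197.] [ 629.  -367.4] [27.1 64.7] 12.7
car [454.  58.] [ 748.4 -208.8] [71.4 63.9] 23.3
```

Request:
carry_out([
  {"tx": 2,"ty": -2,"tz": -20,"rx": 0,"ry": 0,"rz": -0.008},
  {"tx": 0,"ty": 0,"tz": -30,"rx": 0,"ry": 0,"rz": 0},
  {"tx": 0,"ty": 0,"tz": -30,"rx": 0,"ry": 0,"rz": 0},
  {"tx": 0,"ty": 0,"tz": -25,"rx": 0,"ry": 0,"rz": 0},
  {"tx": 0,"ty": 0,"tz": -20,"rx": 0,"ry": 0,"rz": 0},
  {"tx": 0,"ty": 0,"tz": -15,"rx": 0,"ry": 0,"rz": 0},
  {"tx": 0,"ty": 0,"tz": -8,"rx": 0,"ry": 0,"rz": 0},
  {"tx": 0,"ty": 0,"tz": 0,"rx": 0,"ry": 0,"rz": 0},
])

```text
time: 62.4
tool_pos: [627.0, -367.7, 29.6]
tcp_rot: [3.136, -0.001, 1.793]
contact_force: [0.1, 0.2, -0.1]
grip_width: 32.0
finger_force: 0.0
```

Request:
carry_out([
  {"tx": 0,"ty": 0,"tz": 0,"rx": 0,"ry": 0,"rz": 0},
  {"tx": 0,"ty": 0,"tz": 0,"rx": 0,"ry": 0,"rz": 0},
  {"tx": 0,"ty": 0,"tz": 0,"rx": 0,"ry": 0,"rz": 0},
  {"tx": 0,"ty": 0,"tz": 0,"rx": 0,"ry": 0,"rz": 0},
  {"tx": 0,"ty": 0,"tz": 0,"rx": 0,"ry": 0,"rz": 0},
], gripper=1.0)

```text
time: 62.9
tool_pos: [627.4, -368.0, 30.7]
tcp_rot: [3.134, 0.0, 1.792]
contact_force: [1.1, -0.0, 1.8]
grip_width: 11.8
finger_force: 30.0
```

Request:
carry_out([
  {"tx": 0,"ty": 0,"tz": 10,"rx": 0,"ry": 0,"rz": 0},
  {"tx": 0,"ty": 0,"tz": 25,"rx": 0,"ry": 0,"rz": 0},
  {"tx": 0,"ty": 0,"tz": 30,"rx": 0,"ry": 0,"rz": 0},
  {"tx": 0,"ty": 0,"tz": 30,"rx": 0,"ry": 0,"rz": 0},
  {"tx": 0,"ty": 0,"tz": 30,"rx": 0,"ry": 0,"rz": 0},
  {"tx": 0,"ty": 0,"tz": 30,"rx": 0,"ry": 0,"rz": 0},
  {"tx": 0,"ty": 0,"tz": 33,"rx": 0,"ry": 0,"rz": 0},
])

```text
time: 63.6
tool_pos: [626.5, -367.6, 219.3]
tcp_rot: [3.136, -0.001, 1.792]
contact_force: [-0.4, -0.8, -1.3]
grip_width: 11.8
finger_force: 30.0
```

Request:
carry_out([
  {"tx": -0.3,"ty": 35,"tz": 0,"rx": 0,"ry": 0,"rz": -0.018},
  {"tx": -0.3,"ty": 35,"tz": 0,"rx": 0,"ry": 0,"rz": -0.018},
  {"tx": -0.3,"ty": 35,"tz": 0,"rx": 0,"ry": 0,"rz": -0.018},
  {"tx": -0.3,"ty": 35,"tz": 0,"rx": 0,"ry": 0,"rz": -0.018},
  {"tx": -0.3,"ty": 35,"tz": 0,"rx": 0,"ry": 0,"rz": -0.018},
  {"tx": -0.3,"ty": 35,"tz": 0,"rx": 0,"ry": 0,"rz": -0.018},
  {"tx": -0.3,"ty": 35,"tz": 0,"rx": 0,"ry": 0,"rz": -0.018},
  {"tx": -0.3,"ty": 35,"tz": 0,"rx": 0,"ry": 0,"rz": -0.018},
  {"tx": -0.3,"ty": 35,"tz": 0,"rx": 0,"ry": 0,"rz": -0.018},
  {"tx": -0.3,"ty": 35,"tz": 0,"rx": 0,"ry": 0,"rz": -0.018},
  {"tx": 0,"ty": 27,"tz": 0,"rx": 0,"ry": 0,"rz": -0.018},
  {"tx": 0,"ty": 10,"tz": 0,"rx": 0,"ry": 0,"rz": -0.024},
])

```text
time: 64.8
tool_pos: [623.6, 22.1, 218.7]
tcp_rot: [3.135, -0.001, 1.572]
contact_force: [-0.1, -0.9, -0.8]
grip_width: 11.6
finger_force: 30.0
```

Request:
carry_out([
  {"tx": 0,"ty": 0,"tz": 0,"rx": 0,"ry": 0,"rz": 0},
  {"tx": 0,"ty": 0,"tz": 0,"rx": 0,"ry": 0,"rz": 0},
  {"tx": 0,"ty": 0,"tz": 0,"rx": 0,"ry": 0,"rz": 0},
])

```text
time: 65.1
tool_pos: [624.0, 18.1, 218.1]
tcp_rot: [3.135, -0.0, 1.57]
contact_force: [-0.2, 0.6, -1.2]
grip_width: 11.8
finger_force: 30.0
```

```bash
python3 -c "
from h import *
o=bot.get_obs();print(o['time'],o['tool_pos'].round(1),o['tcp_rot'].round(3))
heldoff('w20.png')"
```

```text
65.1 [624.   18.1 218.1] [ 3.135 -0.     1.57 ]
blob [270 160  20   5  96] z -16 front y-TCP [-1.1 51.5] rear 48.8
blob [270 160  20   5  96] z -11 front y-TCP [-1.1 52.1] rear 49.4
blob [270 160  20   5  96] z -6 front y-TCP [-1.1 52.6] rear 50.1
blob [270 185  21  13 234] z -16 front y-TCP [-0.7 37.8] rear 30.5
blob [270 185  21  13 234] z -11 front y-TCP [-0.7 38.8] rear 31.7
blob [270 185  21  13 234] z -6 front y-TCP [-0.8 39.8] rear 32.9
blackrows at col280 [(150, 176), (154, 177), (158, 181), (162, 215), (166, 186), (170, 108), (174, 103), (178, 153), (182, 192), (186, 165), (190, 218), (194, 217), (198, 48), (202, 43), (206, 52), (210, 54), (214, 48), (218, 48), (222, 13), (226, 24), (230, 21), (234, 30), (238, 25)]
```

Request:
carry_out([
  {"tx": -0.3,"ty": 17,"tz": 0,"rx": 0,"ry": 0,"rz": 0},
  {"tx": 0,"ty": 17,"tz": 0,"rx": 0,"ry": 0,"rz": 0},
  {"tx": 0,"ty": 17,"tz": 0,"rx": 0,"ry": 0,"rz": 0},
  {"tx": 0,"ty": 16,"tz": -15,"rx": 0,"ry": 0,"rz": 0},
  {"tx": 0,"ty": 0,"tz": -25,"rx": 0,"ry": 0,"rz": 0},
  {"tx": 0,"ty": 0,"tz": -25,"rx": 0,"ry": 0,"rz": 0},
  {"tx": 0,"ty": 0,"tz": -25,"rx": 0,"ry": 0,"rz": 0},
  {"tx": 0,"ty": 0,"tz": -25,"rx": 0,"ry": 0,"rz": 0},
  {"tx": 0,"ty": 0,"tz": -20,"rx": 0,"ry": 0,"rz": 0},
  {"tx": 0,"ty": 0,"tz": -10,"rx": 0,"ry": 0,"rz": 0},
  {"tx": 0,"ty": 0,"tz": -10,"rx": 0,"ry": 0,"rz": 0},
  {"tx": 0,"ty": 0,"tz": 0,"rx": 0,"ry": 0,"rz": 0},
])

```text
time: 66.35
tool_pos: [623.2, 86.7, 62.1]
tcp_rot: [3.137, -0.0, 1.571]
contact_force: [-0.3, 0.9, -0.8]
grip_width: 11.7
finger_force: 30.0
```

Request:
carry_out([
  {"tx": 0,"ty": 0,"tz": -3,"rx": 0,"ry": 0,"rz": 0},
  {"tx": 0,"ty": 0,"tz": -1.5,"rx": 0,"ry": 0,"rz": 0},
  {"tx": 0,"ty": 0,"tz": 0,"rx": 0,"ry": 0,"rz": 0},
])

```text
time: 66.65
tool_pos: [624.0, 86.1, 59.0]
tcp_rot: [3.134, -0.001, 1.57]
contact_force: [0.2, -0.6, -1.0]
grip_width: 11.9
finger_force: 30.0
```

Request:
carry_out([
  {"tx": 0,"ty": 0,"tz": 0,"rx": 0,"ry": 0,"rz": 0},
  {"tx": 0,"ty": 0,"tz": 0,"rx": 0,"ry": 0,"rz": 0},
  {"tx": 0,"ty": 0,"tz": 0,"rx": 0,"ry": 0,"rz": 0},
  {"tx": 0,"ty": 0,"tz": 10,"rx": 0,"ry": 0,"rz": 0},
  {"tx": 0,"ty": 0,"tz": 20,"rx": 0,"ry": 0,"rz": 0},
  {"tx": 0,"ty": 0,"tz": 30,"rx": 0,"ry": 0,"rz": 0},
  {"tx": 0,"ty": 0,"tz": 35,"rx": 0,"ry": 0,"rz": 0},
  {"tx": 0,"ty": 0,"tz": 35,"rx": 0,"ry": 0,"rz": 0},
  {"tx": 0,"ty": 0,"tz": 30,"rx": 0,"ry": 0,"rz": 0},
], gripper=0.8)

```text
time: 67.55
tool_pos: [623.9, 86.2, 221.5]
tcp_rot: [3.133, -0.001, 1.57]
contact_force: [0.6, -0.5, 0.3]
grip_width: 18.3
finger_force: 0.0
```

Request:
carry_out([
  {"tx": -7,"ty": -10,"tz": 5,"rx": 0.05,"ry": 0,"rz": 0},
  {"tx": -7,"ty": -10,"tz": 5,"rx": 0.05,"ry": 0,"rz": 0},
  {"tx": -7,"ty": -10,"tz": 5,"rx": 0.05,"ry": 0,"rz": 0},
  {"tx": -7,"ty": -10,"tz": 0,"rx": 0.05,"ry": 0,"rz": 0},
  {"tx": -7,"ty": -10,"tz": 0,"rx": 0.05,"ry": 0,"rz": 0},
  {"tx": -7,"ty": -10,"tz": 0,"rx": 0.05,"ry": 0,"rz": 0},
  {"tx": -7,"ty": -10,"tz": 0,"rx": 0.05,"ry": 0,"rz": 0},
  {"tx": -7,"ty": -10,"tz": 0,"rx": 0.05,"ry": 0,"rz": 0},
  {"tx": -7,"ty": 0,"tz": 0,"rx": 0.05,"ry": 0,"rz": 0},
  {"tx": -7,"ty": 0,"tz": 0,"rx": 0.05,"ry": 0,"rz": 0},
  {"tx": 0,"ty": 0,"tz": 0,"rx": 0,"ry": 0,"rz": 0},
  {"tx": 0,"ty": 0,"tz": 0,"rx": 0,"ry": 0,"rz": 0},
], gripper=1.0)

```text
time: 68.75
tool_pos: [554.0, 5.8, 234.0]
tcp_rot: [3.134, -0.499, 1.57]
contact_force: [-0.2, 0.7, 0.3]
grip_width: 0.5
finger_force: 0.0
```

```bash
python3 - <<'E'
from h import *
look('21.png'); w,m=snap('wrist','w21.png');H,S,V=hsv(w)
for f in find(w,m,(V<60)&(np.arange(420)[:,None]<250),64,60): print('blk',*f)
s,_=snap('side','s21.png'); cv2.imwrite('pics/v21.png',np.vstack([np.hstack([cv2.resize(s[60:270,150:360],(400,300),interpolation=cv2.INTER_CUBIC),cv2.resize(w,(400,300))]),np.hstack([cv2.resize(cv2.imread('pics/T21.png')[130:290,160:320],(400,300),interpolation=cv2.INTER_CUBIC)]*2)]))
P=[]
A=[1.85,1.75,1.65,1.55,1.45,1.35,1.25,1.15,1.05,.95,.85,.75,.65,.55,.45,.35,.25,.15,.07,0]
for a in A:
    n=np.array([np.sin(a),np.cos(a)]); e=np.array([-np.cos(a),np.sin(a)]); H0=np.array([134,88])
    pp=np.array([.88,.48]); 
    P.append(H0+110*e+[13.5,-1.7] if a>1.1 else H0+100*e+n*(4+9.5*abs(pp@n)))
P=np.array(P); print(P.round(1).tolist()); print(np.diff(P,axis=0).round(1).tolist())
E
```

```text
68.75 [554.    5.8 234. ] [ 3.134 -0.499  1.57 ] 0.45253530280671017
tray [337. 228.] [ 504.9 -246.3] [29.6 11.9] 75.6
box [243. 233.] [491.6  81.1] [54.6 23.9] 89.6
box [244. 220.] [532.6  77.7] [54.8 24. ] 89.7
box [243. 208.] [577.3  81. ] [54.9 24.1] 89.7
box [243. 195.] [620.5  81. ] [55.  27.7] 89.7
box [224. 211.] [566.2 147.8] [199.5  17.1] 0.1
blk [261. 202.] [534.5  80.5] [53.4 24.3] 85.7
blk [227. 211.] [495.   77.4] [27.1 63.1] 0.6
blk [301. 197.] [576.1  84.4] [53.9 25.6] 88.6
blk [339. 210.] [619.9  80. ] [64.7 30.9] 89.7
[[177.8, 192.0], [167.1, 194.5], [156.2, 196.0], [145.2, 196.3], [134.2, 195.5], [123.4, 193.6], [112.8, 190.7], [102.6, 186.7], [96.0, 181.5], [86.8, 177.2], [78.0, 171.9], [69.7, 165.7], [62.1, 158.6], [55.2, 150.7], [49.1, 142.1], [43.9, 132.8], [39.7, 122.9], [36.6, 112.6], [34.9, 104.1], [34.0, 96.6]]
[[-10.7, 2.5], [-10.9, 1.4], [-11.0, 0.3], [-11.0, -0.8], [-10.8, -1.9], [-10.6, -2.9], [-10.2, -4.0], [-6.6, -5.2], [-9.2, -4.3], [-8.8, -5.3], [-8.3, -6.2], [-7.6, -7.1], [-6.9, -7.9], [-6.1, -8.6], [-5.2, -9.3], [-4.2, -9.9], [-3.1, -10.3], [-1.7, -8.5], [-0.9, -7.5]]
```

View pics/v21.png

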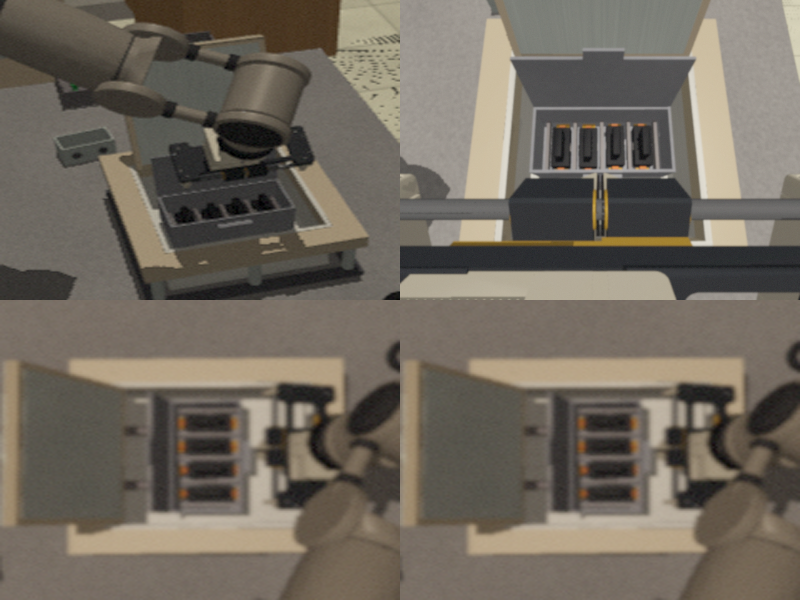

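All four carriers stand in their ways (wrist crop, black blocks at rows ~145), and the cover is upright with its tab at the top (603,52). I reach over its top edge and pull it shut along its arc.

Request:
carry_out([
  {"tx": 1,"ty": 30,"tz": 2,"rx": 0,"ry": 0,"rz": 0},
  {"tx": 1,"ty": 35,"tz": 0,"rx": 0,"ry": 0,"rz": 0},
  {"tx": 1,"ty": 35,"tz": 0,"rx": 0,"ry": 0,"rz": 0},
  {"tx": 0,"ty": 35,"tz": 0,"rx": 0,"ry": 0,"rz": 0},
  {"tx": 0,"ty": 35,"tz": 0,"rx": 0,"ry": 0,"rz": 0},
  {"tx": 0,"ty": 2,"tz": 0,"rx": 0,"ry": 0,"rz": 0},
  {"tx": 0,"ty": 0,"tz": 0,"rx": 0,"ry": 0,"rz": 0},
  {"tx": 0,"ty": 0,"tz": -15,"rx": 0,"ry": 0,"rz": 0},
  {"tx": 0,"ty": 0,"tz": -15,"rx": 0,"ry": 0,"rz": 0},
  {"tx": 0,"ty": 0,"tz": -14,"rx": 0,"ry": 0,"rz": 0},
  {"tx": 0,"ty": 0,"tz": 0,"rx": 0,"ry": 0,"rz": 0},
])

```text
time: 70.0
tool_pos: [556.0, 177.3, 189.5]
tcp_rot: [3.14, -0.5, 1.567]
contact_force: [-0.2, -0.2, -0.6]
grip_width: 0.3
finger_force: 0.0
```

Request:
carry_out([
  {"tx": 0,"ty": -10.7,"tz": 2.5,"rx": 0,"ry": 0,"rz": 0},
  {"tx": 0,"ty": -10.9,"tz": 1.4,"rx": 0,"ry": 0,"rz": 0},
  {"tx": 0,"ty": -11,"tz": 0.3,"rx": 0,"ry": 0,"rz": 0},
  {"tx": 0,"ty": -11,"tz": -0.8,"rx": 0,"ry": 0,"rz": 0},
  {"tx": 0,"ty": -10.8,"tz": -1.9,"rx": 0,"ry": 0,"rz": 0},
])

```text
time: 70.5
tool_pos: [557.2, 122.5, 193.6]
tcp_rot: [3.133, -0.5, 1.571]
contact_force: [1.2, 0.9, 1.5]
grip_width: 0.5
finger_force: 0.8
```

Request:
carry_out([
  {"tx": 0,"ty": -10.6,"tz": -2.9,"rx": 0,"ry": 0,"rz": 0},
  {"tx": 0,"ty": -10.2,"tz": -4,"rx": 0,"ry": 0,"rz": 0},
  {"tx": 0,"ty": -6.6,"tz": -5.2,"rx": 0,"ry": 0,"rz": 0},
  {"tx": 0,"ty": -9.2,"tz": -4.3,"rx": 0,"ry": 0,"rz": 0},
  {"tx": 0,"ty": -8.8,"tz": -5.3,"rx": 0,"ry": 0,"rz": 0},
  {"tx": 0,"ty": -8.3,"tz": -6.2,"rx": 0,"ry": 0,"rz": 0},
  {"tx": 0,"ty": -7.6,"tz": -7.1,"rx": 0,"ry": 0,"rz": 0},
  {"tx": 0,"ty": -6.9,"tz": -7.9,"rx": 0,"ry": 0,"rz": 0},
])

```text
time: 71.3
tool_pos: [556.7, 54.9, 149.4]
tcp_rot: [3.135, -0.5, 1.57]
contact_force: [-0.1, 0.7, -0.7]
grip_width: 0.9
finger_force: 0.4
```

Request:
carry_out([
  {"tx": 0,"ty": -6.1,"tz": -8.6,"rx": 0,"ry": 0,"rz": 0},
  {"tx": 0,"ty": -5.2,"tz": -9.3,"rx": 0,"ry": 0,"rz": 0},
  {"tx": 0,"ty": -4.2,"tz": -9.9,"rx": 0,"ry": 0,"rz": 0},
  {"tx": 0,"ty": -3.1,"tz": -10.3,"rx": 0,"ry": 0,"rz": 0},
  {"tx": 0,"ty": -1.7,"tz": -8.5,"rx": 0,"ry": 0,"rz": 0},
  {"tx": 0,"ty": -0.9,"tz": -4,"rx": 0,"ry": 0,"rz": 0},
  {"tx": 0,"ty": 0,"tz": 0,"rx": 0,"ry": 0,"rz": 0},
])

```text
time: 72.0
tool_pos: [556.4, 34.4, 98.8]
tcp_rot: [3.137, -0.501, 1.57]
contact_force: [-0.5, 0.1, 0.8]
grip_width: 0.6
finger_force: 0.0
```

Request:
carry_out([
  {"tx": 0,"ty": 0,"tz": -1.5,"rx": 0,"ry": 0,"rz": 0},
  {"tx": 0,"ty": 0,"tz": -1.5,"rx": 0,"ry": 0,"rz": 0},
  {"tx": 0,"ty": 0,"tz": 0,"rx": 0,"ry": 0,"rz": 0},
])

```text
time: 72.3
tool_pos: [557.0, 34.4, 96.8]
tcp_rot: [3.134, -0.5, 1.571]
contact_force: [-0.0, 0.0, 2.0]
grip_width: 0.6
finger_force: 0.8
```

```bash
python3 - <<'E'
from h import *
o=bot.get_obs();print(o['tool_pos'],o['contact_force'])
w,m=snap('wrist','w22.png');H,S,V=hsv(w)
for f in find(w,m,(H>18)&(H<32)&(S>120)&(V>90),92,30): print('stripe',*f)
t,m=snap('top','t22.png');H,S,V=hsv(t);k=np.zeros(H.shape,bool);k[180:250,215:275]=1
for f in find(t,m,(H>18)&(H<32)&(S>120)&k,92,8): print('stripe top',*f)
E
```

```text
[556.96632167  34.36888087  96.82199276] [-0.04619898  0.00712202  2.02243605]
stripe [240. 339.] [535.2  -4.6] [  4.9 172.8] 89.8
stripe [288. 293.] [560.5  17.8] [28.   2.2] 89.6
stripe [272. 293.] [551.6  17.5] [ 2.7 28.5] 0.1
stripe [282. 175.] [557.6  84.3] [30.7 50.5] 90.0
stripe top [242. 213.] [556.7  83.1] [27.  47.5] 89.9
```

Request:
carry_out([
  {"tx": 0,"ty": 0,"tz": -1,"rx": 0,"ry": 0,"rz": 0},
  {"tx": 0,"ty": 0,"tz": -1,"rx": 0,"ry": 0,"rz": 0},
  {"tx": 0,"ty": 0,"tz": 0,"rx": 0,"ry": 0,"rz": 0},
])

```text
time: 72.7
tool_pos: [557.1, 34.4, 96.0]
tcp_rot: [3.133, -0.501, 1.571]
contact_force: [-3.0, -1.8, 11.3]
grip_width: 0.5
finger_force: 5.7
```

Request:
carry_out([
  {"tx": 0,"ty": 0,"tz": -1,"rx": 0,"ry": 0,"rz": 0},
  {"tx": 0,"ty": 0,"tz": 0,"rx": 0,"ry": 0,"rz": 0},
])

```text
time: 72.9
tool_pos: [557.1, 34.4, 95.7]
tcp_rot: [3.133, -0.502, 1.572]
contact_force: [-4.5, -3.0, 16.6]
grip_width: 0.3
finger_force: 8.2
```

The cover is shut, pressed with 16 N at z 95.7. I go up and over the hatch edge at x≈510 (clear of the ring) to pull it forward.

Request:
carry_out([
  {"tx": 0,"ty": 0,"tz": 20,"rx": 0,"ry": 0,"rz": 0},
  {"tx": -5,"ty": 5,"tz": 35,"rx": 0,"ry": 0,"rz": 0},
  {"tx": -5,"ty": 5,"tz": 35,"rx": 0,"ry": 0,"rz": 0},
  {"tx": -5,"ty": 5,"tz": 35,"rx": 0,"ry": 0,"rz": 0},
  {"tx": -5,"ty": 5,"tz": 35,"rx": 0,"ry": 0,"rz": 0},
  {"tx": -5,"ty": 5,"tz": 35,"rx": 0,"ry": 0,"rz": 0},
  {"tx": -5,"ty": 5,"tz": 35,"rx": 0,"ry": 0,"rz": 0},
  {"tx": -5,"ty": 5,"tz": 35,"rx": 0,"ry": 0,"rz": 0},
  {"tx": -5,"ty": 5,"tz": 35,"rx": 0,"ry": 0,"rz": 0},
  {"tx": -5,"ty": 20,"tz": 10,"rx": 0,"ry": 0,"rz": 0},
])

```text
time: 73.9
tool_pos: [512.4, 93.6, 406.9]
tcp_rot: [3.129, -0.499, 1.572]
contact_force: [-0.1, 0.4, -0.4]
grip_width: 0.2
finger_force: 0.0
```

Request:
carry_out([
  {"tx": 0,"ty": 30,"tz": 0,"rx": 0,"ry": 0,"rz": 0},
  {"tx": 0,"ty": 30,"tz": 0,"rx": 0,"ry": 0,"rz": 0},
  {"tx": 0,"ty": 30,"tz": 0,"rx": 0,"ry": 0,"rz": 0},
  {"tx": 0,"ty": 30,"tz": 0,"rx": 0,"ry": 0,"rz": 0},
  {"tx": 0,"ty": 30,"tz": 0,"rx": 0,"ry": 0,"rz": 0},
  {"tx": 0,"ty": 30,"tz": 0,"rx": 0,"ry": 0,"rz": 0},
  {"tx": 0,"ty": 20,"tz": 0,"rx": 0,"ry": 0,"rz": 0},
  {"tx": 0,"ty": 0,"tz": 0,"rx": 0,"ry": 0,"rz": 0},
  {"tx": 0,"ty": 0,"tz": 0,"rx": 0,"ry": 0,"rz": 0},
])

```text
time: 74.8
tool_pos: [511.4, 294.3, 403.1]
tcp_rot: [3.136, -0.5, 1.571]
contact_force: [-0.4, 0.0, -1.3]
grip_width: 0.7
finger_force: 0.0
```

Request:
carry_out([
  {"tx": 0,"ty": 0,"tz": -12,"rx": 0,"ry": 0,"rz": 0},
  {"tx": 0,"ty": 0,"tz": -12,"rx": 0,"ry": 0,"rz": 0},
  {"tx": 0,"ty": 0,"tz": -12,"rx": 0,"ry": 0,"rz": 0},
  {"tx": 0,"ty": 0,"tz": -9,"rx": 0,"ry": 0,"rz": 0},
  {"tx": 0,"ty": 0,"tz": 0,"rx": 0,"ry": 0,"rz": 0},
])

```text
time: 75.3
tool_pos: [512.3, 294.6, 361.7]
tcp_rot: [3.129, -0.504, 1.573]
contact_force: [-2.0, -1.8, 15.3]
grip_width: 0.1
finger_force: 7.1
```

Request:
carry_out([
  {"tx": 0,"ty": -8,"tz": 1,"rx": 0,"ry": 0,"rz": 0},
  {"tx": 0,"ty": -9,"tz": 1,"rx": 0,"ry": 0,"rz": 0},
  {"tx": 0,"ty": -12,"tz": 2.6,"rx": 0,"ry": 0,"rz": 0},
  {"tx": 0,"ty": -12,"tz": 1.9,"rx": 0,"ry": 0,"rz": 0},
  {"tx": 0,"ty": -12,"tz": 1.3,"rx": 0,"ry": 0,"rz": 0},
  {"tx": 0,"ty": -12,"tz": 0.7,"rx": 0,"ry": 0,"rz": 0},
])

```text
time: 75.9
tool_pos: [512.4, 231.8, 373.4]
tcp_rot: [3.123, -0.509, 1.578]
contact_force: [-4.5, 5.0, 28.9]
grip_width: 0.7
finger_force: 14.5
```

Request:
carry_out([
  {"tx": 0,"ty": -12,"tz": 0,"rx": 0,"ry": 0,"rz": 0},
  {"tx": 0,"ty": -12,"tz": -0.6,"rx": 0,"ry": 0,"rz": 0},
  {"tx": 0,"ty": -12,"tz": -1.2,"rx": 0,"ry": 0,"rz": 0},
  {"tx": 0,"ty": -12,"tz": -1.8,"rx": 0,"ry": 0,"rz": 0},
  {"tx": 0,"ty": -12,"tz": -2.5,"rx": 0,"ry": 0,"rz": 0},
  {"tx": 0,"ty": -12,"tz": -3,"rx": 0,"ry": 0,"rz": 0},
])

```text
time: 76.5
tool_pos: [512.8, 157.9, 367.1]
tcp_rot: [3.117, -0.505, 1.58]
contact_force: [-11.6, -11.1, 51.1]
grip_width: 0.2
finger_force: 25.8
```

The forces rose (51 N upward), so the tip seems to be riding on the panel's edge. I lift off and look numerically.

Request:
carry_out([
  {"tx": 0,"ty": 0,"tz": 10,"rx": 0,"ry": 0,"rz": 0},
  {"tx": 0,"ty": 0,"tz": 20,"rx": 0,"ry": 0,"rz": 0},
  {"tx": 0,"ty": 0,"tz": 10,"rx": 0,"ry": 0,"rz": 0},
])

```text
time: 76.8
tool_pos: [511.9, 156.9, 398.7]
tcp_rot: [3.134, -0.501, 1.57]
contact_force: [0.0, -0.4, 0.6]
grip_width: 0.3
finger_force: 0.0
```

```bash
python3 - <<'E'
from h import *
o=bot.get_obs();print(o['tool_pos'],o['contact_force'],o['time'])
t,m=snap('top','t23.png')
# hatch edge visibility: project far/near panel corners for candidate angles, compare; also profile along image row of x=620
for a in(1.9,1.8,1.6,1.4,1.2,1.0,.5,0):
    E=[(x,206-253*np.cos(a),115+253*np.sin(a)) for x in(437,640)]
    print(a,[proj(m,e).round().tolist() for e in E])
u,v=proj(m,(640,100,200)).astype(int); print(v)
for r in(185,190,200): print(r,[tuple(int(c) for c in t[r,c]) for c in range(120,262,4)])
t4=cv2.imread('pics/t22.png'); d=cv2.absdiff(t,t4).sum(2)[170:260,130:300]; print('changed',(d>60).sum())
E
```

```text
[511.88746401 156.93145533 398.6945275 ] [ 0.01298879 -0.39370432  0.61070857] 76.8
1.9 [[160.0, 250.0], [161.0, 176.0]]
1.8 [[169.0, 250.0], [170.0, 175.0]]
1.6 [[187.0, 250.0], [188.0, 175.0]]
1.4 [[206.0, 250.0], [206.0, 175.0]]
1.2 [[225.0, 249.0], [225.0, 176.0]]
1.0 [[242.0, 249.0], [242.0, 177.0]]
0.5 [[272.0, 249.0], [272.0, 182.0]]
0 [[281.0, 248.0], [281.0, 187.0]]
183
185 [(98, 107, 116), (96, 106, 116), (99, 110, 119), (100, 110, 118), (99, 109, 121), (97, 108, 118), (98, 104, 117), (95, 106, 117), (94, 104, 115), (94, 102, 111), (96, 105, 117), (98, 108, 116), (99, 107, 118), (97, 108, 118), (100, 109, 118), (96, 107, 116), (100, 109, 121), (128, 155, 172), (136, 164, 183), (134, 164, 183), (136, 164, 183), (118, 136, 147), (56, 66, 68), (38, 35, 39), (34, 32, 36), (32, 32, 35), (27, 28, 34), (33, 38, 36), (46, 45, 51), (41, 45, 43), (61, 66, 73), (79, 84, 91), (118, 119, 128), (117, 121, 130), (127, 137, 146), (163, 179, 189)]
190 [(96, 107, 117), (98, 108, 117), (97, 109, 119), (100, 110, 118), (95, 106, 117), (98, 111, 118), (95, 105, 118), (99, 107, 117), (96, 107, 1
[... 300 characters left out ...]
4), (36, 37, 41), (46, 57, 63), (41, 48, 54), (75, 89, 101), (70, 84, 95), (88, 97, 105), (87, 93, 100), (133, 150, 160)]
200 [(99, 109, 119), (98, 106, 117), (100, 109, 118), (98, 109, 118), (97, 108, 116), (99, 108, 118), (95, 105, 117), (96, 105, 117), (96, 105, 116), (99, 109, 120), (96, 107, 116), (98, 108, 117), (96, 107, 116), (94, 107, 114), (97, 108, 117), (99, 108, 119), (100, 110, 119), (129, 154, 172), (135, 163, 182), (134, 164, 183), (138, 165, 184), (137, 150, 157), (71, 74, 84), (50, 57, 59), (74, 85, 91), (81, 97, 108), (58, 77, 90), (45, 71, 88), (32, 34, 33), (33, 40, 40), (34, 35, 39), (46, 51, 57), (85, 103, 115), (78, 97, 109), (81, 98, 112), (79, 93, 107)]
changed 8910
```

The panel no longer leans back; it's sinking on its damper. I wait for it above, then untilt and move over the ring.

Request:
carry_out([
  {"tx": 4,"ty": 0,"tz": 0,"rx": -0.05,"ry": 0,"rz": 0},
  {"tx": 4,"ty": 0,"tz": 0,"rx": -0.05,"ry": 0,"rz": 0},
  {"tx": 4,"ty": 0,"tz": 0,"rx": -0.05,"ry": 0,"rz": 0},
  {"tx": 4,"ty": 0,"tz": 0,"rx": -0.05,"ry": 0,"rz": 0},
  {"tx": 4,"ty": 0,"tz": 0,"rx": -0.05,"ry": 0,"rz": 0},
  {"tx": 4,"ty": 0,"tz": 0,"rx": -0.05,"ry": 0,"rz": 0},
  {"tx": 4,"ty": 0,"tz": 0,"rx": -0.05,"ry": 0,"rz": 0},
  {"tx": 4,"ty": 0,"tz": 0,"rx": -0.05,"ry": 0,"rz": 0},
  {"tx": 4,"ty": 0,"tz": 0,"rx": -0.05,"ry": 0,"rz": 0},
  {"tx": 4,"ty": 0,"tz": 0,"rx": -0.05,"ry": 0,"rz": 0},
  {"tx": 3,"ty": 0,"tz": 0,"rx": 0,"ry": 0,"rz": 0},
  {"tx": 3,"ty": 0,"tz": 0,"rx": 0,"ry": 0,"rz": 0},
])

```text
time: 78.05
tool_pos: [557.8, 157.7, 396.8]
tcp_rot: [3.137, -0.001, 1.571]
contact_force: [-0.2, 0.3, 0.5]
grip_width: 0.3
finger_force: 0.0
```

Request:
carry_out([
  {"tx": 0,"ty": 0,"tz": 0,"rx": 0,"ry": 0,"rz": 0},
  {"tx": 0,"ty": 0,"tz": 0,"rx": 0,"ry": 0,"rz": 0},
  {"tx": 0,"ty": 0,"tz": 0,"rx": 0,"ry": 0,"rz": 0},
  {"tx": 0,"ty": 0,"tz": 0,"rx": 0,"ry": 0,"rz": 0},
  {"tx": 0,"ty": 0,"tz": 0,"rx": 0,"ry": 0,"rz": 0},
  {"tx": 0,"ty": 0,"tz": 0,"rx": 0,"ry": 0,"rz": 0},
  {"tx": 0,"ty": 0,"tz": 0,"rx": 0,"ry": 0,"rz": 0},
  {"tx": 0,"ty": 0,"tz": 0,"rx": 0,"ry": 0,"rz": 0},
  {"tx": 0,"ty": 0,"tz": 0,"rx": 0,"ry": 0,"rz": 0},
  {"tx": 0,"ty": 0,"tz": 0,"rx": 0,"ry": 0,"rz": 0},
  {"tx": 0,"ty": 0,"tz": 0,"rx": 0,"ry": 0,"rz": 0},
  {"tx": 0,"ty": 0,"tz": 0,"rx": 0,"ry": 0,"rz": 0},
])

```text
time: 79.25
tool_pos: [557.7, 157.4, 397.9]
tcp_rot: [3.135, -0.0, 1.57]
contact_force: [-0.0, 0.3, -0.3]
grip_width: 0.2
finger_force: 0.0
```

Request:
carry_out([
  {"tx": 0,"ty": -25,"tz": 0,"rx": 0,"ry": 0,"rz": 0},
  {"tx": 0,"ty": -25,"tz": 0,"rx": 0,"ry": 0,"rz": 0},
  {"tx": 0,"ty": -25,"tz": 0,"rx": 0,"ry": 0,"rz": 0},
  {"tx": 0,"ty": -25,"tz": 0,"rx": 0,"ry": 0,"rz": 0},
  {"tx": 0,"ty": -30,"tz": 0,"rx": 0,"ry": 0,"rz": 0},
  {"tx": 0,"ty": -30,"tz": 0,"rx": 0,"ry": 0,"rz": 0},
  {"tx": 0,"ty": -30,"tz": 0,"rx": 0,"ry": 0,"rz": 0},
  {"tx": 0,"ty": 0,"tz": 0,"rx": 0,"ry": 0,"rz": 0},
  {"tx": 0,"ty": 0,"tz": 0,"rx": 0,"ry": 0,"rz": 0},
  {"tx": 0,"ty": 0,"tz": 0,"rx": 0,"ry": 0,"rz": 0},
])

```text
time: 80.25
tool_pos: [557.7, -31.8, 397.9]
tcp_rot: [3.135, -0.001, 1.571]
contact_force: [-0.3, 0.9, 0.1]
grip_width: 0.4
finger_force: 0.0
```

```bash
cat >> h.py <<'E'
def ringcheck(f):
    o=bot.get_obs();print(o['time'],o['tool_pos'].round(1),o['tcp_rot'].round(2),o['contact_force'].round(1))
    w,m=snap('wrist',f)
    # rectified strip at the deck plane: rows y, mean brightness; recess is dark, ring lighter
    for z in(113,):
        for x in(558,545,530,585):
            L=[]
            for y in range(-40,100,4):
                u,v=proj(m,(x,y,z)); L.append(int(w[int(v),int(u)].sum()//3) if 0<=u<560 and 0<=v<420 else -1)
            print('x',x,L)
    H,S,V=hsv(w)
    for q in find(w,m,(V<95)&(S<60)&(np.arange(420)[:,None]<245),113,200): print('dark',*q)
E
python3 -c "
from h import *
ringcheck('w24.png')
m=bot.camera_model('wrist')
for y,z in((3,110),(3,150),(43,113),(82,115),(-47,115),(-51,115)): print(y,z,proj(m,(558,y,z)).round())
"
```

```text
80.25 [557.7 -31.8 397.9] [ 3.14 -0.    1.57] [-0.3  0.9  0.1]
x 558 [173, 173, 175, 177, 175, 177, 178, 181, 176, 117, 177, 150, 92, 88, 90, 85, 89, 89, 90, 90, 89, 91, 92, 89, 93, 93, 92, 93, 91, 58, 188, 194, 190, 190, 191]
x 545 [173, 173, 172, 175, 175, 178, 176, 180, 176, 118, 178, 148, 89, 87, 86, 87, 89, 87, 87, 89, 88, 88, 87, 90, 89, 92, 89, 88, 89, 67, 190, 193, 188, 189, 188]
x 530 [171, 173, 172, 174, 175, 174, 177, 178, 176, 83, 154, 175, 147, 90, 87, 90, 89, 91, 92, 90, 92, 91, 93, 96, 91, 95, 92, 95, 95, 69, 187, 190, 188, 188, 189]
x 585 [173, 174, 176, 177, 176, 178, 179, 180, 178, 95, 145, 159, 145, 86, 91, 86, 90, 90, 87, 90, 90, 90, 89, 90, 93, 89, 90, 92, 93, 59, 191, 200, 191, 192, 190]
dark [279. 117.] [557.7  42.6] [64.4 68.7] 0.0
dark [109. 182.] [366.5 -31.7] [209.6 376.5] 77.1
3 110 [279. 149.]
3 150 [279. 152.]
43 113 [279. 118.]
82 115 [279.  87.]
-47 115 [279. 186.]
-51 115 [279. 188.]
```

The hatch is shut, with the recess where expected and the ring standing near y≈3. I press the ring over with the closed fingers.

Request:
carry_out([
  {"tx": 0,"ty": -3,"tz": -30,"rx": 0,"ry": 0,"rz": 0},
  {"tx": 0,"ty": 0,"tz": -35,"rx": 0,"ry": 0,"rz": 0},
  {"tx": 0,"ty": 0,"tz": -35,"rx": 0,"ry": 0,"rz": 0},
  {"tx": 0,"ty": 0,"tz": -35,"rx": 0,"ry": 0,"rz": 0},
  {"tx": 0,"ty": 0,"tz": -35,"rx": 0,"ry": 0,"rz": 0},
  {"tx": 0,"ty": 0,"tz": -35,"rx": 0,"ry": 0,"rz": 0},
  {"tx": 0,"ty": 0,"tz": -25,"rx": 0,"ry": 0,"rz": 0},
  {"tx": 0,"ty": 0,"tz": -20,"rx": 0,"ry": 0,"rz": 0},
  {"tx": 0,"ty": 0,"tz": -12,"rx": 0,"ry": 0,"rz": 0},
  {"tx": 0,"ty": 0,"tz": 0,"rx": 0,"ry": 0,"rz": 0},
])

```text
time: 81.3
tool_pos: [557.0, -34.7, 134.5]
tcp_rot: [3.138, -0.001, 1.572]
contact_force: [-0.3, -0.2, 0.3]
grip_width: 0.7
finger_force: 0.0
```

Request:
carry_out([
  {"tx": 0,"ty": 6,"tz": 0,"rx": 0,"ry": 0,"rz": 0},
  {"tx": 0,"ty": 6,"tz": 0,"rx": 0,"ry": 0,"rz": 0},
  {"tx": 0,"ty": 6,"tz": 0,"rx": 0,"ry": 0,"rz": 0},
  {"tx": 0,"ty": 6,"tz": 0,"rx": 0,"ry": 0,"rz": 0},
  {"tx": 0,"ty": 6,"tz": 0,"rx": 0,"ry": 0,"rz": 0},
  {"tx": 0,"ty": 6,"tz": 0,"rx": 0,"ry": 0,"rz": 0},
  {"tx": 0,"ty": 6,"tz": 0,"rx": 0,"ry": 0,"rz": 0},
  {"tx": 0,"ty": 5,"tz": 0,"rx": 0,"ry": 0,"rz": 0},
])

```text
time: 82.1
tool_pos: [557.5, 11.8, 135.6]
tcp_rot: [3.136, -0.0, 1.571]
contact_force: [0.4, -2.6, -1.9]
grip_width: 0.3
finger_force: 1.0
```

Request:
carry_out([
  {"tx": 0,"ty": -8,"tz": 0,"rx": 0,"ry": 0,"rz": 0},
  {"tx": 0,"ty": 0,"tz": 15,"rx": 0,"ry": 0,"rz": 0},
  {"tx": 0,"ty": 0,"tz": 15,"rx": 0,"ry": 0,"rz": 0},
  {"tx": 0,"ty": 15,"tz": 0,"rx": 0,"ry": 0,"rz": 0},
  {"tx": 0,"ty": 18,"tz": 0,"rx": 0,"ry": 0,"rz": 0},
  {"tx": 0,"ty": 0,"tz": 0,"rx": 0,"ry": 0,"rz": 0},
  {"tx": 0,"ty": 0,"tz": -10,"rx": 0,"ry": 0,"rz": 0},
  {"tx": 0,"ty": 0,"tz": -10,"rx": 0,"ry": 0,"rz": 0},
  {"tx": 0,"ty": 0,"tz": -10,"rx": 0,"ry": 0,"rz": 0},
])

```text
time: 83.0
tool_pos: [558.2, 41.7, 138.0]
tcp_rot: [3.132, -0.012, 1.568]
contact_force: [-10.2, 42.3, 42.2]
grip_width: 0.3
finger_force: 20.4
```

The finger landed on the far side of the bar and jammed it, so I lift, shift back 9 mm and press again.

Request:
carry_out([
  {"tx": 0,"ty": 0,"tz": 10,"rx": 0,"ry": 0,"rz": 0},
  {"tx": 0,"ty": 0,"tz": 10,"rx": 0,"ry": 0,"rz": 0},
  {"tx": 0,"ty": -10,"tz": 0,"rx": 0,"ry": 0,"rz": 0},
  {"tx": 0,"ty": 0,"tz": 0,"rx": 0,"ry": 0,"rz": 0},
  {"tx": 0,"ty": 0,"tz": -6,"rx": 0,"ry": 0,"rz": 0},
  {"tx": 0,"ty": 0,"tz": -6,"rx": 0,"ry": 0,"rz": 0},
])

```text
time: 83.6
tool_pos: [557.4, 25.9, 142.8]
tcp_rot: [3.136, -0.001, 1.57]
contact_force: [1.5, -0.2, -0.2]
grip_width: 0.4
finger_force: 0.0
```

Request:
carry_out([
  {"tx": 0,"ty": 0,"tz": -5,"rx": 0,"ry": 0,"rz": 0},
  {"tx": 0,"ty": 0,"tz": 0,"rx": 0,"ry": 0,"rz": 0},
])

```text
time: 83.8
tool_pos: [557.1, 26.5, 137.6]
tcp_rot: [3.137, -0.001, 1.571]
contact_force: [-0.8, -0.5, -0.0]
grip_width: 0.4
finger_force: 0.0
```

Request:
carry_out([
  {"tx": 0,"ty": 0,"tz": -5,"rx": 0,"ry": 0,"rz": 0},
  {"tx": 0,"ty": 0,"tz": -4,"rx": 0,"ry": 0,"rz": 0},
])

```text
time: 84.0
tool_pos: [557.8, 26.4, 129.6]
tcp_rot: [3.135, -0.0, 1.571]
contact_force: [-0.5, 0.3, 0.0]
grip_width: -0.1
finger_force: 0.3
```

```bash
python3 - <<'E'
from h import *
o=bot.get_obs();print(o['tool_pos'],o['contact_force'])
s,m=snap('side','s25.png')
for th in(0,.3,.6,.9,1.2,1.5): print(th,proj(m,(558-20,3+40*np.cos(th),110+40*np.sin(th))).round(),proj(m,(558+20,3+40*np.cos(th),110+40*np.sin(th))).round())
u,v=proj(m,(558,20,125)).astype(int)
g=cv2.cvtColor(s,cv2.COLOR_BGR2GRAY)
for r in range(v-22,v+18,2): print(r,g[r,u-24:u+26:2].tolist())
print(u,v)
E
```

```text
[557.8131151   26.43185141 129.60915649] [-0.49998993  0.3005956   0.03560724]
0 [265. 206.] [278. 204.]
0.3 [265. 204.] [278. 201.]
0.6 [265. 202.] [278. 200.]
0.9 [266. 202.] [279. 199.]
1.2 [267. 203.] [280. 200.]
1.5 [268. 205.] [281. 202.]
184 [28, 35, 18, 15, 72, 67, 52, 33, 22, 21, 12, 20, 18, 38, 38, 45, 38, 24, 110, 137, 140, 128, 125, 106, 65]
186 [36, 32, 17, 15, 17, 12, 17, 25, 37, 45, 54, 51, 37, 16, 10, 14, 18, 28, 62, 71, 46, 38, 48, 55, 58]
188 [34, 22, 51, 83, 99, 126, 99, 26, 29, 15, 17, 14, 16, 36, 16, 15, 19, 18, 25, 62, 84, 103, 127, 139, 136]
190 [22, 77, 136, 139, 137, 139, 120, 39, 19, 20, 14, 14, 8, 40, 13, 20, 19, 17, 29, 138, 136, 138, 138, 133, 140]
192 [81, 112, 123, 117, 73, 46, 33, 39, 33, 14, 14, 14, 10, 46, 21, 17, 26, 51, 88, 139, 135, 136, 136, 142, 139]
194 [60, 31, 51, 43, 56, 72, 98, 103, 33, 7, 22, 19, 15, 69, 54, 93, 139, 138, 136, 138, 138, 138, 137, 135, 138]
196 [74, 97, 110, 136, 130, 136, 125, 123, 60, 54, 62, 82, 31, 77, 78, 71, 132, 137, 139, 139, 141, 138, 136, 130, 136]
198 [138, 136, 138, 121, 129, 78, 48, 36, 26, 77, 81, 81, 32, 78, 
[... 689 characters left out ...]
, 131, 133, 140, 121, 68, 67]
212 [67, 70, 69, 70, 68, 69, 71, 45, 46, 65, 25, 26, 26, 36, 42, 45, 61, 97, 125, 67, 125, 125, 101, 70, 69]
214 [68, 68, 70, 66, 67, 67, 66, 60, 51, 69, 45, 57, 65, 74, 72, 68, 69, 72, 69, 67, 70, 65, 96, 96, 66]
216 [69, 65, 71, 66, 68, 72, 71, 72, 68, 73, 72, 69, 70, 66, 68, 70, 69, 65, 81, 119, 141, 139, 137, 138, 138]
218 [67, 66, 70, 70, 69, 68, 70, 66, 67, 67, 66, 68, 68, 65, 66, 71, 70, 82, 139, 137, 140, 138, 138, 137, 139]
220 [68, 70, 67, 67, 67, 69, 68, 67, 68, 69, 69, 69, 66, 69, 67, 70, 67, 129, 137, 139, 138, 137, 139, 138, 146]
222 [70, 69, 83, 67, 68, 70, 69, 65, 65, 70, 71, 68, 68, 71, 67, 67, 69, 112, 137, 141, 143, 131, 149, 139, 147]
273 206
```

Request:
carry_out([
  {"tx": 0,"ty": 0,"tz": 15,"rx": 0,"ry": 0,"rz": 0},
  {"tx": 0,"ty": 0,"tz": 30,"rx": 0,"ry": 0,"rz": 0},
  {"tx": 0,"ty": -20,"tz": 30,"rx": 0,"ry": 0,"rz": 0},
  {"tx": 0,"ty": -20,"tz": 30,"rx": 0,"ry": 0,"rz": 0},
  {"tx": 0,"ty": -20,"tz": 0,"rx": 0,"ry": 0,"rz": 0},
  {"tx": 0,"ty": 0,"tz": 0,"rx": 0,"ry": 0,"rz": 0},
  {"tx": 0,"ty": 0,"tz": 0,"rx": 0,"ry": 0,"rz": 0},
])

```text
time: 84.75
tool_pos: [557.3, -33.6, 234.3]
tcp_rot: [3.136, -0.001, 1.569]
contact_force: [0.1, 0.4, 0.3]
grip_width: 0.4
finger_force: 0.0
```

```bash
cat >> h.py <<'E'
def ringcols(f,c0=-10,c1=90):
    w,m=snap('wrist',f); g=cv2.cvtColor(w,cv2.COLOR_BGR2GRAY)
    for x in(558,545,534,530):
        L=[]
        for y in range(c0,c1,3):
            u,v=proj(m,(x,y,113)).round().astype(int); L.append(int(g[v,u]) if 0<=u<560 and 0<=v<420 else -1)
        print('x',x,L)
    for th in(0,.3,.6,.9,1.2,1.5,1.8,2.0):
        X=(558,3+40*np.cos(th),110+40*np.sin(th)); u,v=proj(m,X); p=ray(m,u,v,113); print(th,(round(u),round(v)),'appears y',p[1].round(1))
    return g,m
E
python3 -c "
from h import *
o=bot.get_obs();print(o['tool_pos'])
ringcols('w26.png')"
```

```text
[557.29954594 -33.57440361 234.2691005 ]
x 558 [174, 150, 55, 83, 158, 167, 86, 84, 83, 82, 86, 84, 84, 87, 71, 45, 151, 165, 87, 92, 86, 88, 87, 88, 85, 89, 89, 94, 76, 43, 167, 199, 188, 191]
x 545 [174, 147, 56, 78, 157, 161, 83, 84, 81, 82, 84, 82, 85, 83, 66, 50, 152, 164, 85, 81, 87, 85, 86, 86, 83, 83, 84, 85, 75, 40, 165, 195, 185, 188]
x 534 [172, 143, 55, 100, 150, 150, 150, 150, 150, 152, 149, 151, 150, 150, 156, 150, 101, 86, 85, 89, 82, 85, 86, 87, 84, 86, 85, 86, 74, 43, 161, 193, 184, 185]
x 530 [173, 144, 62, 161, 176, 173, 140, 84, 91, 88, 92, 102, 112, 117, 124, 90, 85, 87, 83, 88, 88, 88, 88, 86, 88, 87, 89, 90, 74, 34, 162, 192, 183, 184]
0 (281, 115) appears y 42.9
0.3 (281, 117) appears y 41.3
0.6 (281, 124) appears y 35.9
0.9 (281, 135) appears y 26.7
1.2 (281, 149) appears y 14.6
1.5 (281, 165) appears y 0.9
1.8 (281, 181) appears y -12.6
2.0 (281, 190) appears y -20.7
```

The ring is already nearly folded: the bar appears at y≈40, about 0.4 rad. I press straight down on it at y≈41.

Request:
carry_out([
  {"tx": 0,"ty": 25,"tz": 0,"rx": 0,"ry": 0,"rz": 0},
  {"tx": 0,"ty": 25,"tz": 0,"rx": 0,"ry": 0,"rz": 0},
  {"tx": 0,"ty": 24,"tz": 0,"rx": 0,"ry": 0,"rz": 0},
  {"tx": 0,"ty": 0,"tz": -25,"rx": 0,"ry": 0,"rz": 0},
  {"tx": 0,"ty": 0,"tz": -25,"rx": 0,"ry": 0,"rz": 0},
  {"tx": 0,"ty": 0,"tz": -25,"rx": 0,"ry": 0,"rz": 0},
  {"tx": 0,"ty": 0,"tz": -15,"rx": 0,"ry": 0,"rz": 0},
  {"tx": 0,"ty": 0,"tz": -8,"rx": 0,"ry": 0,"rz": 0},
  {"tx": 0,"ty": 0,"tz": -6,"rx": 0,"ry": 0,"rz": 0},
  {"tx": 0,"ty": 0,"tz": -6,"rx": 0,"ry": 0,"rz": 0},
  {"tx": 0,"ty": 0,"tz": -6,"rx": 0,"ry": 0,"rz": 0},
  {"tx": 0,"ty": 0,"tz": 0,"rx": 0,"ry": 0,"rz": 0},
])

```text
time: 86.0
tool_pos: [557.5, 40.4, 118.4]
tcp_rot: [3.136, -0.0, 1.57]
contact_force: [0.5, -0.6, -0.5]
grip_width: 0.1
finger_force: 0.0
```

Request:
carry_out([
  {"tx": 0,"ty": 0,"tz": -2,"rx": 0,"ry": 0,"rz": 0},
  {"tx": 0,"ty": 0,"tz": -1.5,"rx": 0,"ry": 0,"rz": 0},
  {"tx": 0,"ty": 0,"tz": 0,"rx": 0,"ry": 0,"rz": 0},
])

```text
time: 86.3
tool_pos: [557.8, 40.3, 115.4]
tcp_rot: [3.135, -0.0, 1.57]
contact_force: [0.3, 0.2, -0.8]
grip_width: 0.3
finger_force: 0.0
```

Request:
carry_out([
  {"tx": 0,"ty": 0,"tz": -1.5,"rx": 0,"ry": 0,"rz": 0},
  {"tx": 0,"ty": 0,"tz": -1.5,"rx": 0,"ry": 0,"rz": 0},
  {"tx": 0,"ty": 0,"tz": 0,"rx": 0,"ry": 0,"rz": 0},
])

```text
time: 86.6
tool_pos: [558.0, 40.4, 113.2]
tcp_rot: [3.134, -0.0, 1.571]
contact_force: [-2.7, 0.2, 7.1]
grip_width: 0.3
finger_force: 3.3
```

Request:
carry_out([
  {"tx": 0,"ty": 0,"tz": -1,"rx": 0,"ry": 0,"rz": 0},
  {"tx": 0,"ty": 0,"tz": 0,"rx": 0,"ry": 0,"rz": 0},
])

```text
time: 86.8
tool_pos: [558.1, 40.4, 113.0]
tcp_rot: [3.133, -0.0, 1.571]
contact_force: [-3.7, 0.5, 11.3]
grip_width: 0.6
finger_force: 5.7
```

The bar bottoms out at z≈113, so it is flat, and the hatch is pressed flush. I withdraw and verify the ring, driver and hatch.

Request:
carry_out([
  {"tx": 0,"ty": 0,"tz": 15,"rx": 0,"ry": 0,"rz": 0},
  {"tx": 0,"ty": 0,"tz": 35,"rx": 0,"ry": 0,"rz": 0},
  {"tx": 0,"ty": -25,"tz": 35,"rx": 0,"ry": 0,"rz": 0},
  {"tx": 0,"ty": -25,"tz": 36,"rx": 0,"ry": 0,"rz": 0},
  {"tx": 0,"ty": -24,"tz": 0,"rx": 0,"ry": 0,"rz": 0},
  {"tx": 0,"ty": 0,"tz": 0,"rx": 0,"ry": 0,"rz": 0},
  {"tx": 0,"ty": 0,"tz": 0,"rx": 0,"ry": 0,"rz": 0},
])

```text
time: 87.5
tool_pos: [557.3, -33.8, 231.9]
tcp_rot: [3.136, -0.001, 1.569]
contact_force: [0.2, -0.6, -0.4]
grip_width: 0.6
finger_force: 0.0
```

```bash
python3 -c "
from h import *
o=bot.get_obs();print(o['tool_pos'],o['contact_force'])
g,m=ringcols('w27.png',-60,90)
t,n=snap('top','t27.png'); H,S,V=hsv(t); k=np.zeros(H.shape,bool);k[170:270,318:395]=1
for f in find(t,n,(H<20)&(S>150)&k,17,10): print('drv',*f)
a=cv2.imread('pics/t0.png'); 
for nm,(r0,r1,c0,c1) in dict(meter=(205,240,100,162),tape=(145,175,310,338),box=(245,290,130,165),hatchring=(195,230,235,280)).items(): print(nm,np.abs(t[r0:r1,c0:c1].astype(int)-a[r0:r1,c0:c1]).mean().round(1))
"
```

```text
[557.34406946 -33.76224525 231.88844115] [ 0.20939155 -0.6247439  -0.43119961]
x 558 [102, 109, 108, 94, 108, 96, 94, 92, 93, 92, 97, 109, 168, 172, 172, 173, 172, 174, 103, 67, 87, 174, 139, 82, 82, 84, 82, 84, 81, 85, 87, 88, 88, 86, 157, 158, 91, 89, 86, 89, 86, 88, 89, 90, 90, 59, 56, 198, 195, 190]
x 545 [95, 105, 105, 95, 108, 94, 92, 92, 93, 94, 94, 109, 168, 171, 170, 170, 171, 172, 147, 64, 89, 175, 136, 79, 76, 82, 82, 82, 84, 85, 84, 81, 80, 84, 156, 157, 84, 82, 86, 85, 88, 85, 85, 88, 86, 53, 59, 195, 191, 188]
x 534 [98, 107, 104, 95, 107, 99, 93, 92, 92, 91, 98, 108, 168, 170, 168, 172, 170, 173, 134, 70, 105, 165, 169, 167, 168, 164, 166, 166, 170, 169, 172, 169, 165, 121, 88, 84, 87, 88, 86, 85, 88, 87, 87, 88, 89, 54, 56, 192, 190, 184]
x 530 [98, 108, 106, 93, 107, 96, 96, 95, 93, 95, 92, 109, 169, 169, 171, 170, 169, 171, 136, 90, 169, 174, 172, 104, 90, 94, 98, 96, 86, 86, 87, 94, 88, 85, 82, 87, 86, 87, 88, 89, 87, 91, 89, 89, 87, 55, 59, 192, 189, 185]
0 (281, 114) appears y 42.9
0.3 (281, 117) appears y 41.3
0.6 (281, 123) appears y 35.9
0.9 (281, 135) appears y 26.7
1.2 (281, 149) appears y 14.6
1.5 (281, 166) appears y 0.9
1.8 (281, 181) appears y -12.7
2.0 (281, 190) appears y -20.7
drv [336. 229.] [ 505.4 -245.9] [97.9 19.3] 6.6
meter 2.2
tape 2.4
box 1.9
hatchring 32.3
```

The ring bar now reads y≈43, so it is folded. The screwdriver was knocked to (505,−246), so I check whether it still lies inside the tray.

```bash
python3 - <<'E'
from h import *
t=cv2.imread('pics/t27.png'); m=bot.camera_model('top'); 
C=np.array([ray(m,*p,14)[:2] for p in((318.4,186.6),(385,179),(396.9,261.9),(329.4,270.3))]); print(C.round(),C.mean(0).round(1))
x=(C[0]+C[1]-C[2]-C[3])/2; print('len',np.linalg.norm(x)); x/=np.linalg.norm(x); y=np.array([-x[1],x[0]])
H,S,V=hsv(t); k=np.zeros(H.shape,bool);k[170:270,318:395]=1
f=find(t,m,(H<20)&(S>150)&k,17,10)[0]; g=f[1]; a=np.radians(f[3])
for s in(-50,0,160): 
    p=g+s*np.array([np.cos(a),np.sin(a)])-C.mean(0); print(s,(p@x).round(1),(p@y).round(1))
w=t[180:275,312:360]; cv2.imwrite('pics/dr.png',w)
gr=cv2.cvtColor(t,cv2.COLOR_BGR2GRAY)
for r in range(176,216,3): print(r,gr[r,314:350].tolist())
E
```

```text
[[ 656. -186.]
 [ 683. -427.]
 [ 385. -462.]
 [ 358. -221.]] [ 520.6 -324. ]
len 300.0957586959818
-50 -56.1 79.3
0 -6.1 79.3
160 153.9 79.3
176 [103, 106, 106, 106, 105, 105, 106, 106, 107, 107, 105, 109, 108, 106, 107, 108, 109, 109, 106, 107, 108, 107, 107, 106, 106, 106, 106, 106, 106, 109, 110, 108, 109, 108, 107, 107]
179 [104, 106, 103, 107, 104, 105, 106, 108, 108, 108, 108, 110, 107, 106, 111, 106, 108, 105, 107, 109, 108, 106, 107, 104, 107, 107, 109, 105, 108, 109, 109, 110, 108, 109, 106, 106]
182 [106, 103, 103, 104, 104, 106, 108, 108, 110, 107, 104, 107, 105, 109, 108, 107, 105, 105, 105, 109, 108, 113, 110, 112, 113, 109, 110, 110, 116, 112, 117, 118, 121, 122, 123, 125]
185 [104, 106, 107, 110, 112, 116, 117, 119, 123, 124, 126, 129, 130, 131, 132, 132, 136, 139, 142, 141, 143, 145, 145, 144, 146, 146, 146, 145, 153, 157, 160, 158, 159, 157, 156, 156]
188 [105, 106, 105, 111, 132, 152, 159, 162, 160, 159, 161, 165, 169, 169, 163, 152, 146, 149, 163, 167, 170, 171, 171, 172, 172, 171, 172, 172, 171, 172, 171, 171, 172, 171, 170, 171]
191 [102, 105, 107, 106, 125, 153,
[... 930 characters left out ...]
 154, 170, 173, 176, 174, 175, 174, 172, 174, 172, 162, 148, 144, 156, 166, 172, 172, 171, 173, 171, 173, 171, 170, 173, 174, 171, 172, 172, 172]
209 [109, 105, 110, 108, 110, 109, 117, 134, 151, 164, 171, 173, 175, 174, 176, 175, 173, 165, 150, 145, 145, 158, 169, 173, 173, 172, 170, 172, 172, 172, 172, 172, 174, 173, 172, 171]
212 [110, 110, 108, 108, 109, 108, 114, 131, 155, 170, 173, 175, 174, 175, 173, 175, 172, 164, 142, 137, 144, 155, 166, 171, 172, 171, 172, 173, 173, 173, 172, 173, 169, 171, 172, 172]
215 [108, 107, 107, 109, 110, 107, 107, 123, 150, 168, 174, 175, 174, 175, 175, 173, 164, 141, 113, 109, 106, 108, 118, 142, 162, 172, 172, 172, 172, 172, 172, 172, 171, 169, 172, 172]
```

The driver lies parallel to the tray, with its grip at (−6, 79) and tip at (154, 79) in the tray frame. Both are within limits, and low enough if it lies flat as it appears to. The ring is folded, the hatch is flush and the bystanders haven't moved, so I hand in.

```bash
python3 -c "
from plant import bot
print(bot.close_job())"
```

```text
the job is handed in; nothing more can be done
None
```

The job is handed in, but no verdict came back: by my own checks all four carriers stand in the fuse box with the cover and hatch shut, the ring pull is folded and the bystanders are unmoved, and the screwdriver (knocked aside mid-run) lies in the tray with its tip about 11 mm inside the limit.

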